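# Run a batch of returned peripherals through the UV cabinet

## Task

Disinfect the returned mice and remote controls: pull the UV cabinet's drawer well out, lay every one of them flat on the drawer floor, none on top of another, push the drawer fully shut, and then swing the hook round the stud on the drawer front as far as it goes. Only then switch on the yellow rocker with the tip of the stylus held in the gripper, leaving the white rockers off and keeping the fingers themselves off all the rockers, and stand the stylus back in its block. Do not disturb the laptop, the bit case or the brush.

Things in the scene. Friction and masses are not known exactly. Their poses are not given: they have to be found in the camera images.
- tray (a point): Centre of the drawer's inner floor; moves with the drawer. x points to the drawer's back (into the cabinet), y to its left, z up. The inner floor is 146 mm (x) by 290 mm (y), level, 16 mm above the bench, with 28 mm high walls at the sides and back and an 80 mm high front panel. With the drawer fully out all of it is open from above.
- drawer (a joint): How far the drawer of the white UV cabinet is out, in m: 0 is shut, 0.155 fully out. It slides towards the robot along minus the tray's x. It needs about 3 N, stays where it is left, starts 0 to 15 mm out.
- drawer_handle (a point): Middle of the bar of the drawer's steel handle: a round bar 10 mm thick and 110 mm long across the blue front panel, level, 68 mm above the bench and 35 mm in front of the panel. Same axes as the tray. The panel's top edge is 29 mm above the bar and the cabinet's deck 32 mm above it.
- hook (a joint): Angle of the steel swing hook on the left front of the deck, rad: 0 is closed (pointing to the robot, its curled end round the upright steel stud on top of the drawer front, at a stop), grows to 1.5 as it swings to the right, over the deck. It starts open at 0.8 to 1.3, moves with about 1 N at its knob and stays where it is left.
- hook_knob (a point): Middle of the red upright knob on the hook: 13 mm thick, 32 mm tall, 42 mm from the hook's pivot; this point is 124 mm above the bench, the deck's top is at 100 mm and the hook's bar at 110 mm.
- hook_hinge (a point): Point on the upright pivot axis of the hook, at the height of hook_knob.
- run (a joint): Angle of the yellow rocker, rad: 0 is off (near end, on the drawer side, up; far end down), 0.44 is on (near end down). It goes over when its raised near end is pressed right down with about 2 N, without a click, and stays where it is left.
- sw_run: Housing of the yellow rocker, one of four in a row 19 mm apart across the deck, in any order. Origin: its underside's centre, on the deck (100 mm above the bench); x away from the drawer front, y left along the row. The rocker (26 mm along x, 11 mm wide) pivots about y, 11 mm above this; its ends move 3 mm up or down. Steel guard ribs 18 mm high leave slots 15.5 mm wide between them.
- stylus_grip (a point): Centre of the stylus's blue round handle (14 mm thick, 60 mm long; its top is 30 mm above this point). z runs up along the stylus. Under the handle is a collar (22 mm wide, its underside 34 mm below this point), then a straight 7 mm shaft with a round tip. 0.04 kg. It starts upright in its block, the collar resting on the block's top.
- stylus_tip (a point): Tip of the stylus, 84 mm below stylus_grip along the stylus.
- stand_hole0 (a point): Middle of the mouth of the one hole in the black stylus block (70 x 70 x 65 mm, fixed); at the block's top, 65 mm above the bench. The hole is upright, 15 mm wide, 62 mm deep, chamfered. With the stylus home its grip centre is 34 mm above this point.
- opt1 (a joint): Angle of a white rocker of the row; 0 off, 0.44 on, as for the yellow one.
- sw_opt1: Housing of that white rocker; origin and axes as for sw_run.
- opt2 (a joint): Angle of a white rocker of the row; 0 off, 0.44 on, as for the yellow one.
- sw_opt2: Housing of that white rocker; origin and axes as for sw_run.
- opt3 (a joint): Angle of a white rocker of the row; 0 off, 0.44 on, as for the yellow one.
- sw_opt3: Housing of that white rocker; origin and axes as for sw_run.
- mouse_black_c (a point): Centre (18 mm above its underside) of the black computer mouse: 108 mm long (x), 60 mm wide (y), 37 mm high, domed, its flanks upright for the lower 22 mm and about 56 mm apart to the grip; 0.1 kg. Lies flat. May be absent.
- mouse_white_c (a point): Centre (18 mm above its underside) of the white computer mouse: 108 mm long (x), 60 mm wide (y), 37 mm high, domed, its flanks upright for the lower 22 mm and about 56 mm apart to the grip; 0.1 kg. Lies flat. May be absent.
- remote_grey_c (a point): Centre (10 mm above its underside) of the grey remote control: a slab 120 mm long (x), 42 mm wide (y), 20 mm thick; 0.11 kg. Lies flat. May be absent.
- remote_blue_c (a point): Centre (10 mm above its underside) of the blue remote control: a slab 120 mm long (x), 42 mm wide (y), 20 mm thick; 0.11 kg. Lies flat. May be absent.
- laptop_corner (a point): Near left corner (towards the robot and the cabinet) of an opened black laptop base, 215 (x, away) x 310 (y) x 18 mm, lying on the bench to the right; a bystander.
- kit_edge (a point): Middle of the near long side of a black bit case with blue bits, 100 (x, away) x 170 (y) x 33 mm, on the left; a bystander.
- brush: Dusting brush, 160 mm long, 22 mm thick, lying on the left; a bystander. Origin under its centre.
Not all that is in view belongs to the job. Leave any green or pink look-alike of the part that bears remote_blue_c alone.

How it is judged:
By the outcome, as a careful person would: the job done as asked, in the order asked, and still so for the second after the job is handed in, with the robot touching nothing.
Of mouse_black, mouse_white, remote_grey, remote_blue only 2 to 3 are there at a start; the rules pass over those that are not, and their reading is None.
At some moment in a run one of mouse_black, mouse_white, remote_grey, remote_blue may be knocked a few centimetres aside while the robot is not near it.
It also fails if it takes over 200 s, if anything falls off the work surface, if the arm or the gripper's body presses on something with over 40 N, if the wrist force passes 120 N, or if a joint passes its speed limit or range.

## Robot

A 6-joint arm with a two-finger parallel gripper is mounted at the origin on the work surface. World frame = base frame: x ahead of the robot, y to its left, z up, the work surface at z = 0. Lengths are in m, angles in degrees, forces in N, time in s.
With the tool pointing down it reaches from about 0.25 to 0.725 m from the base axis. Payload 9.7 kg.
Tool frame: the origin (TCP) lies at the centre of the arm's flange, where the gripper is bolted on; the fingertips stand 173 mm ahead of it and the grasp point (between the pads) lies bot.grip_depth ahead of it (bot.grip_depth is the distance from the TCP to the grasp point, in m); z points along the fingers, y is the direction in which the jaws open and shut (so a half turn about z gives the same grasp; the last joint's range is limited). The gripper opens to 85 mm and grips with 20 to 120 N. Pads are 22 mm wide; open, the fingers measure 114 mm over their backs; the gripper's body (76 mm by 85 mm) begins 54 mm behind the grasp point. The pads swing forward as they close: fully open they stand 13 mm farther back than shut.
Start: joints at [-76.261, 4.979, 10.078, 95.1, 0, 90], TCP at [0.131, -0.534, 0.405] pointing down, gripper open.
Joint ranges: [-179.16, 179.16], [-48.56, 103.87], [-65.8, 70.77], [-126.05, 130.52], [-82.76, 87.17], [-180, 180]. Speed limits (degrees/s): [127.2, 127.2, 147.25, 180, 180, 180].

## Interface

Orientations are given as [roll, pitch, yaw] about the fixed x, y, z axes, in that order (R = Rz(yaw) Ry(pitch) Rx(roll)).
In Python, from workcell import status, viewer, bot gives the robot as it stands. The module is installed in compiled form; this text tells all that it offers.
- The arm moves only by the tool move_arm, never from a script. Its argument "commands" is a list of rows, each an object with "claw": the gripper's target within -1 to 1 (fully open at 1, half-way at 0, shut at -1); "travel": the shift along the tool's x, y, z in cm, a list of three; "turn": the turn about the tool's z in degrees. A call has 1 to 5 rows; each row shifts and turns the commanded pose from where the row before left it, along the tool's axes as they then stand; what a row does not reach is not made up. A row lasts 1/12 s, in which the tool goes at most 41.7 mm and 7.16 degrees, less where a joint would pass 70% of its speed; a pose out of reach is approached as far as the arm can. A call is refused whole if a number of a shift passes 4.17 or a number of a turn 7.16, either way. A call with a gripper value outside its range is refused whole. The fingers move at their own pace and stop on an object; "squeeze" is the grip in N (left out, the last holds). Time passes only in rows, so rows that do not move let the fingers close. It gives the time, the measured TCP pose, the force and the opening at its end, in the units of the state.
- status.get_obs(): the state, without advancing time (a new reading comes with each control period).
- viewer.camera(name): name is "scene" or "top"; returns the picture (420x560x3 uint8, blue, green, red); there is no depth.
- viewer.camera_params(name): a dict with "camera_matrix" (3x3 intrinsics, pixels), "D" ([k1, k2, p1, p2, k3] as OpenCV has them; the pictures are not rectified), "xyz" and "rotation" of the camera in the world. Camera axes: x right, y up, looking along -z (the intrinsics and any distortion apply to the point x, -y, -z); pixel columns grow to the right and rows downward; lengths in m; the calibration is good to about 2 mm. A picture is of the moment at which its call begins. camera_params takes no time and is no camera call.
- bot.job_done(): hands the job in, once; it reports no verdict.
The state is a dict: "time": time; "q": joint angles; "qd": joint speeds; "joint_efforts": joint torques, N m; "ee_pos": TCP position; "tcp_rot": TCP orientation; "wrist_force": force on the tool from outside, world axes, zero at the start; "torque": the same for the moment, N m; "opening": finger opening in m.
Only numpy, scipy, OpenCV 4.12 (cv2) and the standard library are available. Lean on these libraries where they do the work, as an engineer would, in place of code of your own. Each camera call takes 0.05 s, during which the arm holds its last target.

## Working session

There is one attempt and no reset: what is moved stays moved. The work goes in short steps, Python scripts to look and compute and a tool call to move; the robot and the scene stay as the last step left them, time stands still between calls to the robot, and variables do not carry over. Pictures are saved under pics/ and viewed, and the job is handed in when it is done.

Besides the shell and the picture viewer there is one more tool, called after "Call:" by a JSON object that holds its "method" and its "body", one argument or row to a line. move_arm: Moves the arm, as the interface text tells. Its arguments: {"type":"object","properties":{"commands":{"type":"array"},"squeeze":{"type":"number"}},"required":["commands"]}

```bash
mkdir -p pics
python3 - <<'E'
from workcell import status, viewer, bot
import cv2
print(status.get_obs()); print(bot.grip_depth)
for n in ("scene","top"):
    im=viewer.camera(n); cv2.imwrite(f"pics/{n}0.png",im); print(n,viewer.camera_params(n))
E
```

```text
{'time': 0.0, 'q': array([-7.62628175e+01,  5.01164270e+00,  1.00333167e+01,  9.50995716e+01,
       -6.08309532e-04,  9.00019399e+01]), 'qd': array([ 0.03945836, -0.04343122, -0.01354265,  0.02177967, -0.03718737,
       -0.01788839]), 'joint_efforts': array([ 3.61935026e-04, -5.20392323e+01,  4.64805186e+01,  1.62611768e-02,
        8.86127191e-05,  5.40573666e-06]), 'ee_pos': array([ 0.13060657, -0.53426765,  0.40396752]), 'tcp_rot': array([-1.79922102e+02,  6.10946385e-04,  1.37352434e+01]), 'wrist_force': array([-0.94822932, -0.26469289, -1.42476454]), 'torque': array([-0.00245364,  0.0059413 ,  0.01013984]), 'opening': 0.08539617103183632}
0.1547
scene {'camera_matrix': array([[461.72711165,   0.        , 277.42368455],
       [  0.        , 461.72711165, 209.84813315],
       [  0.        ,   0.        ,   1.        ]]), 'D': array([-0.14292985,  0.        ,  0.        ,  0.        ,  0.        ]), 'xyz': array([0.98917609, 0.64241496, 1.26366159]), 'rotation': array([ 32.66399724,   0.26449262, 143.8831454 ])}
top {'camera_matrix': array([[421.85744199,   0.        , 284.0802438 ],
       [  0.        , 421.85744199, 213.85208924],
       [  0.        ,   0.        ,   1.        ]]), 'D': array([-0.04838122,  0.        ,  0.        ,  0.        ,  0.        ]), 'xyz': array([0.32266404, 0.01373812, 1.17628513]), 'rotation': array([ 11.66765333,   0.09017558, -87.50993289])}
```

View pics/scene0.png

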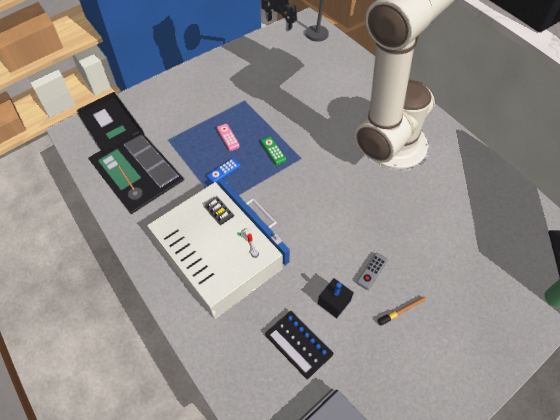

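View pics/top0.png

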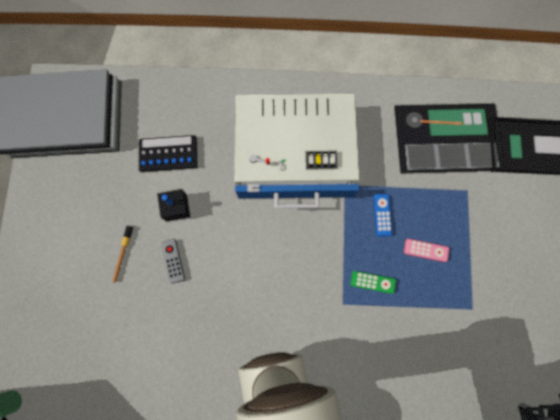

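```bash
cat > h.py <<'E'
import numpy as np, cv2
from scipy.spatial.transform import Rotation as Ro
from workcell import status, viewer, bot
F=np.diag([1.,-1,-1])
def cam(n):
    p=viewer.camera_params(n); return np.array(p['camera_matrix']),np.array(p['D']),np.array(p['xyz']),Ro.from_euler('xyz',p['rotation'],degrees=True).as_matrix()
def ray(n,uv):
    K,D,c,R=cam(n); q=cv2.undistortPoints(np.array([[uv]],float),K,D)[0,0]
    d=R@F@np.array([q[0],q[1],1]); return c,d/np.linalg.norm(d)
def onz(n,uv,z):
    c,d=ray(n,uv); return c+d*(z-c[2])/d[2]
def proj(n,P):
    K,D,c,R=cam(n); q=(np.atleast_2d(P)-c)@R@F
    return cv2.projectPoints(q,np.zeros(3),np.zeros(3),K,D)[0][:,0]
def tri(a,b):
    c1,d1=ray('top',a);c2,d2=ray('scene',b)
    t=np.linalg.lstsq(np.c_[d1,-d2],c2-c1,rcond=None)[0]
    p,q=c1+d1*t[0],c2+d2*t[1]; return (p+q)/2,np.linalg.norm(p-q)
def crop(im,f,x0,y0,w,h,s):
    cv2.imwrite(f,cv2.resize(im[y0:y0+h,x0:x0+w],None,fx=s,fy=s,interpolation=cv2.INTER_CUBIC))
def blobs(im,lo,hi,amin=15):
    m=cv2.inRange(cv2.cvtColor(im,cv2.COLOR_BGR2HSV),np.array(lo),np.array(hi))
    cs=cv2.findContours(m,cv2.RETR_EXTERNAL,cv2.CHAIN_APPROX_NONE)[0]
    return [(cv2.contourArea(c),cv2.minAreaRect(c),c) for c in cs if cv2.contourArea(c)>=amin]
E
python3 - <<'E'
from h import *
t=cv2.imread('pics/top0.png');s=cv2.imread('pics/scene0.png')
crop(t,'pics/t0a.png',225,85,190,150,4)
crop(t,'pics/t0b.png',100,125,130,150,4)
crop(s,'pics/s0a.png',140,130,170,150,4)
crop(s,'pics/s0b.png',290,230,150,120,5)
E
```

```text
(no output)
```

View pics/t0a.png

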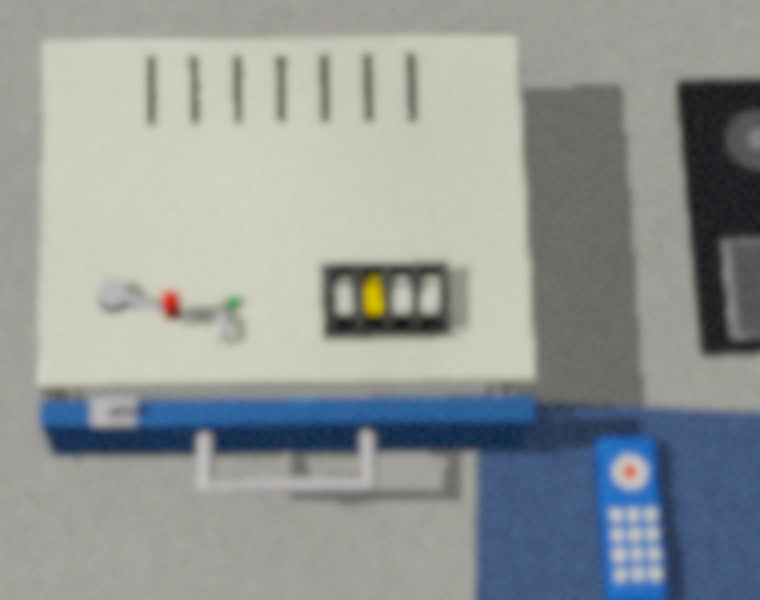

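View pics/t0b.png

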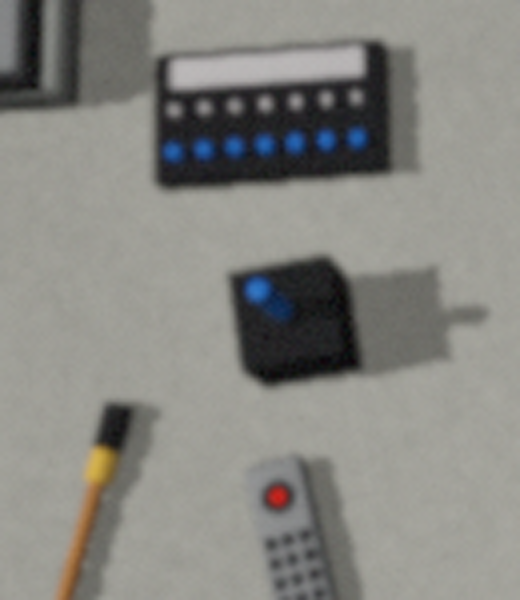

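View pics/s0a.png

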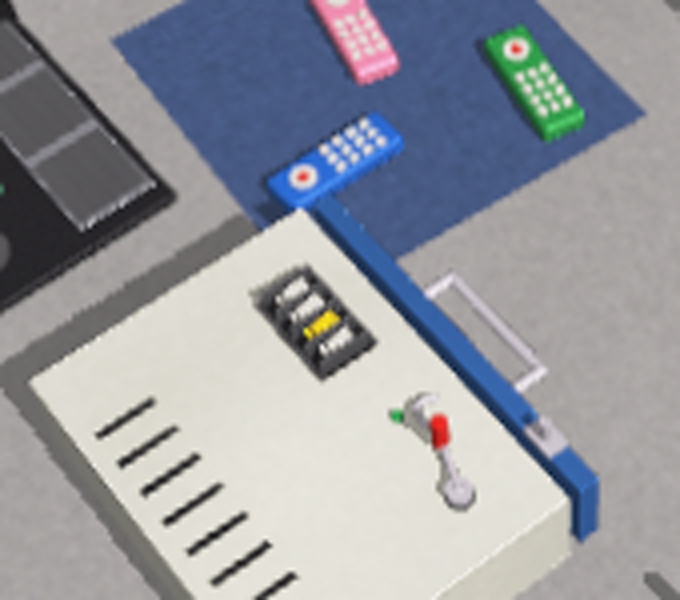

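View pics/s0b.png

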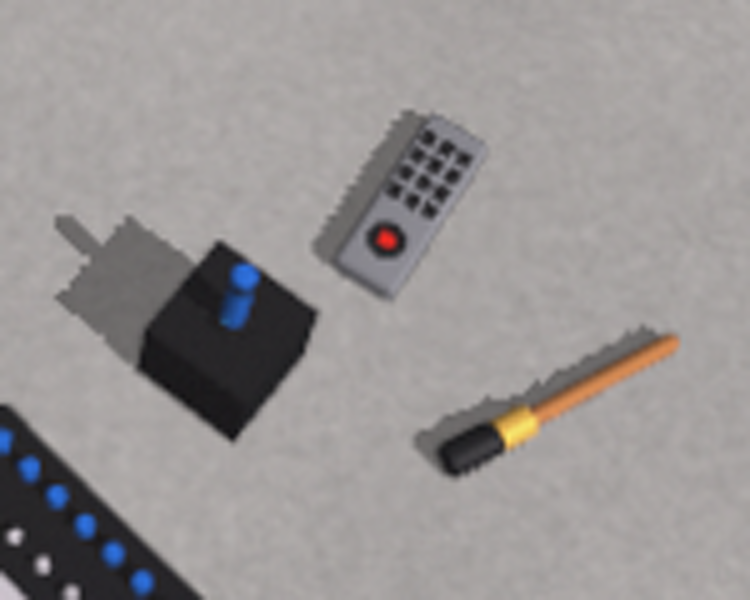

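```bash
cat > m0.py <<'E'
from h import *
np.set_printoptions(precision=4,suppress=True)
t=lambda x,y:(225+(x+.5)/4-.5,85+(y+.5)/4-.5)
tb=lambda x,y:(100+(x+.5)/4-.5,125+(y+.5)/4-.5)
s=lambda x,y:(140+(x+.5)/4-.5,130+(y+.5)/4-.5)
sb=lambda x,y:(290+(x+.5)/5-.5,230+(y+.5)/5-.5)
for k,a,b,z in [('barL',t(205,485),s(543,372),.068),('barR',t(370,488),s(450,280),.068),('yel',t(374,297),s(322,325),.112),
 ('knob',t(171,303),s(440,432),.124),('piv',t(113,294),s(459,490),.115),('stud',t(115,410),s(545,434),.1),('styl',tb(258,288),sb(245,275),.129),
 ('deckNL',t(40,385),s(575,545),.1),('deckNR',t(533,380),s(305,210),.1),('deckFR',t(518,38),s(35,383),.1)]:
    p,e=tri(a,b); print(k,'tri',p,round(e,4),'top',onz('top',a,z)[:2],'sc',onz('scene',b,z)[:2])
import sys
T=cv2.imread('pics/top0.png');S=cv2.imread('pics/scene0.png')
for nm,im in (('top',T),('scene',S)):
    for a,r,c in blobs(im,(100,150,140),(120,255,255),80):
        print(nm,'blue',a,r, onz(nm,r[0],.018)[:2])
E
python3 m0.py
```

```text
barL tri [0.5726 0.0495 0.0623] 0.0025 top [0.5722 0.0485] sc [0.5738 0.0533]
barR tri [ 0.5784 -0.0641  0.0555] 0.0017 top [ 0.5749 -0.0626] sc [ 0.5831 -0.0575]
yel tri [ 0.6963 -0.0587  0.1063] 0.001 top [ 0.6947 -0.0587] sc [ 0.6974 -0.0549]
knob tri [0.6809 0.0756 0.121 ] 0.002 top [0.6806 0.0747] sc [0.6811 0.0779]
piv tri [0.6916 0.115  0.105 ] 0.0004 top [0.6883 0.1139] sc [0.6941 0.1197]
stud tri [0.6137 0.11   0.0964] 0.0013 top [0.6132 0.1092] sc [0.6144 0.1122]
styl tri [0.5713 0.3367 0.1237] 0.0015 top [0.5705 0.3345] sc [0.5727 0.3386]
deckNL tri [0.6385 0.1714 0.0484] 0.0124 top [0.6282 0.1599] sc [0.6496 0.196 ]
deckNR tri [ 0.6469 -0.1666  0.0929] 0.0028 top [ 0.6457 -0.1665] sc [ 0.6482 -0.1604]
deckFR tri [ 0.8955 -0.1543  0.0911] 0.005 top [ 0.8928 -0.1548] sc [ 0.8949 -0.1459]
top blue 311.0 ((381.7352600097656, 214.55880737304688), (42.02968215942383, 15.646086692810059), 85.60128784179688) [ 0.5714 -0.2482]
top blue 329.0 ((308.9996337890625, 187.47186279296875), (4.379847526550293, 96.06089782714844), 89.19306945800781) [ 0.6411 -0.0415]
scene blue 519.5 ((248.75, 195.24998474121094), (89.095458984375, 31.819805145263672), 45.0) [ 0.5653 -0.1075]
scene blue 6978.5 ((184.21946716308594, 18.786399841308594), (91.7337875366211, 153.63941955566406), 70.97439575195312) [ 0.2551 -1.096 ]
```

```bash
cat > plan.py <<'E'
import sys,json
from h import *
def plan(x,y,z,yaw,claw,step=3.9):
    o=status.get_obs(); p=np.array(o['ee_pos']); w=o['tcp_rot'][2]; t=np.array([x,y,z])
    dw=(yaw-w+180)%360-180
    n=max(1,int(np.ceil(max(np.linalg.norm(t-p)*100/step,abs(dw)/7.0))))
    out=[]
    for i in range(n):
        d=(t-p)/(n-i); a=round(-((yaw-w+180)%360-180)/(n-i),1)
        c,s=np.cos(np.radians(w)),np.sin(np.radians(w))
        R=np.array([[c,s,0],[s,-c,0],[0,0,-1]])
        tr=np.round(R@d*100,2 if n<3 else 1 if i<n-1 else 2)
        p=p+R.T@tr/100; w-=a
        out.append(json.dumps({"claw":claw,"travel":tr.tolist(),"turn":a}))
    for i in range(0,n,5): print('['+', '.join(out[i:i+5])+']')
    print('now',np.round(o['ee_pos'],4),np.round(o['tcp_rot'],2),'end',np.round(p,4),round(w,2))
if __name__=='__main__': plan(*map(float,sys.argv[1:]))
E
python3 plan.py 0.576 -0.005 0.34 92.9 -0.4
```

```text
[{"claw": -0.4, "travel": [3.1, -2.3, 0.4], "turn": -4.4}, {"claw": -0.4, "travel": [3.3, -2.0, 0.4], "turn": -4.4}, {"claw": -0.4, "travel": [3.4, -1.8, 0.4], "turn": -4.4}, {"claw": -0.4, "travel": [3.5, -1.5, 0.3], "turn": -4.4}, {"claw": -0.4, "travel": [3.6, -1.2, 0.4], "turn": -4.4}]
[{"claw": -0.4, "travel": [3.7, -0.9, 0.3], "turn": -4.4}, {"claw": -0.4, "travel": [3.8, -0.7, 0.4], "turn": -4.4}, {"claw": -0.4, "travel": [3.8, -0.4, 0.3], "turn": -4.4}, {"claw": -0.4, "travel": [3.9, -0.1, 0.4], "turn": -4.4}, {"claw": -0.4, "travel": [3.8, 0.2, 0.3], "turn": -4.4}]
[{"claw": -0.4, "travel": [3.8, 0.5, 0.4], "turn": -4.4}, {"claw": -0.4, "travel": [3.8, 0.8, 0.3], "turn": -4.4}, {"claw": -0.4, "travel": [3.7, 1.1, 0.4], "turn": -4.4}, {"claw": -0.4, "travel": [3.6, 1.4, 0.3], "turn": -4.4}, {"claw": -0.4, "travel": [3.5, 1.7, 0.4], "turn": -4.4}]
[{"claw": -0.4, "travel": [3.3, 1.9, 0.3], "turn": -4.4}, {"claw": -0.4, "travel": [3.1, 2.2, 0.4], "turn": -4.4}, {"claw": -0.4, "travel": [2.99, 2.46, 0.31], "turn": -4.4}]
now [ 0.1306 -0.5343  0.4041] [-179.93   -0.     13.74] end [ 0.576 -0.005  0.34 ] 92.94
```

Call:
{"method": "move_arm", "body": {
  "commands": [
    {"claw": -0.4, "travel": [3.1, -2.3, 0.4], "turn": -4.4},
    {"claw": -0.4, "travel": [3.3, -2.0, 0.4], "turn": -4.4},
    {"claw": -0.4, "travel": [3.4, -1.8, 0.4], "turn": -4.4},
    {"claw": -0.4, "travel": [3.5, -1.5, 0.3], "turn": -4.4},
    {"claw": -0.4, "travel": [3.6, -1.2, 0.4], "turn": -4.4}
  ],
  "squeeze": 40
}}

```text
time: 0.52
ee_pos: [0.2544, -0.3859, 0.3852]
tcp_rot: [-180.0, -0.0, 35.9]
wrist_force: [1.0, -1.1, -0.2]
opening: 0.0267
```

Call:
{"method": "move_arm", "body": {
  "commands": [
    {"claw": -0.4, "travel": [3.7, -0.9, 0.3], "turn": -4.4},
    {"claw": -0.4, "travel": [3.8, -0.7, 0.4], "turn": -4.4},
    {"claw": -0.4, "travel": [3.8, -0.4, 0.3], "turn": -4.4},
    {"claw": -0.4, "travel": [3.9, -0.1, 0.4], "turn": -4.4},
    {"claw": -0.4, "travel": [3.8, 0.2, 0.3], "turn": -4.4}
  ]
}}

```text
time: 0.93
ee_pos: [0.3773, -0.238, 0.3683]
tcp_rot: [-180.0, -0.0, 58.0]
wrist_force: [0.8, 0.0, 1.2]
opening: 0.0257
```

Call:
{"method": "move_arm", "body": {
  "commands": [
    {"claw": -0.4, "travel": [3.8, 0.5, 0.4], "turn": -4.4},
    {"claw": -0.4, "travel": [3.8, 0.8, 0.3], "turn": -4.4},
    {"claw": -0.4, "travel": [3.7, 1.1, 0.4], "turn": -4.4},
    {"claw": -0.4, "travel": [3.6, 1.4, 0.3], "turn": -4.4},
    {"claw": -0.4, "travel": [3.5, 1.7, 0.4], "turn": -4.4}
  ]
}}

```text
time: 1.35
ee_pos: [0.5018, -0.09, 0.3504]
tcp_rot: [-180.0, 0.0, 80.0]
wrist_force: [0.7, -2.3, 0.0]
opening: 0.0255
```

Call:
{"method": "move_arm", "body": {
  "commands": [
    {"claw": -0.4, "travel": [3.3, 1.9, 0.3], "turn": -4.4},
    {"claw": -0.4, "travel": [3.1, 2.2, 0.4], "turn": -4.4},
    {"claw": -0.4, "travel": [2.99, 2.46, 0.31], "turn": -4.4}
  ]
}}

```text
time: 1.6
ee_pos: [0.5769, -0.0032, 0.3399]
tcp_rot: [-180.0, 0.0, 93.2]
wrist_force: [0.3, -0.5, 0.1]
opening: 0.0259
```

```bash
python3 plan.py 0.576 -0.005 0.30 92.9 -0.4
python3 - <<'E'
from h import *
t=viewer.camera('top'); s=viewer.camera('scene')
crop(t,'pics/t1.png',225,85,190,150,4); crop(s,'pics/s1.png',140,100,200,150,4)
print(status.get_obs()['opening'],status.get_obs()['time'])
E
```

```text
[{"claw": -0.4, "travel": [-0.09, -0.05, 2.0], "turn": 0.1}, {"claw": -0.4, "travel": [-0.09, -0.04, 1.99], "turn": 0.2}]
now [ 0.5769 -0.0032  0.3399] [-179.96    0.     93.17] end [ 0.576 -0.005  0.3  ] 92.87
0.025629983903049346 1.7
```

View pics/t1.png

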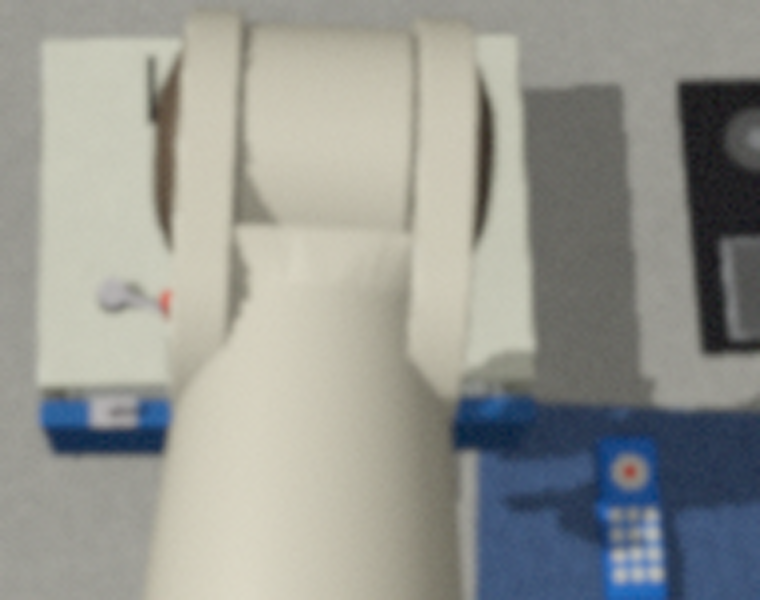

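View pics/s1.png

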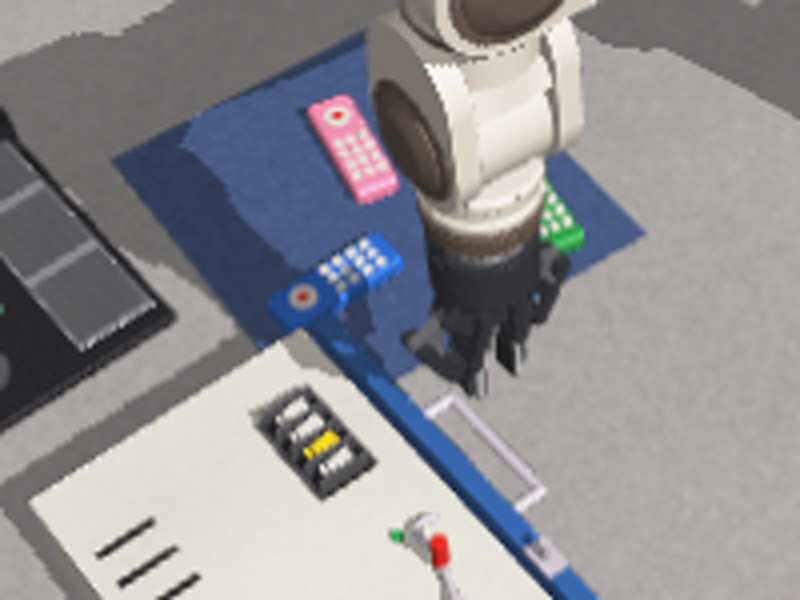

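Call:
{"method": "move_arm", "body": {
  "commands": [
    {"claw": -0.4, "travel": [-0.2, -0.1, 2.5], "turn": 0.3},
    {"claw": -0.4, "travel": [0, 0, 2.5], "turn": 0},
    {"claw": -0.4, "travel": [0, 0, 2.2], "turn": 0},
    {"claw": -0.4, "travel": [0, 0, 0], "turn": 0}
  ]
}}

```text
time: 2.03
ee_pos: [0.5737, -0.0073, 0.2637]
tcp_rot: [-179.6, -0.0, 92.6]
wrist_force: [-0.7, -0.2, -0.5]
opening: 0.0255
```

Run:
```python
from h import *
s=viewer.camera('scene')
crop(s,'pics/s2.png',190,130,140,100,5)
o=status.get_obs();print(o['ee_pos'],o['tcp_rot'])
```

```text
[ 0.57413769 -0.00734616  0.26642507] [-1.79732588e+02 -1.18510987e-02  9.25976872e+01]
```

View pics/s2.png

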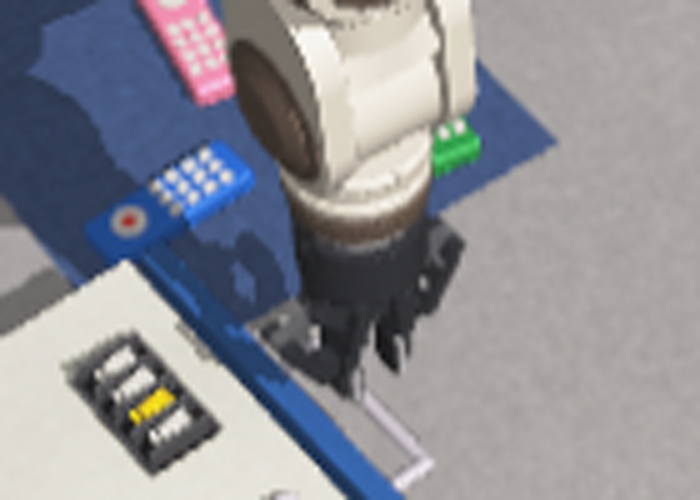

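Call:
{"method": "move_arm", "body": {
  "commands": [
    {"claw": -0.4, "travel": [0.1, 0.1, 1.2], "turn": 0},
    {"claw": -0.4, "travel": [0, 0, 1.2], "turn": 0},
    {"claw": -0.4, "travel": [0, 0, 1.2], "turn": 0},
    {"claw": -1, "travel": [0, 0, 0], "turn": 0},
    {"claw": -1, "travel": [0, 0, 0], "turn": 0}
  ]
}}

```text
time: 2.5
ee_pos: [0.5756, -0.006, 0.2311]
tcp_rot: [-179.8, -0.0, 92.6]
wrist_force: [1.9, 0.4, -13.7]
opening: 0.0083
```

Call:
{"method": "move_arm", "body": {
  "commands": [
    {"claw": -1, "travel": [0, 0, 0], "turn": 0},
    {"claw": -1, "travel": [0, 0, 0], "turn": 0}
  ]
}}

```text
time: 2.67
ee_pos: [0.5756, -0.006, 0.2311]
tcp_rot: [-179.8, -0.0, 92.6]
wrist_force: [1.3, -1.1, -18.6]
opening: 0.0081
```

Call:
{"method": "move_arm", "body": {
  "commands": [
    {"claw": -1, "travel": [0, -1, 0], "turn": 0},
    {"claw": -1, "travel": [0, -1.5, 0], "turn": 0},
    {"claw": -1, "travel": [0, -1.5, 0], "turn": 0},
    {"claw": -1, "travel": [0, -1.5, 0], "turn": 0},
    {"claw": -1, "travel": [0, -1.5, 0], "turn": 0}
  ]
}}

```text
time: 3.08
ee_pos: [0.5053, -0.0096, 0.2311]
tcp_rot: [-179.9, 0.1, 92.6]
wrist_force: [3.0, -4.9, -20.2]
opening: 0.0079
```

Call:
{"method": "move_arm", "body": {
  "commands": [
    {"claw": -1, "travel": [0, -1.5, 0], "turn": 0},
    {"claw": -1, "travel": [0, -1.5, 0], "turn": 0},
    {"claw": -1, "travel": [0, -1.5, 0], "turn": 0},
    {"claw": -1, "travel": [0, -1.0, 0], "turn": 0},
    {"claw": -1, "travel": [0, 0, 0], "turn": 0}
  ]
}}

```text
time: 3.5
ee_pos: [0.4489, -0.0126, 0.2311]
tcp_rot: [-179.7, 0.2, 92.6]
wrist_force: [-0.8, -8.4, -22.4]
opening: 0.0079
```

Call:
{"method": "move_arm", "body": {
  "commands": [
    {"claw": -1, "travel": [0, -0.7, 0], "turn": 0},
    {"claw": -1, "travel": [0, -0.6, 0], "turn": 0},
    {"claw": -1, "travel": [0, -0.4, 0], "turn": 0},
    {"claw": -1, "travel": [0, 0, 0], "turn": 0}
  ]
}}

```text
time: 3.83
ee_pos: [0.4329, -0.0134, 0.2311]
tcp_rot: [-179.8, 0.2, 92.6]
wrist_force: [-2.2, -11.2, -21.3]
opening: 0.0079
```

Call:
{"method": "move_arm", "body": {
  "commands": [
    {"claw": -1, "travel": [0.05, -0.3, 0], "turn": 0},
    {"claw": -1, "travel": [0.05, -0.2, 0], "turn": 0},
    {"claw": -1, "travel": [0, 0, 0], "turn": 0}
  ]
}}

```text
time: 4.08
ee_pos: [0.4298, -0.0131, 0.2312]
tcp_rot: [179.9, 0.3, 92.5]
wrist_force: [14.4, -16.8, -32.4]
opening: 0.0082
```

Call:
{"method": "move_arm", "body": {
  "commands": [
    {"claw": -0.4, "travel": [0, 0.2, 0], "turn": 0},
    {"claw": -0.4, "travel": [0, 0, 0], "turn": 0},
    {"claw": -0.4, "travel": [0, 0, -1], "turn": 0},
    {"claw": -0.4, "travel": [0, 0, -3], "turn": 0},
    {"claw": -0.4, "travel": [0, 0, -4], "turn": 0}
  ]
}}

```text
time: 4.5
ee_pos: [0.4303, -0.0115, 0.313]
tcp_rot: [-179.8, -0.0, 92.7]
wrist_force: [1.0, -0.3, -0.1]
opening: 0.0256
```

```bash
python3 plan.py 0.40 0.15 0.38 92.6 0.6
```

```text
[{"claw": 0.6, "travel": [3.3, -0.5, -1.3], "turn": 0.0}, {"claw": 0.6, "travel": [3.2, -0.4, -1.4], "turn": 0.0}, {"claw": 0.6, "travel": [3.3, -0.5, -1.3], "turn": 0.0}, {"claw": 0.6, "travel": [3.2, -0.4, -1.4], "turn": 0.0}, {"claw": 0.6, "travel": [3.27, -0.48, -1.3], "turn": 0.1}]
now [ 0.4303 -0.0115  0.313 ] [-1.7984e+02 -3.0000e-02  9.2650e+01] end [0.4  0.15 0.38] 92.55
```

Call:
{"method": "move_arm", "body": {
  "commands": [
    {"claw": 0.6, "travel": [3.3, -1.5, -1.3], "turn": 4},
    {"claw": 0.6, "travel": [3.2, -1.4, -1.4], "turn": 4},
    {"claw": 0.6, "travel": [3.3, -1.5, -1.3], "turn": 4},
    {"claw": 0.6, "travel": [3.2, -1.4, -1.4], "turn": 4}
  ]
}}

```text
time: 4.83
ee_pos: [0.3795, 0.1221, 0.3695]
tcp_rot: [179.9, -0.1, 76.4]
wrist_force: [0.8, -0.3, 0.9]
opening: 0.068
```

Run:
```python
from h import *
t=viewer.camera('top');s=viewer.camera('scene');cv2.imwrite('pics/top3.png',t);cv2.imwrite('pics/scene3.png',s)
crop(t,'pics/t3.png',110,90,310,200,2.5);crop(s,'pics/s3.png',180,110,230,190,3)
```

```text
(no output)
```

View pics/t3.png

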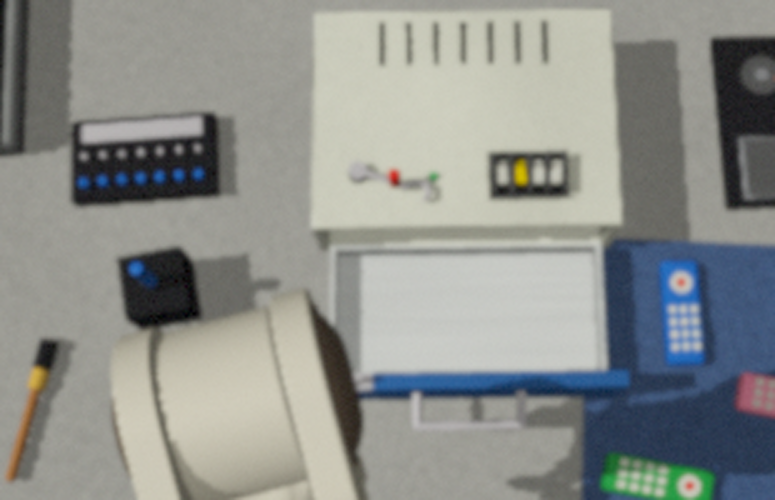

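View pics/s3.png

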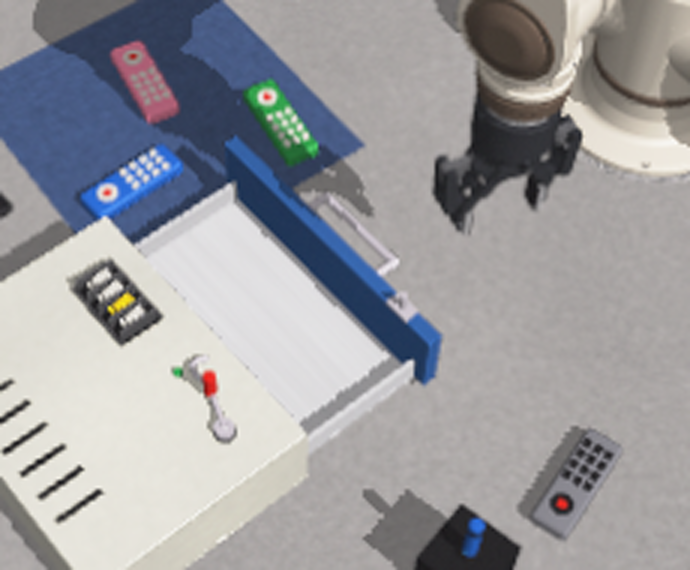

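Run:
```python
from h import *
t=cv2.imread('pics/top0.png');s=cv2.imread('pics/scene3.png')
crop(t,'pics/t0g.png',150,225,60,70,8);crop(s,'pics/s3g.png',345,245,50,50,10)
crop(cv2.imread('pics/top3.png'),'pics/t3b.png',360,185,50,60,10)
```

```text
(no output)
```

View pics/t0g.png

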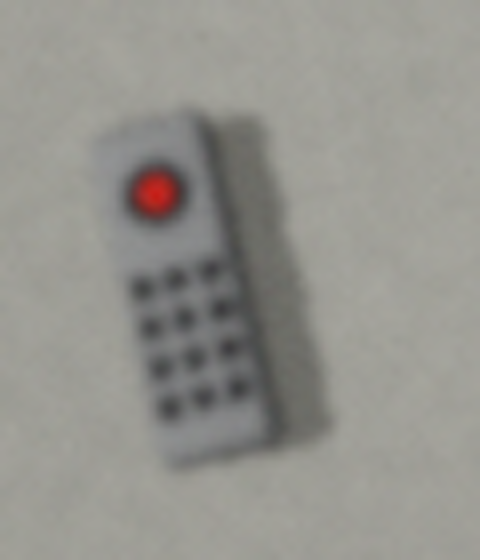

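View pics/s3g.png

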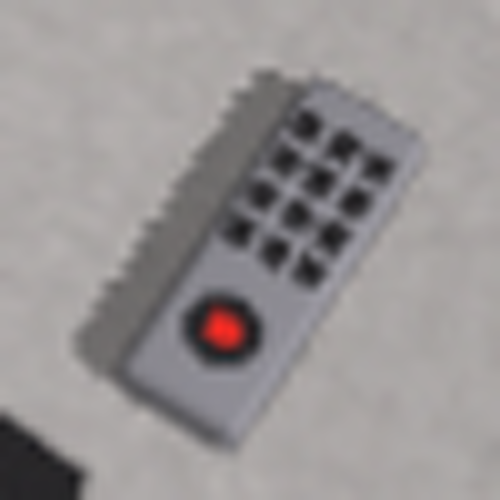

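View pics/t3b.png

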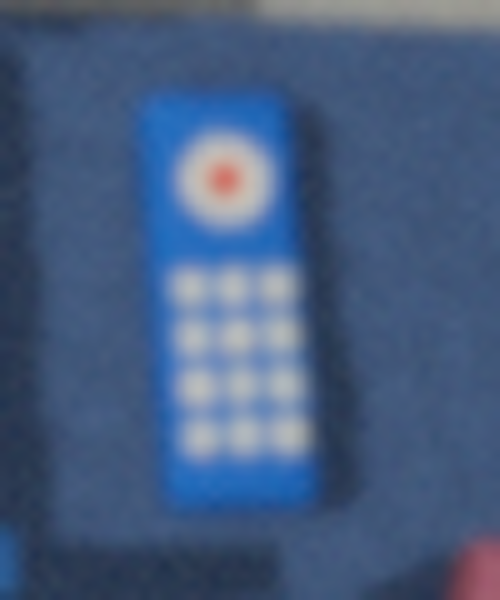

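```bash
python3 - <<'E'
from h import *
np.set_printoptions(precision=4,suppress=True)
A=lambda x,y:(150+(x+.5)/8-.5,225+(y+.5)/8-.5)
B=lambda x,y:(345+(x+.5)/10-.5,245+(y+.5)/10-.5)
C=lambda x,y:(360+(x+.5)/10-.5,185+(y+.5)/10-.5)
def rep(n,pts):
    P=np.array([onz(n,p,.02)[:2] for p in pts]); c=P.mean(0)
    d=(P[0]+P[1]-P[2]-P[3])/2; print(n,c,'len',np.linalg.norm(d),'ang',np.degrees(np.arctan2(d[1],d[0])),'w',np.linalg.norm(P[0]-P[1]))
rep('top',[A(98,135),A(192,112),A(268,443),A(172,465)])
rep('scene',[B(128,365),B(235,440),B(425,148),B(310,82)])
rep('top',[C(142,95),C(290,95),C(322,500),C(172,505)])
D=lambda x,y:(180+(x+.5)/3-.5,110+(y+.5)/3-.5)
rep('scene',[D(80,190),D(105,218),D(184,165),D(160,143)])
E
python3 - <<'E'
E
```

```text
top [0.4172 0.3271] len 0.11776467442259309 ang 18.119859482089854 w 0.03342413434912315
scene [0.4223 0.3337] len 0.11422496856535046 ang 18.779201335318916 w 0.03792433260138254
top [ 0.572  -0.2505] len 0.1167291053450126 ang 4.0685409078871615 w 0.04212998533615195
scene [ 0.5739 -0.2457] len 0.11147121300984317 ang 3.3821349337196893 w 0.05033575923586756
```

```bash
python3 plan.py 0.42 0.330 0.24 18.4 0.6
```

```text
[{"claw": 0.6, "travel": [2.3, -0.1, 1.5], "turn": 6.5}, {"claw": 0.6, "travel": [2.3, -0.3, 1.4], "turn": 6.5}, {"claw": 0.6, "travel": [2.2, -0.6, 1.5], "turn": 6.5}, {"claw": 0.6, "travel": [2.2, -0.9, 1.4], "turn": 6.5}, {"claw": 0.6, "travel": [2.1, -1.1, 1.5], "turn": 6.5}]
[{"claw": 0.6, "travel": [1.9, -1.3, 1.4], "turn": 6.5}, {"claw": 0.6, "travel": [1.7, -1.5, 1.5], "turn": 6.4}, {"claw": 0.6, "travel": [1.6, -1.8, 1.4], "turn": 6.5}, {"claw": 0.6, "travel": [1.36, -1.87, 1.48], "turn": 6.4}]
now [0.3797 0.1245 0.3708] [179.74  -0.24  76.73] end [0.42 0.33 0.24] 18.43
```

Call:
{"method": "move_arm", "body": {
  "commands": [
    {"claw": 0.6, "travel": [2.3, -0.1, 1.5], "turn": 6.5},
    {"claw": 0.6, "travel": [2.3, -0.3, 1.4], "turn": 6.5},
    {"claw": 0.6, "travel": [2.2, -0.6, 1.5], "turn": 6.5},
    {"claw": 0.6, "travel": [2.2, -0.9, 1.4], "turn": 6.5},
    {"claw": 0.6, "travel": [2.1, -1.1, 1.5], "turn": 6.5}
  ]
}}

```text
time: 5.35
ee_pos: [0.4041, 0.2362, 0.2946]
tcp_rot: [180.0, -0.1, 43.9]
wrist_force: [0.1, -0.4, 0.6]
opening: 0.0682
```

Call:
{"method": "move_arm", "body": {
  "commands": [
    {"claw": 0.6, "travel": [1.9, -1.3, 1.4], "turn": 6.5},
    {"claw": 0.6, "travel": [1.7, -1.5, 1.5], "turn": 6.4},
    {"claw": 0.6, "travel": [1.6, -1.8, 1.4], "turn": 6.5},
    {"claw": 0.6, "travel": [1.4, -1.9, 1.5], "turn": 6.4}
  ]
}}

```text
time: 5.68
ee_pos: [0.4698, 0.2376, 0.2369]
tcp_rot: [-176.0, 0.3, 26.1]
wrist_force: [-0.5, 0.6, 0.1]
opening: 0.0682
```

```bash
python3 - <<'E'
from h import *
s=viewer.camera('scene')
crop(s,'pics/s4.png',310,180,130,110,6)
o=status.get_obs();print(o['ee_pos'],o['tcp_rot'],o['opening'])
E
python3 plan.py 0.42 0.330 0.177 18.4 0.6
```

```text
[0.47217378 0.23445969 0.23369784] [-175.94223154    0.47297143   25.6860819 ] 0.06854593390602183
[{"claw": 0.6, "travel": [-0.1, -2.7, 1.4], "turn": 1.8}, {"claw": 0.6, "travel": [-0.2, -2.7, 1.4], "turn": 1.8}, {"claw": 0.6, "travel": [-0.3, -2.7, 1.4], "turn": 1.8}, {"claw": 0.6, "travel": [-0.47, -2.72, 1.47], "turn": 1.9}]
now [0.4722 0.2345 0.2337] [-175.94    0.47   25.69] end [0.42  0.33  0.177] 18.39
```

View pics/s4.png

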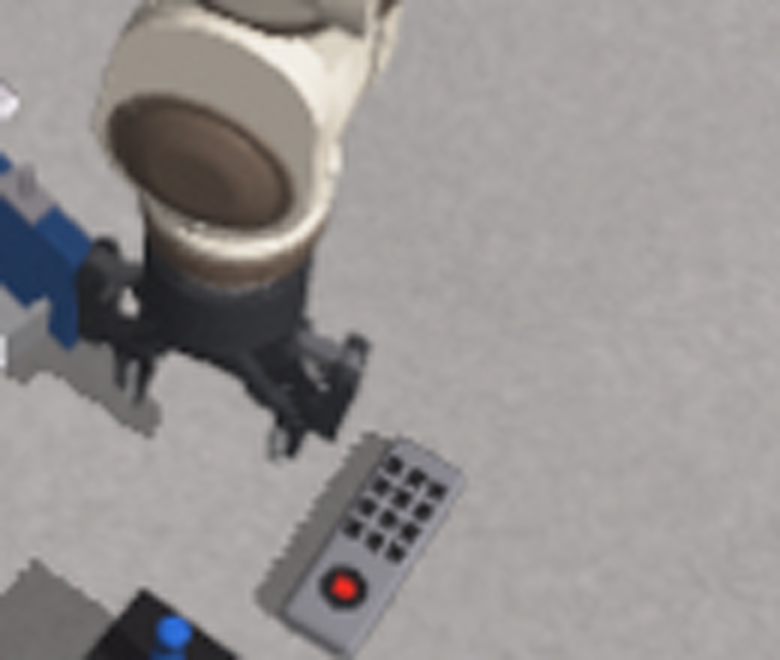

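Run:
```python
from h import *
o=status.get_obs();print(o)
```

```text
{'time': 5.7333, 'q': array([ 25.54880189,   2.33900092, -11.65645926,  76.48724819,
         4.05662357, 179.86237988]), 'qd': array([ 2.39664731, -1.93691485, -1.56147805,  3.17829262, -2.72754855,
        0.20041611]), 'joint_efforts': array([  9.67986345, -59.43787694,  52.45881557,   2.05845103,
         1.1005469 ,  -0.06261447]), 'ee_pos': array([0.47217378, 0.23445969, 0.23369784]), 'tcp_rot': array([-175.94223154,    0.47297143,   25.6860819 ]), 'wrist_force': array([-0.90271614, -4.21353225, -2.4321736 ]), 'torque': array([-0.24443317,  0.03338418,  0.0117944 ]), 'opening': 0.06854593390602183}
```

```bash
python3 - <<'E'
s=open('plan.py').read()
s=s.replace("    dw=(yaw-w+180)%360-180\n","""    q1,q6=o['q'][0],o['q'][5]; q1t=np.degrees(np.arctan2(y,x))
    q6t=(q1t+180-yaw+180)%360-180; dw=(q1t-q1)-(q6t-q6); yaw=w+dw
    print('q6 target',round(q6t,1),'dyaw',round(dw,1))
""").replace("-((yaw-w+180)%360-180)/(n-i)","-(yaw-w)/(n-i)")
open('plan.py','w').write(s)
E
python3 plan.py 0.42 0.330 0.25 198.4 0.6
```

```text
q6 target 19.8 dyaw 172.7
[{"claw": 0.6, "travel": [-0.0, -0.4, -0.1], "turn": -6.9}, {"claw": 0.6, "travel": [0.0, -0.4, -0.1], "turn": -6.9}, {"claw": 0.6, "travel": [0.1, -0.4, -0.1], "turn": -6.9}, {"claw": 0.6, "travel": [0.1, -0.4, -0.1], "turn": -6.9}, {"claw": 0.6, "travel": [0.2, -0.4, -0.1], "turn": -6.9}]
[{"claw": 0.6, "travel": [0.2, -0.4, -0.1], "turn": -6.9}, {"claw": 0.6, "travel": [0.3, -0.3, -0.1], "turn": -6.9}, {"claw": 0.6, "travel": [0.3, -0.3, -0.1], "turn": -6.9}, {"claw": 0.6, "travel": [0.3, -0.3, -0.0], "turn": -6.9}, {"claw": 0.6, "travel": [0.4, -0.2, -0.1], "turn": -6.9}]
[{"claw": 0.6, "travel": [0.4, -0.2, -0.0], "turn": -6.9}, {"claw": 0.6, "travel": [0.4, -0.1, -0.1], "turn": -6.9}, {"claw": 0.6, "travel": [0.4, -0.1, -0.0], "turn": -6.9}, {"claw": 0.6, "travel": [0.4, -0.0, -0.1], "turn": -6.9}, {"claw": 0.6, "travel": [0.5, 0.0, -0.0], "turn": -6.9}]
[{"claw": 0.6, "travel": [0.4, 0.1, -0.1], "turn": -6.9}, {"claw": 0.6, "travel": [0.4, 0.1, -0.0], "turn": -6.9}, {"claw": 0.6, "travel": [0.4, 0.2, -0.1], "turn": -6.9}, {"claw": 0.6, "travel": [0.4, 0.2, -0.0], "turn": -6.9}, {"claw": 0.6, "travel": [0.4, 0.3, -0.1], "turn": -6.9}]
[{"claw": 0.6, "travel": [0.3, 0.3, -0.0], "turn": -6.9}, {"claw": 0.6, "travel": [0.3, 0.4, -0.1], "turn": -7.0}, {"claw": 0.6, "travel": [0.2, 0.4, -0.0], "turn": -6.9}, {"claw": 0.6, "travel": [0.2, 0.4, -0.1], "turn": -7.0}, {"claw": 0.6, "travel": [0.09, 0.45, -0.03], "turn": -6.9}]
now [0.4722 0.2345 0.2337] [-175.94    0.47   25.69] end [0.42 0.33 0.25] 198.39
```

Call:
{"method": "move_arm", "body": {
  "commands": [
    {"claw": 0.6, "travel": [0, -2, -2], "turn": 0},
    {"claw": 0.6, "travel": [0, -2, -2], "turn": -3},
    {"claw": 0.6, "travel": [0, 0, 0], "turn": -7}
  ]
}}

```text
time: 5.98
ee_pos: [0.4581, 0.2618, 0.284]
tcp_rot: [-175.6, -0.7, 36.9]
wrist_force: [0.3, 1.0, 0.8]
opening: 0.0684
```

Call:
{"method": "move_arm", "body": {
  "commands": [
    {"claw": 0.6, "travel": [0, 0, 0], "turn": -7},
    {"claw": 0.6, "travel": [0, 0, 0], "turn": -7},
    {"claw": 0.6, "travel": [0, 0, 0], "turn": -7},
    {"claw": 0.6, "travel": [0, 0, 0], "turn": -7},
    {"claw": 0.6, "travel": [0, 0, 0], "turn": -7}
  ]
}}

```text
time: 6.4
ee_pos: [0.4579, 0.2603, 0.2803]
tcp_rot: [-176.7, -2.9, 72.1]
wrist_force: [-0.1, 0.7, 0.6]
opening: 0.0683
```

Run:
```python
from h import *
o=status.get_obs();print(o['q'],o['tcp_rot'],o['ee_pos']); print(Ro.from_euler('xyz',o['tcp_rot'],degrees=True).as_matrix()[:,2])
```

```text
[ 28.69916454   1.2704388   -7.57890506  81.33667713   4.35909457
 136.52933819] [-176.70565465   -2.86226531   72.08042078] [0.45789019 0.26034926 0.28028062]
[-0.03933905  0.06511536 -0.99710202]
```

Call:
{"method": "move_arm", "body": {
  "commands": [
    {"claw": 0.6, "travel": [0, 0, -1.5], "turn": -7},
    {"claw": 0.6, "travel": [0, 0, -1.5], "turn": -7},
    {"claw": 0.6, "travel": [0, 0, -1.5], "turn": -7},
    {"claw": 0.6, "travel": [0, 0, -1.5], "turn": -7},
    {"claw": 0.6, "travel": [0, 0, -1.5], "turn": -7}
  ]
}}

```text
time: 6.82
ee_pos: [0.4608, 0.2553, 0.3558]
tcp_rot: [-178.9, -4.2, 107.1]
wrist_force: [0.2, 0.4, 0.2]
opening: 0.0687
```

Call:
{"method": "move_arm", "body": {
  "commands": [
    {"claw": 0.6, "travel": [0, 0, 0], "turn": -7},
    {"claw": 0.6, "travel": [0, 0, 0], "turn": -7},
    {"claw": 0.6, "travel": [0, 0, 0], "turn": -7},
    {"claw": 0.6, "travel": [0, 0, 0], "turn": -7},
    {"claw": 0.6, "travel": [0, 0, 0], "turn": -7}
  ]
}}

```text
time: 7.23
ee_pos: [0.4608, 0.2554, 0.3551]
tcp_rot: [178.4, -4.1, 142.2]
wrist_force: [-0.2, 0.1, 0.5]
opening: 0.0682
```

Call:
{"method": "move_arm", "body": {
  "commands": [
    {"claw": 0.6, "travel": [0, 0, 0], "turn": -7},
    {"claw": 0.6, "travel": [0, 0, 0], "turn": -7},
    {"claw": 0.6, "travel": [0, 0, 0], "turn": -7},
    {"claw": 0.6, "travel": [0, 0, 0], "turn": -7},
    {"claw": 0.6, "travel": [0, 0, 0], "turn": -7}
  ]
}}

```text
time: 7.65
ee_pos: [0.4608, 0.2554, 0.3551]
tcp_rot: [176.4, -2.4, 177.2]
wrist_force: [0.3, 0.4, 0.2]
opening: 0.0683
```

```bash
cat > st.py <<'E'
from h import *
np.set_printoptions(precision=3,suppress=True)
o=status.get_obs();R=Ro.from_euler('xyz',o['tcp_rot'],degrees=True).as_matrix()
q1=np.radians(o['q'][0]);z=R[:,2]
print(o['time'],o['q'],o['tcp_rot'],o['ee_pos'],'z',z,'rad',z[0]*np.cos(q1)+z[1]*np.sin(q1),'tan',-z[0]*np.sin(q1)+z[1]*np.cos(q1),'grasp',o['ee_pos']+R[:,2]*bot.grip_depth)
E
python3 st.py
```

```text
7.65 [28.076  1.179  0.575 89.628  4.359 30.909] [176.378  -2.437 177.235] [0.461 0.255 0.355] z [-0.039  0.065 -0.997] rad -0.004041862726148825 tan 0.07599770931727493 grasp [0.455 0.265 0.201]
```

Call:
{"method": "move_arm", "body": {
  "commands": [
    {"claw": 0.6, "travel": [0, 0, 0], "turn": -7},
    {"claw": 0.6, "travel": [0, 0, 0], "turn": -7},
    {"claw": 0.6, "travel": [0, 0, 0], "turn": -7},
    {"claw": 0.6, "travel": [0, 0, 0], "turn": -7},
    {"claw": 0.6, "travel": [0, 0, 0], "turn": -7}
  ]
}}

```text
time: 8.07
ee_pos: [0.4608, 0.2554, 0.3551]
tcp_rot: [175.6, 0.1, -147.8]
wrist_force: [-0.2, -0.2, -0.6]
opening: 0.0683
```

Call:
{"method": "move_arm", "body": {
  "commands": [
    {"claw": 0.6, "travel": [0, 0, 0], "turn": -7},
    {"claw": 0.6, "travel": [0, 0, 0], "turn": -7},
    {"claw": 0.6, "travel": [0, 0, 0], "turn": -7},
    {"claw": 0.6, "travel": [0, 0, 0], "turn": -7},
    {"claw": 0.6, "travel": [0, 0, 0], "turn": -7}
  ]
}}

```text
time: 8.48
ee_pos: [0.4608, 0.2554, 0.3551]
tcp_rot: [176.5, 2.6, -112.9]
wrist_force: [-0.1, -0.1, 0.6]
opening: 0.0683
```

Call:
{"method": "move_arm", "body": {
  "commands": [
    {"claw": 0.6, "travel": [0, 0, 0], "turn": -7},
    {"claw": 0.6, "travel": [0, 0, 0], "turn": -7},
    {"claw": 0.6, "travel": [0, 0, 0], "turn": -7},
    {"claw": 0.6, "travel": [0, 0, 0], "turn": -7},
    {"claw": 0.6, "travel": [0, 0, 0], "turn": -7}
  ]
}}

```text
time: 8.9
ee_pos: [0.4608, 0.2554, 0.3551]
tcp_rot: [178.6, 4.1, -77.9]
wrist_force: [-0.7, 0.6, 0.6]
opening: 0.0684
```

Call:
{"method": "move_arm", "body": {
  "commands": [
    {"claw": 0.6, "travel": [0, 0, 0], "turn": -7},
    {"claw": 0.6, "travel": [0, 0, 0], "turn": -7},
    {"claw": 0.6, "travel": [0, 0, 0], "turn": -7},
    {"claw": 0.6, "travel": [0, 0, 0], "turn": -7},
    {"claw": 0.6, "travel": [0, 0, 0], "turn": -7}
  ]
}}

```text
time: 9.32
ee_pos: [0.4608, 0.2554, 0.3551]
tcp_rot: [-178.8, 4.2, -42.8]
wrist_force: [0.6, -0.5, -0.6]
opening: 0.0683
```

Call:
{"method": "move_arm", "body": {
  "commands": [
    {"claw": 0.6, "travel": [0, 0, 0], "turn": -7},
    {"claw": 0.6, "travel": [0, 0, 0], "turn": -7},
    {"claw": 0.6, "travel": [0, 0, 0], "turn": -7},
    {"claw": 0.6, "travel": [0, 0, 0], "turn": -7},
    {"claw": 0.6, "travel": [0, 0, 0], "turn": -7}
  ]
}}

```text
time: 9.73
ee_pos: [0.4608, 0.2554, 0.3551]
tcp_rot: [-176.6, 2.7, -7.8]
wrist_force: [-1.2, 0.4, 0.5]
opening: 0.0684
```

Call:
{"method": "move_arm", "body": {
  "commands": [
    {"claw": 0.6, "travel": [0, 0, 0], "turn": -7},
    {"claw": 0.6, "travel": [0, 0, 0], "turn": -7},
    {"claw": 0.6, "travel": [0, 0, 0], "turn": -7},
    {"claw": 0.6, "travel": [0, 0, 0], "turn": -7},
    {"claw": 0.6, "travel": [0, 0, 0], "turn": -4}
  ]
}}

```text
time: 10.15
ee_pos: [0.4608, 0.2554, 0.3551]
tcp_rot: [-175.7, 0.5, 24.2]
wrist_force: [-0.3, -0.0, -0.3]
opening: 0.0683
```

```bash
python3 st.py
```

```text
10.15 [  28.075    1.179    0.574   89.629    4.356 -176.131] [-175.669    0.528   24.217] [0.461 0.255 0.355] z [-0.039  0.065 -0.997] rad -0.00408057417415893 tan 0.07595832919905021 grasp [0.455 0.265 0.201]
```

Now push gently past the limit and see the tilt change.

Call:
{"method": "move_arm", "body": {
  "commands": [
    {"claw": 0.6, "travel": [0, 0, 0], "turn": -7},
    {"claw": 0.6, "travel": [0, 0, 0], "turn": 0}
  ]
}}

```text
time: 10.32
ee_pos: [0.4531, 0.2685, 0.3552]
tcp_rot: [-176.2, 0.0, 29.7]
wrist_force: [0.5, 0.1, 0.8]
opening: 0.0686
```

```bash
python3 st.py
```

```text
10.3167 [  29.836    1.025    0.437   89.429    3.832 -179.852] [-176.168    0.027   29.688] [0.453 0.268 0.355] z [-0.034  0.058 -0.998] rad -0.0002929934021492636 tan 0.06683261035981275 grasp [0.448 0.277 0.201]
```

Call:
{"method": "move_arm", "body": {
  "commands": [
    {"claw": 0.6, "travel": [0, 0, 0], "turn": -7},
    {"claw": 0.6, "travel": [0, 0, 0], "turn": -7},
    {"claw": 0.6, "travel": [0, 0, 0], "turn": 0}
  ]
}}

```text
time: 10.57
ee_pos: [0.4076, 0.3291, 0.3552]
tcp_rot: [-179.0, -0.7, 38.7]
wrist_force: [0.1, -0.1, 0.7]
opening: 0.0682
```

```bash
python3 st.py
```

```text
10.5667 [  38.693    0.241   -0.328   88.765    1.037 -179.999] [-178.963   -0.666   38.693] [0.408 0.329 0.355] z [-0.002  0.021 -1.   ] rad 0.011624560297378746 tan 0.018106482001959672 grasp [0.407 0.332 0.201]
```

Call:
{"method": "move_arm", "body": {
  "commands": [
    {"claw": 0.6, "travel": [0, 0, 0], "turn": -5},
    {"claw": 0.6, "travel": [0, 0, 0], "turn": 0}
  ]
}}

```text
time: 10.73
ee_pos: [0.3913, 0.3473, 0.3551]
tcp_rot: [-180.0, -0.7, 41.6]
wrist_force: [0.5, -0.1, 0.9]
opening: 0.0685
```

```bash
python3 st.py; python3 plan.py 0.42 0.330 0.27 198.4 0.6
```

```text
10.7333 [  41.589    0.124   -0.456   88.706    0.017 -180.003] [-179.983   -0.714   41.591] [0.391 0.347 0.355] z [ 0.009  0.008 -1.   ] rad 0.012468381777540328 tan 0.0002912906597740189 grasp [0.393 0.349 0.2  ]
q6 target 19.8 dyaw -203.2
[{"claw": 0.6, "travel": [0.0, 0.1, 0.3], "turn": 6.8}, {"claw": 0.6, "travel": [0.0, 0.1, 0.3], "turn": 6.8}, {"claw": 0.6, "travel": [0.1, 0.1, 0.3], "turn": 6.8}, {"claw": 0.6, "travel": [0.1, 0.1, 0.3], "turn": 6.8}, {"claw": 0.6, "travel": [0.1, 0.1, 0.3], "turn": 6.8}]
[{"claw": 0.6, "travel": [0.1, 0.1, 0.3], "turn": 6.8}, {"claw": 0.6, "travel": [0.1, 0.1, 0.3], "turn": 6.8}, {"claw": 0.6, "travel": [0.1, 0.0, 0.3], "turn": 6.8}, {"claw": 0.6, "travel": [0.1, 0.0, 0.3], "turn": 6.8}, {"claw": 0.6, "travel": [0.1, 0.0, 0.3], "turn": 6.8}]
[{"claw": 0.6, "travel": [0.1, 0.0, 0.3], "turn": 6.8}, {"claw": 0.6, "travel": [0.1, -0.0, 0.3], "turn": 6.8}, {"claw": 0.6, "travel": [0.1, -0.0, 0.3], "turn": 6.8}, {"claw": 0.6, "travel": [0.1, -0.0, 0.3], "turn": 6.8}, {"claw": 0.6, "travel": [0.1, -0.0, 0.3], "turn": 6.7}]
[{"claw": 0.6, "travel": [
[... 205 characters left out ...]
": 0.6, "travel": [0.1, -0.1, 0.3], "turn": 6.8}]
[{"claw": 0.6, "travel": [0.0, -0.1, 0.3], "turn": 6.7}, {"claw": 0.6, "travel": [0.0, -0.1, 0.2], "turn": 6.8}, {"claw": 0.6, "travel": [0.0, -0.1, 0.3], "turn": 6.7}, {"claw": 0.6, "travel": [0.0, -0.1, 0.2], "turn": 6.8}, {"claw": 0.6, "travel": [0.0, -0.1, 0.3], "turn": 6.7}]
[{"claw": 0.6, "travel": [0.0, -0.1, 0.2], "turn": 6.8}, {"claw": 0.6, "travel": [-0.0, -0.1, 0.3], "turn": 6.7}, {"claw": 0.6, "travel": [-0.0, -0.1, 0.2], "turn": 6.8}, {"claw": 0.6, "travel": [-0.0, -0.1, 0.3], "turn": 6.7}, {"claw": 0.6, "travel": [-0.09, -0.11, 0.21], "turn": 6.8}]
now [0.3913 0.3473 0.3551] [-179.98   -0.71   41.59] end [0.42 0.33 0.27] -161.61
```

```bash
python3 plan.py 0.418 0.329 0.25 18.4 0.6
```

```text
q6 target -160.2 dyaw -23.2
[{"claw": 0.6, "travel": [0.2, 0.8, 2.6], "turn": 5.8}, {"claw": 0.6, "travel": [0.3, 0.8, 2.6], "turn": 5.8}, {"claw": 0.6, "travel": [0.3, 0.7, 2.7], "turn": 5.8}, {"claw": 0.6, "travel": [0.43, 0.67, 2.61], "turn": 5.8}]
now [0.3913 0.3473 0.3551] [-179.98   -0.71   41.59] end [0.418 0.329 0.25 ] 18.39
```

Call:
{"method": "move_arm", "body": {
  "commands": [
    {"claw": 0.6, "travel": [0.2, 0.8, 2.6], "turn": 5.8},
    {"claw": 0.6, "travel": [0.3, 0.8, 2.6], "turn": 5.8},
    {"claw": 0.6, "travel": [0.3, 0.7, 2.7], "turn": 5.8},
    {"claw": 0.6, "travel": [0.4, 0.7, 2.6], "turn": 5.8},
    {"claw": 0.6, "travel": [0, 0, 0], "turn": 0}
  ]
}}

```text
time: 11.15
ee_pos: [0.4203, 0.3259, 0.2448]
tcp_rot: [-179.9, -0.2, 17.8]
wrist_force: [-0.5, -0.6, -0.3]
opening: 0.0683
```

```bash
python3 - <<'E'
from h import *
s=viewer.camera('scene')
crop(s,'pics/s5.png',310,180,130,110,6)
E
python3 st.py
python3 plan.py 0.418 0.329 0.177 18.4 0.6
```

```text
11.2 [  37.836    2.17   -10.248   77.164    0.058 -160.293] [-179.805   -0.373   18.128] [0.42  0.327 0.248] z [ 0.005  0.005 -1.   ] rad 0.007283967319278304 tan 0.0010075919520447785 grasp [0.421 0.327 0.093]
q6 target -160.2 dyaw 0.3
[{"claw": 0.6, "travel": [-0.07, -0.15, 3.53], "turn": -0.1}, {"claw": 0.6, "travel": [-0.07, -0.15, 3.53], "turn": -0.2}]
now [0.4202 0.3265 0.2476] [-179.8    -0.37   18.13] end [0.418 0.329 0.177] 18.43
```

View pics/s5.png

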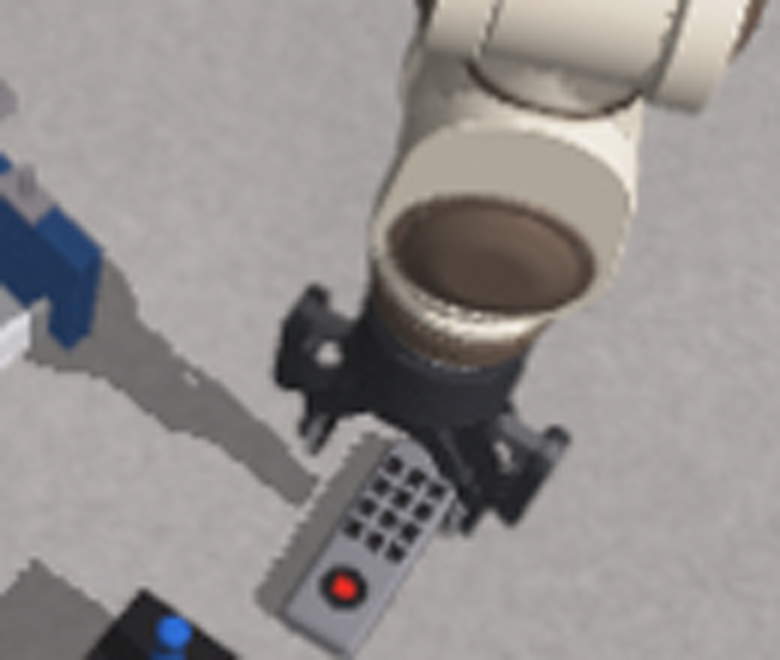

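Call:
{"method": "move_arm", "body": {
  "commands": [
    {"claw": 0.6, "travel": [-0.1, -0.2, 2.4], "turn": 0},
    {"claw": 0.6, "travel": [0, -0.1, 2.4], "turn": 0},
    {"claw": 0.6, "travel": [0, 0, 2.0], "turn": 0},
    {"claw": 0.6, "travel": [0, 0, 0], "turn": 0},
    {"claw": -1, "travel": [0, 0, 0], "turn": 0}
  ]
}}

```text
time: 11.62
ee_pos: [0.419, 0.3311, 0.1827]
tcp_rot: [-179.7, -0.6, 18.2]
wrist_force: [0.6, 0.3, 0.3]
opening: 0.0578
```

Call:
{"method": "move_arm", "body": {
  "commands": [
    {"claw": -1, "travel": [0, 0, 0], "turn": 0},
    {"claw": -1, "travel": [0, 0, 0], "turn": 0},
    {"claw": -1, "travel": [0, 0, 0], "turn": 0}
  ],
  "squeeze": 40
}}

```text
time: 11.87
ee_pos: [0.4195, 0.3315, 0.1841]
tcp_rot: [-179.6, -0.8, 18.2]
wrist_force: [-1.9, -1.5, 7.8]
opening: 0.0409
```

```bash
python3 st.py
```

```text
11.8667 [  38.305    4.047  -15.441   69.629    0.051 -159.853] [-179.648   -0.811   18.156] [0.42  0.332 0.184] z [ 0.012  0.01  -1.   ] rad 0.015409044914728429 tan 0.0008943580998429018 grasp [0.421 0.333 0.029]
```

Call:
{"method": "move_arm", "body": {
  "commands": [
    {"claw": 0.2, "travel": [0, 0, 0], "turn": 0},
    {"claw": 0.2, "travel": [0, 0, 0], "turn": 0},
    {"claw": 0.2, "travel": [0, 0, 0.4], "turn": 0},
    {"claw": 0.2, "travel": [0, 0, 0.3], "turn": 0},
    {"claw": 0.2, "travel": [0, 0, 0], "turn": 0}
  ]
}}

```text
time: 12.28
ee_pos: [0.4187, 0.3308, 0.1733]
tcp_rot: [-179.8, -0.5, 18.1]
wrist_force: [-0.1, -0.5, -0.6]
opening: 0.0518
```

Call:
{"method": "move_arm", "body": {
  "commands": [
    {"claw": -1, "travel": [0, 0, 0], "turn": 0},
    {"claw": -1, "travel": [0, 0, 0], "turn": 0},
    {"claw": -1, "travel": [0, 0, 0], "turn": 0},
    {"claw": -1, "travel": [0, 0, 0], "turn": 0}
  ]
}}

```text
time: 12.62
ee_pos: [0.4188, 0.3309, 0.1739]
tcp_rot: [-179.7, -0.6, 18.1]
wrist_force: [1.1, 0.0, -1.9]
opening: 0.0406
```

```bash
python3 st.py
```

```text
12.6167 [  38.305    4.47   -16.16    68.744    0.046 -159.806] [-179.741   -0.572   18.111] [0.419 0.331 0.174] z [ 0.008  0.007 -1.   ] rad 0.010932031458105947 tan 0.000796378017770904 grasp [0.42  0.332 0.019]
```

```bash
python3 - <<'E'
from h import *
A=lambda x,y:(110+(x+.5)/2.5-.5,90+(y+.5)/2.5-.5)
D=lambda x,y:(180+(x+.5)/3-.5,110+(y+.5)/3-.5)
for p,z in [(A(470,252),.044),(A(470,252),.016),(A(470,374),.097),(A(470,390),.097),(A(600,252),.044),(A(335,252),.044)]: print(onz('top',p,z),z)
for p,z in [(D(235,205),.016),(D(385,358),.016),(D(310,410),.016),(D(150,245),.016)]: print('sc',onz('scene',p,z))
E
python3 plan.py 0.42 0.33 0.30 18.4 -1; python3 plan.py 0.5465 0.0635 0.28 -87.1 -1
```

```text
[ 0.623867   -0.00918001  0.044     ] 0.044
[ 0.63131538 -0.00974675  0.016     ] 0.016
[ 0.47977387 -0.01291109  0.097     ] 0.097
[ 0.46317079 -0.01352802  0.097     ] 0.097
[ 0.63015373 -0.15339849  0.044     ] 0.044
[0.61744754 0.1404808  0.044     ] 0.044
sc [ 0.50001563 -0.14855229  0.016     ]
sc [0.48719495 0.10695679 0.016     ]
sc [0.58671165 0.1099939  0.016     ]
sc [ 0.606668  -0.1591532  0.016    ]
q6 target -160.2 dyaw 0.3
[{"claw": -1.0, "travel": [0.0, 0.0, -3.2], "turn": -0.1}, {"claw": -1.0, "travel": [0.0, 0.0, -3.1], "turn": -0.1}, {"claw": -1.0, "travel": [0.0, 0.1, -3.2], "turn": -0.0}, {"claw": -1.0, "travel": [0.08, 0.03, -3.11], "turn": -0.1}]
now [0.4188 0.3309 0.1739] [-179.74   -0.57   18.11] end [0.42 0.33 0.3 ] 18.41
q6 target -86.3 dyaw -105.2
[{"claw": -1.0, "travel": [0.2, 1.8, -0.7], "turn": 6.6}, {"claw": -1.0, "travel": [0.5, 1.8, -0.7], "turn": 6.6}, {"claw": -1.0, "travel": [0.7, 1.7, -0.7], "turn": 6.6}, {"claw": -1.0, "travel": [0.8, 1.7, -0.7], "turn": 6.6}, {"claw": -1.0, "travel": [1.0, 1.5, -0.7], "turn": 6.6}]
[{"claw": -1.0, "travel": [1.2, 1.4, -0.6], "turn": 6.6}, {"claw": -1.0, "travel": [1.4, 1.3, -0.7], "turn": 6.6}, {"claw": -1.0, "travel": [1.5, 1.1, -0.6], "turn": 6.6}, {"claw": -1.0, "travel": [1.6, 0.9, -0.7], "turn": 6.6}, {"claw": -1.0, "travel": [1.7, 0.7, -0.6], "turn": 6.5}]
[{"claw": -1.0, "travel": [1.8, 0.5, -0.7], "turn": 6.6}, {"claw": -1.0, "travel": [1.8, 0.3, -0.6], "turn": 6.5}, {"claw": -1.0, "travel": [1.9, 0.1, -0.7], "turn": 6.6}, {"claw": -1.0, "travel": [1.9, -0.1, -0.6], "turn": 6.5}, {"claw": -1.0, "travel": [1.8, -0.2, -0.7], "turn": 6.6}]
[{"claw": -1.0, "travel": [1.78, -0.48, -0.61], "turn": 6.5}]
now [0.4188 0.3309 0.1739] [-179.74   -0.57   18.11] end [0.5465 0.0635 0.28  ] -87.09
```

Call:
{"method": "move_arm", "body": {
  "commands": [
    {"claw": -1, "travel": [0, 0, -2], "turn": 0},
    {"claw": -1, "travel": [0, 0, -3], "turn": 0},
    {"claw": -1, "travel": [0, 0, -3], "turn": 0},
    {"claw": -1, "travel": [0, 0, -3], "turn": 0},
    {"claw": -1, "travel": [0, 0, 0], "turn": 0}
  ]
}}

```text
time: 13.03
ee_pos: [0.4187, 0.3308, 0.2904]
tcp_rot: [-179.6, -1.0, 18.1]
wrist_force: [1.4, 0.7, -0.6]
opening: 0.041
```

```bash
python3 plan.py 0.5495 0.065 0.28 -87.1 -1
```

```text
q6 target -86.2 dyaw -105.2
[{"claw": -1.0, "travel": [0.3, 1.8, 0.1], "turn": 6.6}, {"claw": -1.0, "travel": [0.5, 1.8, 0.1], "turn": 6.6}, {"claw": -1.0, "travel": [0.7, 1.7, 0.1], "turn": 6.6}, {"claw": -1.0, "travel": [0.9, 1.6, 0.1], "turn": 6.6}, {"claw": -1.0, "travel": [1.0, 1.5, 0.1], "turn": 6.6}]
[{"claw": -1.0, "travel": [1.2, 1.4, 0.0], "turn": 6.6}, {"claw": -1.0, "travel": [1.4, 1.3, 0.1], "turn": 6.6}, {"claw": -1.0, "travel": [1.5, 1.1, 0.0], "turn": 6.6}, {"claw": -1.0, "travel": [1.6, 0.9, 0.1], "turn": 6.6}, {"claw": -1.0, "travel": [1.7, 0.7, 0.0], "turn": 6.5}]
[{"claw": -1.0, "travel": [1.8, 0.5, 0.1], "turn": 6.6}, {"claw": -1.0, "travel": [1.8, 0.3, 0.0], "turn": 6.5}, {"claw": -1.0, "travel": [1.9, 0.1, 0.1], "turn": 6.6}, {"claw": -1.0, "travel": [1.9, -0.1, 0.0], "turn": 6.5}, {"claw": -1.0, "travel": [1.8, -0.3, 0.1], "turn": 6.6}]
[{"claw": -1.0, "travel": [1.77, -0.5, 0.04], "turn": 6.5}]
now [0.4187 0.3308 0.2904] [-179.57   -1.04   18.11] end [0.5495 0.065  0.28  ] -87.09
```

Call:
{"method": "move_arm", "body": {
  "commands": [
    {"claw": -1.0, "travel": [0.3, 1.8, -0.4], "turn": 6.6},
    {"claw": -1.0, "travel": [0.5, 1.8, -0.4], "turn": 6.6},
    {"claw": -1.0, "travel": [0.7, 1.7, -0.4], "turn": 6.6},
    {"claw": -1.0, "travel": [0.9, 1.6, -0.4], "turn": 6.6},
    {"claw": -1.0, "travel": [1.0, 1.5, -0.4], "turn": 6.6}
  ]
}}

```text
time: 13.45
ee_pos: [0.4597, 0.2475, 0.3036]
tcp_rot: [-179.5, -0.3, -15.2]
wrist_force: [1.2, -0.2, -1.8]
opening: 0.0412
```

Call:
{"method": "move_arm", "body": {
  "commands": [
    {"claw": -1.0, "travel": [1.2, 1.4, 0.0], "turn": 6.6},
    {"claw": -1.0, "travel": [1.4, 1.3, 0], "turn": 6.6},
    {"claw": -1.0, "travel": [1.5, 1.1, 0.0], "turn": 6.6},
    {"claw": -1.0, "travel": [1.6, 0.9, 0], "turn": 6.6},
    {"claw": -1.0, "travel": [1.7, 0.7, 0.0], "turn": 6.5}
  ]
}}

```text
time: 13.87
ee_pos: [0.5002, 0.1638, 0.3031]
tcp_rot: [-179.4, 0.0, -48.1]
wrist_force: [0.5, -0.3, -1.1]
opening: 0.0409
```

Call:
{"method": "move_arm", "body": {
  "commands": [
    {"claw": -1.0, "travel": [1.8, 0.5, 0], "turn": 6.6},
    {"claw": -1.0, "travel": [1.8, 0.3, 0.0], "turn": 6.5},
    {"claw": -1.0, "travel": [1.9, 0.1, 0], "turn": 6.6},
    {"claw": -1.0, "travel": [1.9, -0.1, 0.0], "turn": 6.5},
    {"claw": -1.0, "travel": [1.8, -0.3, 0], "turn": 6.6}
  ]
}}

```text
time: 14.28
ee_pos: [0.5411, 0.08, 0.3028]
tcp_rot: [-179.5, 0.4, -80.9]
wrist_force: [1.0, 0.6, -0.7]
opening: 0.0412
```

Call:
{"method": "move_arm", "body": {
  "commands": [
    {"claw": -1.0, "travel": [1.8, -0.5, 0], "turn": 6.5},
    {"claw": -1.0, "travel": [0, 0, 0], "turn": 0}
  ]
}}

```text
time: 14.45
ee_pos: [0.5495, 0.0617, 0.3025]
tcp_rot: [-179.5, 0.4, -87.6]
wrist_force: [0.1, -0.2, -1.3]
opening: 0.0413
```

```bash
python3 st.py; python3 plan.py 0.5495 0.065 0.22 -87.1 -1;python3 - <<'E'
from h import *
t=viewer.camera('top');s=viewer.camera('scene')
crop(s,'pics/s6.png',170,100,200,150,4)
E
```

```text
14.45 [  6.342   4.239  -2.009  83.242   0.337 -86.073] [-179.515    0.371  -87.582] [0.55  0.062 0.302] z [ 0.008  0.007 -1.   ] rad 0.008895471793410855 tan 0.005878843873031388 grasp [0.551 0.063 0.148]
q6 target -86.2 dyaw 0.5
[{"claw": -1.0, "travel": [-0.1, -0.0, 2.7], "turn": -0.2}, {"claw": -1.0, "travel": [-0.1, -0.0, 2.8], "turn": -0.1}, {"claw": -1.0, "travel": [-0.13, -0.01, 2.75], "turn": -0.2}]
now [0.5495 0.0617 0.3025] [-179.51    0.37  -87.58] end [0.5495 0.065  0.22  ] -87.08
```

View pics/s6.png

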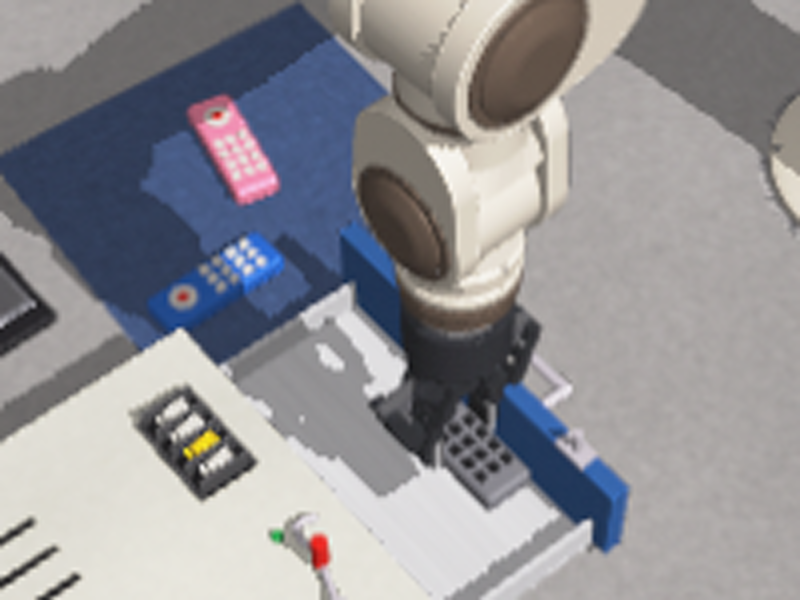

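Call:
{"method": "move_arm", "body": {
  "commands": [
    {"claw": -1.0, "travel": [-0.1, -0.4, 2.5], "turn": -0.3},
    {"claw": -1.0, "travel": [-0.1, -0.4, 2.5], "turn": -0.2},
    {"claw": -1.0, "travel": [-0.1, 0, 2.5], "turn": 0},
    {"claw": -1.0, "travel": [0, 0, 2.0], "turn": 0},
    {"claw": -1.0, "travel": [0, 0, 0.5], "turn": 0}
  ]
}}

```text
time: 14.97
ee_pos: [0.5558, 0.069, 0.1995]
tcp_rot: [-179.8, 0.4, -86.4]
wrist_force: [-1.1, -0.5, -1.2]
opening: 0.041
```

```bash
python3 st.py
```

```text
14.9667 [  6.997   7.298 -10.173  72.304   0.388 -86.599] [-179.799    0.4    -86.403] [0.556 0.069 0.199] z [ 0.003  0.007 -1.   ] rad 0.003921059887220457 tan 0.006765073814089595 grasp [0.556 0.07  0.045]
```

Call:
{"method": "move_arm", "body": {
  "commands": [
    {"claw": -1.0, "travel": [0, 0, 0.2], "turn": 0},
    {"claw": -1.0, "travel": [0, 0, 0], "turn": 0}
  ]
}}

```text
time: 15.13
ee_pos: [0.5573, 0.0687, 0.2018]
tcp_rot: [-179.5, 0.4, -86.5]
wrist_force: [-0.1, 0.1, -1.1]
opening: 0.0413
```

Call:
{"method": "move_arm", "body": {
  "commands": [
    {"claw": -1.0, "travel": [0, 0, 0.4], "turn": 0},
    {"claw": -1.0, "travel": [0, 0, 0.4], "turn": 0},
    {"claw": -1.0, "travel": [0, 0, 0], "turn": 0}
  ]
}}

```text
time: 15.38
ee_pos: [0.5575, 0.0683, 0.1934]
tcp_rot: [-179.5, 0.4, -86.6]
wrist_force: [-0.2, 0.0, -1.6]
opening: 0.0411
```

Call:
{"method": "move_arm", "body": {
  "commands": [
    {"claw": -1.0, "travel": [0, 0, 0.2], "turn": 0},
    {"claw": -0.1, "travel": [0, 0, 0], "turn": 0},
    {"claw": 0.2, "travel": [0, 0, 0], "turn": 0},
    {"claw": 0.2, "travel": [0, 0, 0], "turn": 0}
  ]
}}

```text
time: 15.72
ee_pos: [0.5575, 0.0682, 0.1916]
tcp_rot: [-179.5, 0.4, -86.6]
wrist_force: [0.1, -0.6, -0.1]
opening: 0.0513
```

Call:
{"method": "move_arm", "body": {
  "commands": [
    {"claw": 0.2, "travel": [0, 0, -1], "turn": 0},
    {"claw": 0.2, "travel": [0, 0, -3], "turn": 0},
    {"claw": 0.2, "travel": [0, 0, -4], "turn": 0},
    {"claw": 0.2, "travel": [0, 0, -4], "turn": 0}
  ]
}}

```text
time: 16.05
ee_pos: [0.5558, 0.0672, 0.313]
tcp_rot: [-179.6, 0.4, -86.6]
wrist_force: [1.3, -0.3, 0.7]
opening: 0.0515
```

```bash
python3 st.py; python3 plan.py 0.571 -0.249 0.25 3.7 0.6
```

```text
16.05 [  6.822   5.166   0.143  84.51    0.379 -86.584] [-179.556    0.406  -86.591] [0.556 0.067 0.313] z [ 0.007  0.008 -1.   ] rad 0.008155890156680088 tan 0.006619168617523149 grasp [0.557 0.068 0.158]
q6 target 152.7 dyaw -269.7
[{"claw": 0.6, "travel": [0.8, 0.0, 0.2], "turn": 6.9}, {"claw": 0.6, "travel": [0.8, -0.1, 0.2], "turn": 6.9}, {"claw": 0.6, "travel": [0.8, -0.2, 0.2], "turn": 6.9}, {"claw": 0.6, "travel": [0.8, -0.3, 0.2], "turn": 6.9}, {"claw": 0.6, "travel": [0.7, -0.4, 0.2], "turn": 6.9}]
[{"claw": 0.6, "travel": [0.7, -0.4, 0.2], "turn": 6.9}, {"claw": 0.6, "travel": [0.6, -0.5, 0.2], "turn": 6.9}, {"claw": 0.6, "travel": [0.5, -0.6, 0.2], "turn": 6.9}, {"claw": 0.6, "travel": [0.5, -0.7, 0.2], "turn": 6.9}, {"claw": 0.6, "travel": [0.4, -0.7, 0.2], "turn": 6.9}]
[{"claw": 0.6, "travel": [0.3, -0.8, 0.1], "turn": 6.9}, {"claw": 0.6, "travel": [0.2, -0.8, 0.2], "turn": 6.9}, {"claw": 0.6, "travel": [0.1, -0.8, 0.1], "turn": 6.9}, {"claw": 0.6, "travel": [0.0, -0.8, 0.2], "turn": 6.9}, {"claw": 0.6, "travel": [-0.1, -0.8, 0.1], "turn": 6.9}]
[{"claw": 0.6, "travel"
[... 727 characters left out ...]
: 0.6, "travel": [-0.8, 0.2, 0.1], "turn": 6.9}, {"claw": 0.6, "travel": [-0.8, 0.3, 0.2], "turn": 7.0}]
[{"claw": 0.6, "travel": [-0.7, 0.3, 0.1], "turn": 6.9}, {"claw": 0.6, "travel": [-0.7, 0.4, 0.2], "turn": 7.0}, {"claw": 0.6, "travel": [-0.6, 0.5, 0.1], "turn": 6.9}, {"claw": 0.6, "travel": [-0.6, 0.6, 0.2], "turn": 7.0}, {"claw": 0.6, "travel": [-0.5, 0.6, 0.1], "turn": 6.9}]
[{"claw": 0.6, "travel": [-0.4, 0.7, 0.2], "turn": 7.0}, {"claw": 0.6, "travel": [-0.3, 0.8, 0.1], "turn": 6.9}, {"claw": 0.6, "travel": [-0.2, 0.8, 0.2], "turn": 7.0}, {"claw": 0.6, "travel": [-0.07, 0.73, 0.1], "turn": 6.9}]
now [0.5558 0.0672 0.313 ] [-179.56    0.41  -86.59] end [ 0.571 -0.249  0.25 ] -356.29
```

```bash
python3 plan.py 0.571 -0.249 0.27 183.7 0.6
```

```text
q6 target -27.3 dyaw -89.7
[{"claw": 0.6, "travel": [2.4, 0.0, 0.3], "turn": 6.9}, {"claw": 0.6, "travel": [2.4, -0.3, 0.3], "turn": 6.9}, {"claw": 0.6, "travel": [2.4, -0.5, 0.3], "turn": 6.9}, {"claw": 0.6, "travel": [2.3, -0.8, 0.3], "turn": 6.9}, {"claw": 0.6, "travel": [2.2, -1.1, 0.3], "turn": 6.9}]
[{"claw": 0.6, "travel": [2.0, -1.4, 0.4], "turn": 6.9}, {"claw": 0.6, "travel": [1.8, -1.6, 0.3], "turn": 6.9}, {"claw": 0.6, "travel": [1.7, -1.8, 0.4], "turn": 6.9}, {"claw": 0.6, "travel": [1.4, -2.0, 0.3], "turn": 6.9}, {"claw": 0.6, "travel": [1.2, -2.1, 0.4], "turn": 6.9}]
[{"claw": 0.6, "travel": [0.9, -2.3, 0.3], "turn": 6.9}, {"claw": 0.6, "travel": [0.6, -2.3, 0.4], "turn": 6.9}, {"claw": 0.6, "travel": [0.32, -2.44, 0.3], "turn": 6.9}]
now [0.5558 0.0672 0.313 ] [-179.56    0.41  -86.59] end [ 0.571  -0.2489  0.27  ] -176.29
```

Call:
{"method": "move_arm", "body": {
  "commands": [
    {"claw": 0.6, "travel": [2.4, 0.0, 0.3], "turn": 6.9},
    {"claw": 0.6, "travel": [2.4, -0.3, 0.3], "turn": 6.9},
    {"claw": 0.6, "travel": [2.4, -0.5, 0.3], "turn": 6.9},
    {"claw": 0.6, "travel": [2.3, -0.8, 0.3], "turn": 6.9},
    {"claw": 0.6, "travel": [2.2, -1.1, 0.3], "turn": 6.9}
  ]
}}

```text
time: 16.47
ee_pos: [0.5618, -0.0551, 0.2965]
tcp_rot: [-179.8, 0.7, -121.4]
wrist_force: [-0.1, -0.2, 0.0]
opening: 0.0685
```

Call:
{"method": "move_arm", "body": {
  "commands": [
    {"claw": 0.6, "travel": [2.0, -1.4, 0.4], "turn": 6.9},
    {"claw": 0.6, "travel": [1.8, -1.6, 0.3], "turn": 6.9},
    {"claw": 0.6, "travel": [1.7, -1.8, 0.4], "turn": 6.9},
    {"claw": 0.6, "travel": [1.4, -2.0, 0.3], "turn": 6.9},
    {"claw": 0.6, "travel": [1.2, -2.1, 0.4], "turn": 6.9}
  ]
}}

```text
time: 16.88
ee_pos: [0.568, -0.1769, 0.2777]
tcp_rot: [179.8, 0.7, -155.9]
wrist_force: [0.6, 0.1, 0.5]
opening: 0.0679
```

Call:
{"method": "move_arm", "body": {
  "commands": [
    {"claw": 0.6, "travel": [0.9, -2.3, 0.3], "turn": 6.9},
    {"claw": 0.6, "travel": [0.6, -2.3, 0.4], "turn": 6.9},
    {"claw": 0.6, "travel": [0.3, -2.4, 0.3], "turn": 6.9},
    {"claw": 0.6, "travel": [0, 0, 0], "turn": 0},
    {"claw": 0.6, "travel": [0, 0, 0], "turn": 0}
  ]
}}

```text
time: 17.3
ee_pos: [0.5719, -0.2491, 0.2664]
tcp_rot: [179.6, 0.5, -176.3]
wrist_force: [-0.3, 0.0, 0.0]
opening: 0.0683
```

```bash
python3 st.py; python3 plan.py 0.571 -0.249 0.24 183.7 0.6;python3 - <<'E'
from h import *
t=viewer.camera('top');s=viewer.camera('scene');cv2.imwrite('pics/scene7.png',s)
crop(s,'pics/s7.png',170,100,200,150,4);crop(t,'pics/t7.png',210,130,210,150,3.5)
E
```

```text
17.3 [-23.647  14.402   5.499  80.836   0.601 -27.297] [ 179.585    0.507 -176.35 ] [ 0.572 -0.249  0.266] z [ 0.008  0.008 -1.   ] rad 0.0045494682411637965 tan 0.010494897776895913 grasp [ 0.573 -0.248  0.112]
q6 target -27.3 dyaw 0.0
[{"claw": 0.6, "travel": [0.09, 0.02, 2.64], "turn": -0.0}]
now [ 0.5719 -0.2491  0.2664] [ 179.59    0.51 -176.35] end [ 0.571 -0.249  0.24 ] -176.35
```

View pics/s7.png

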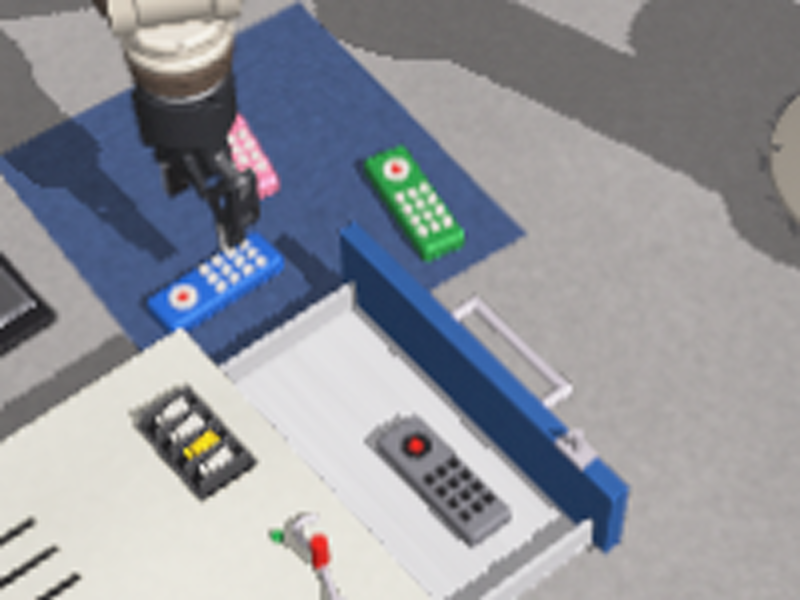

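View pics/t7.png

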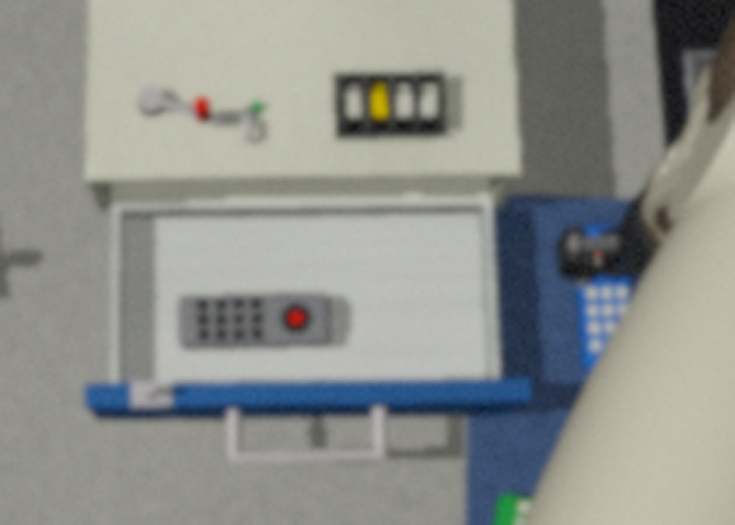

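Call:
{"method": "move_arm", "body": {
  "commands": [
    {"claw": 0.6, "travel": [0, 0, 2.5], "turn": 0},
    {"claw": 0.6, "travel": [0, 0, 2.5], "turn": 0},
    {"claw": 0.6, "travel": [0, 0, 2.2], "turn": 0},
    {"claw": 0.6, "travel": [0, 0, 1.0], "turn": 0},
    {"claw": 0.6, "travel": [0, 0, 0.5], "turn": 0}
  ]
}}

```text
time: 17.82
ee_pos: [0.5725, -0.2463, 0.1778]
tcp_rot: [179.5, 0.4, -176.2]
wrist_force: [-0.4, -0.3, 0.6]
opening: 0.0684
```

Call:
{"method": "move_arm", "body": {
  "commands": [
    {"claw": 0.6, "travel": [0, 0, 0.2], "turn": 0},
    {"claw": 0.6, "travel": [0, 0, 0], "turn": 0}
  ]
}}

```text
time: 17.98
ee_pos: [0.5732, -0.2471, 0.178]
tcp_rot: [179.6, 0.6, -176.2]
wrist_force: [0.1, 0.1, -0.0]
opening: 0.0683
```

Call:
{"method": "move_arm", "body": {
  "commands": [
    {"claw": 0.6, "travel": [0, 0, 0.4], "turn": 0},
    {"claw": -1, "travel": [0, 0, 0], "turn": 0},
    {"claw": -1, "travel": [0, 0, 0], "turn": 0},
    {"claw": -1, "travel": [0, 0, 0], "turn": 0},
    {"claw": -1, "travel": [0, 0, 0], "turn": 0}
  ]
}}

```text
time: 18.4
ee_pos: [0.5731, -0.2475, 0.1739]
tcp_rot: [179.6, 0.6, -176.3]
wrist_force: [-0.1, 0.8, 4.0]
opening: 0.0411
```

Call:
{"method": "move_arm", "body": {
  "commands": [
    {"claw": -1, "travel": [0, 0, 0], "turn": 0},
    {"claw": -1, "travel": [0, 0, -1], "turn": 0},
    {"claw": -1, "travel": [0, 0, -3], "turn": 0},
    {"claw": -1, "travel": [0, 0, -4], "turn": 0},
    {"claw": -1, "travel": [0, 0, -4], "turn": 0}
  ]
}}

```text
time: 18.82
ee_pos: [0.5712, -0.2481, 0.2938]
tcp_rot: [179.5, 0.4, -176.3]
wrist_force: [1.1, -0.5, -0.9]
opening: 0.041
```

```bash
python3 st.py; python3 plan.py 0.562 -0.075 0.30 -86.6 -1
```

```text
18.8167 [-23.581  14.123   8.189  83.951   0.596 -27.286] [ 179.523    0.376 -176.296] [ 0.571 -0.248  0.294] z [ 0.006  0.009 -1.   ] rad 0.002007194702993193 tan 0.010405586770658323 grasp [ 0.572 -0.247  0.139]
q6 target -101.0 dyaw 89.7
[{"claw": -1.0, "travel": [-0.0, 1.3, -0.0], "turn": -6.9}, {"claw": -1.0, "travel": [-0.2, 1.3, -0.1], "turn": -6.9}, {"claw": -1.0, "travel": [-0.3, 1.3, -0.0], "turn": -6.9}, {"claw": -1.0, "travel": [-0.5, 1.2, -0.1], "turn": -6.9}, {"claw": -1.0, "travel": [-0.6, 1.2, -0.0], "turn": -6.9}]
[{"claw": -1.0, "travel": [-0.8, 1.1, -0.1], "turn": -6.9}, {"claw": -1.0, "travel": [-0.9, 1.0, -0.0], "turn": -6.9}, {"claw": -1.0, "travel": [-1.0, 0.9, -0.1], "turn": -6.9}, {"claw": -1.0, "travel": [-1.1, 0.7, -0.0], "turn": -6.9}, {"claw": -1.0, "travel": [-1.2, 0.6, -0.1], "turn": -6.9}]
[{"claw": -1.0, "travel": [-1.3, 0.5, -0.0], "turn": -6.9}, {"claw": -1.0, "travel": [-1.3, 0.3, -0.1], "turn": -6.9}, {"claw": -1.0, "travel": [-1.31, 0.16, -0.02], "turn": -6.9}]
now [ 0.5712 -0.2481  0.2938] [ 179.52    0.38 -176.3 ] end [ 0.562 -0.075  0.3  ] -86.6
```

Call:
{"method": "move_arm", "body": {
  "commands": [
    {"claw": -1.0, "travel": [0, 1.3, -0.1], "turn": -6.9},
    {"claw": -1.0, "travel": [-0.2, 1.3, -0.1], "turn": -6.9},
    {"claw": -1.0, "travel": [-0.3, 1.3, -0.1], "turn": -6.9},
    {"claw": -1.0, "travel": [-0.5, 1.2, -0.1], "turn": -6.9},
    {"claw": -1.0, "travel": [-0.6, 1.2, -0.1], "turn": -6.9}
  ]
}}

```text
time: 19.23
ee_pos: [0.5678, -0.182, 0.2989]
tcp_rot: [179.9, 0.6, -141.5]
wrist_force: [0.3, 0.1, 0.0]
opening: 0.041
```

Call:
{"method": "move_arm", "body": {
  "commands": [
    {"claw": -1.0, "travel": [-0.8, 1.1, -0.1], "turn": -6.9},
    {"claw": -1.0, "travel": [-0.9, 1.0, 0], "turn": -6.9},
    {"claw": -1.0, "travel": [-1.0, 0.9, -0.1], "turn": -6.9},
    {"claw": -1.0, "travel": [-1.1, 0.7, 0], "turn": -6.9},
    {"claw": -1.0, "travel": [-1.2, 0.6, -0.1], "turn": -6.9}
  ]
}}

```text
time: 19.65
ee_pos: [0.5646, -0.1151, 0.3022]
tcp_rot: [-179.7, 0.6, -107.0]
wrist_force: [0.1, -0.1, -0.9]
opening: 0.0409
```

Call:
{"method": "move_arm", "body": {
  "commands": [
    {"claw": -1.0, "travel": [-1.3, 0.5, 0], "turn": -6.9},
    {"claw": -1.0, "travel": [-1.3, 0.3, 0], "turn": -6.9},
    {"claw": -1.0, "travel": [-1.3, 0.2, 0], "turn": -6.9},
    {"claw": -1.0, "travel": [0, 0, 0], "turn": 0},
    {"claw": -1.0, "travel": [0, 0, 0], "turn": 0}
  ]
}}

```text
time: 20.07
ee_pos: [0.5621, -0.075, 0.3026]
tcp_rot: [-179.5, 0.4, -86.7]
wrist_force: [0.9, 0.2, -1.3]
opening: 0.0407
```

```bash
python3 st.py; python3 plan.py 0.561 -0.075 0.194 -87.1 -1 2.5
```

```text
20.0667 [  -7.698    6.214    0.122   83.486    0.492 -101.015] [-179.491    0.402  -86.68 ] [ 0.562 -0.075  0.303] z [ 0.008  0.008 -1.   ] rad 0.007372467662244507 tan 0.008578999991175996 grasp [ 0.563 -0.074  0.148]
q6 target -100.5 dyaw -0.4
[{"claw": -1.0, "travel": [-0.0, 0.0, 2.2], "turn": 0.1}, {"claw": -1.0, "travel": [-0.0, 0.0, 2.2], "turn": 0.1}, {"claw": -1.0, "travel": [-0.0, 0.0, 2.2], "turn": 0.1}, {"claw": -1.0, "travel": [-0.0, 0.1, 2.1], "turn": 0.1}, {"claw": -1.0, "travel": [-0.01, 0.01, 2.16], "turn": 0.0}]
now [ 0.5621 -0.075   0.3026] [-179.49    0.4   -86.68] end [ 0.561 -0.075  0.194] -87.08
```

Call:
{"method": "move_arm", "body": {
  "commands": [
    {"claw": -1.0, "travel": [0, 0.1, 2.4], "turn": 0.4},
    {"claw": -1.0, "travel": [0, 0.1, 2.4], "turn": 0},
    {"claw": -1.0, "travel": [0, 0, 2.4], "turn": 0},
    {"claw": -1.0, "travel": [0, 0, 2.1], "turn": 0},
    {"claw": -1.0, "travel": [0, 0, 1.4], "turn": 0}
  ]
}}

```text
time: 20.48
ee_pos: [0.5618, -0.0758, 0.1966]
tcp_rot: [-179.3, 0.3, -87.3]
wrist_force: [-4.7, 2.9, 77.6]
opening: 0.0413
```

Call:
{"method": "move_arm", "body": {
  "commands": [
    {"claw": -1.0, "travel": [0, 0, 0], "turn": 0},
    {"claw": -1.0, "travel": [0, 0, 0], "turn": 0}
  ]
}}

```text
time: 20.65
ee_pos: [0.5619, -0.0757, 0.1968]
tcp_rot: [-179.3, 0.3, -87.2]
wrist_force: [2.1, -1.7, 6.5]
opening: 0.0411
```

Run:
```python
from h import *
s=viewer.camera('scene');crop(s,'pics/s8.png',180,110,150,120,5)
```

View pics/s8.png

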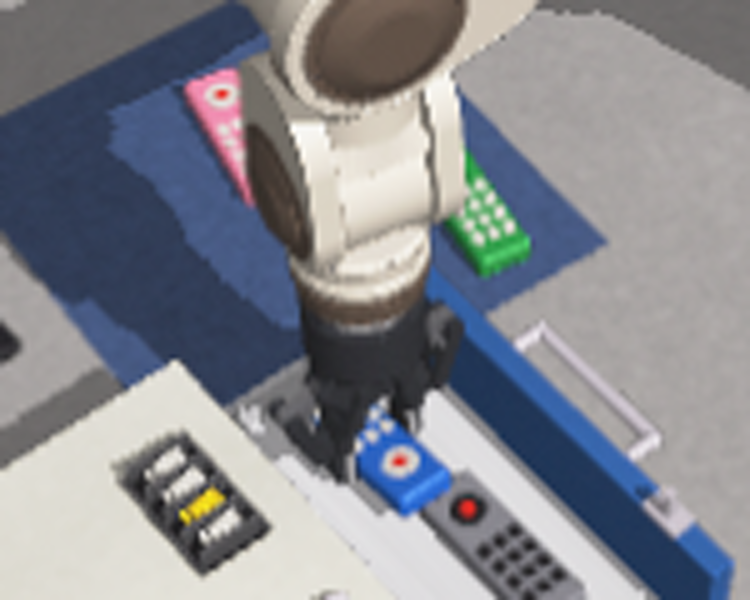

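Call:
{"method": "move_arm", "body": {
  "commands": [
    {"claw": -1.0, "travel": [0, 0, -1], "turn": 0},
    {"claw": -1.0, "travel": [0, 0, -2], "turn": 0},
    {"claw": -1.0, "travel": [0, 0, 0], "turn": 0}
  ]
}}

```text
time: 20.95
ee_pos: [0.5615, -0.0756, 0.229]
tcp_rot: [-179.3, 0.4, -87.2]
wrist_force: [0.1, 0.5, 0.3]
opening: 0.0411
```

```bash
python3 st.py
python3 - <<'E'
from h import *
s=viewer.camera('scene');crop(s,'pics/s9.png',230,170,70,60,10)
t=viewer.camera('top');crop(t,'pics/t9.png',230,160,130,90,6)
E
```

```text
20.95 [  -7.768    7.088   -7.078   75.188    0.493 -100.603] [-179.274    0.365  -87.16 ] [ 0.562 -0.076  0.229] z [ 0.012  0.007 -1.   ] rad 0.01128195602513726 tan 0.008597387956794635 grasp [ 0.563 -0.075  0.074]
```

View pics/s9.png

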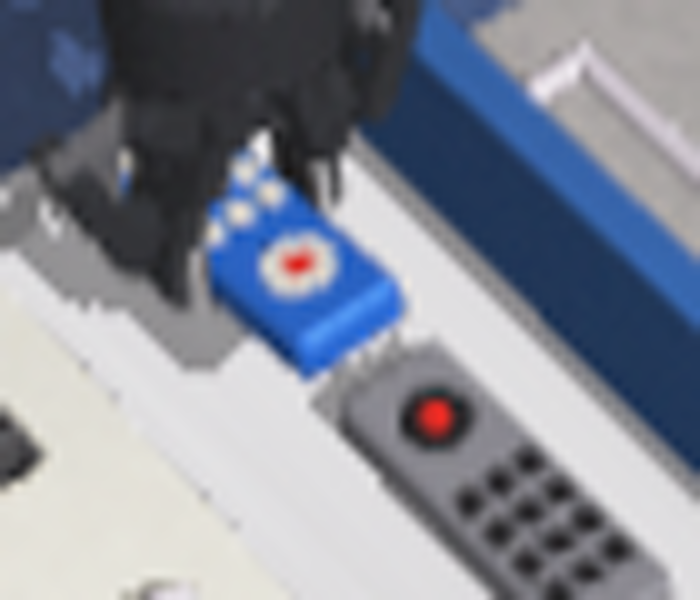

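View pics/t9.png

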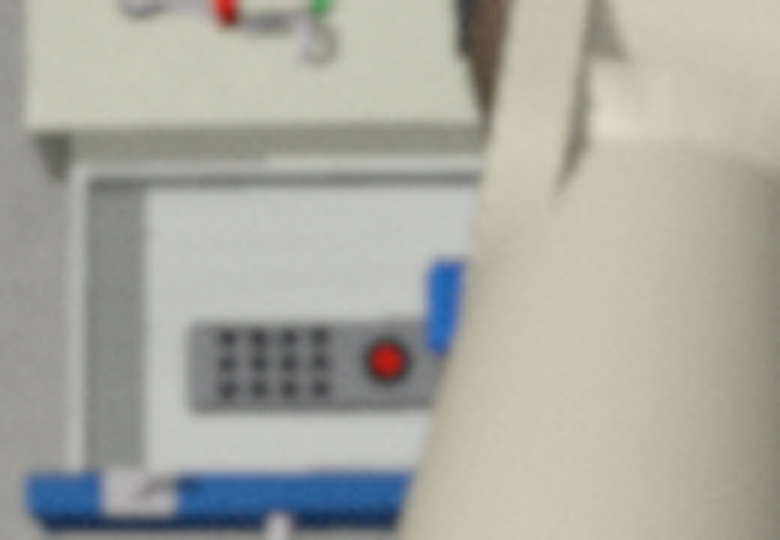

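Run:
```python
from h import *
A=lambda x,y:(210+(x+.5)/3.5-.5,130+(y+.5)/3.5-.5)
B=lambda x,y:(230+(x+.5)/6-.5,160+(y+.5)/6-.5)
S=lambda x,y:(230+(x+.5)/10-.5,170+(y+.5)/10-.5)
print('grey L',onz('top',A(180,320),.036),'R',onz('top',A(331,320),.036),onz('top',A(255,296),.036),onz('top',A(255,347),.036))
print('blue L',onz('top',B(428,305),.075))
print('sc grey',onz('scene',S(350,405),.036),onz('scene',S(445,345),.036))
print('sc blue',onz('scene',S(305,345),.075),onz('scene',S(395,285),.075))
```

```text
grey L [0.53484468 0.08811875 0.036     ] R [ 0.53996613 -0.03044585  0.036     ] [0.55662675 0.03007379 0.036     ] [0.51590269 0.02827217 0.036     ]
blue L [ 0.56108762 -0.01915738  0.075     ]
sc grey [ 0.56305279 -0.02018058  0.036     ] [ 0.52556432 -0.02080297  0.036     ]
sc blue [ 0.57509626 -0.02529707  0.075     ] [ 0.53972601 -0.02704175  0.075     ]
```

```bash
python3 plan.py 0.559 -0.098 0.265 -177.1 -1
```

```text
q6 target -12.8 dyaw -90.0
[{"claw": -1.0, "travel": [0.2, 0.0, -0.3], "turn": 6.9}, {"claw": -1.0, "travel": [0.2, 0.0, -0.3], "turn": 6.9}, {"claw": -1.0, "travel": [0.2, -0.0, -0.3], "turn": 6.9}, {"claw": -1.0, "travel": [0.2, -0.0, -0.3], "turn": 6.9}, {"claw": -1.0, "travel": [0.2, -0.1, -0.3], "turn": 6.9}]
[{"claw": -1.0, "travel": [0.1, -0.1, -0.3], "turn": 6.9}, {"claw": -1.0, "travel": [0.1, -0.1, -0.3], "turn": 6.9}, {"claw": -1.0, "travel": [0.1, -0.1, -0.3], "turn": 6.9}, {"claw": -1.0, "travel": [0.1, -0.1, -0.3], "turn": 7.0}, {"claw": -1.0, "travel": [0.1, -0.1, -0.3], "turn": 6.9}]
[{"claw": -1.0, "travel": [0.1, -0.2, -0.3], "turn": 7.0}, {"claw": -1.0, "travel": [0.1, -0.1, -0.3], "turn": 6.9}, {"claw": -1.0, "travel": [0.07, -0.2, -0.29], "turn": 7.0}]
now [ 0.5611 -0.0754  0.2261] [-179.41    0.39  -87.1 ] end [ 0.559 -0.098  0.265] -177.1
```

Call:
{"method": "move_arm", "body": {
  "commands": [
    {"claw": -1.0, "travel": [0.2, 0.0, -1], "turn": 6.9},
    {"claw": -1.0, "travel": [0.2, 0.0, -1], "turn": 6.9},
    {"claw": -1.0, "travel": [0.2, 0, -1], "turn": 6.9},
    {"claw": -1.0, "travel": [0.2, 0, -0.5], "turn": 6.9},
    {"claw": -1.0, "travel": [0.2, -0.1, -0.3], "turn": 6.9}
  ]
}}

```text
time: 21.47
ee_pos: [0.5594, -0.0855, 0.263]
tcp_rot: [-179.9, 0.6, -121.9]
wrist_force: [0.7, 0.3, -1.9]
opening: 0.0412
```

Call:
{"method": "move_arm", "body": {
  "commands": [
    {"claw": -1.0, "travel": [0.1, -0.1, 0], "turn": 6.9},
    {"claw": -1.0, "travel": [0.1, -0.1, 0], "turn": 6.9},
    {"claw": -1.0, "travel": [0.1, -0.1, 0], "turn": 6.9},
    {"claw": -1.0, "travel": [0.1, -0.1, 0], "turn": 7.0},
    {"claw": -1.0, "travel": [0.1, -0.1, 0], "turn": 6.9}
  ]
}}

```text
time: 21.88
ee_pos: [0.5593, -0.0925, 0.262]
tcp_rot: [179.7, 0.5, -156.5]
wrist_force: [-0.4, 0.1, -0.6]
opening: 0.041
```

Call:
{"method": "move_arm", "body": {
  "commands": [
    {"claw": -1.0, "travel": [0.1, -0.2, 0], "turn": 7.0},
    {"claw": -1.0, "travel": [0.1, -0.1, 0], "turn": 6.9},
    {"claw": -1.0, "travel": [0.1, -0.2, 0], "turn": 7.0},
    {"claw": -1.0, "travel": [0, 0, 0], "turn": 0},
    {"claw": -1.0, "travel": [0, 0, 0], "turn": 0}
  ]
}}

```text
time: 22.3
ee_pos: [0.5579, -0.098, 0.2622]
tcp_rot: [179.6, 0.4, -176.8]
wrist_force: [-0.4, 0.2, -0.3]
opening: 0.0414
```

```bash
python3 st.py; python3 plan.py 0.559 -0.098 0.194 -177.1 -1 2.5
python3 - <<'E'
from h import *
s=viewer.camera('scene');crop(s,'pics/s10.png',190,130,120,100,6)
E
```

```text
22.3 [-10.066   6.61   -3.906  79.157   0.516 -13.236] [ 179.573    0.437 -176.831] [ 0.558 -0.098  0.262] z [ 0.007  0.008 -1.   ] rad 0.005712655012840219 tan 0.009002011608194763 grasp [ 0.559 -0.097  0.108]
q6 target -12.8 dyaw -0.3
[{"claw": -1.0, "travel": [-0.0, -0.0, 2.3], "turn": 0.1}, {"claw": -1.0, "travel": [-0.1, -0.0, 2.3], "turn": 0.1}, {"claw": -1.0, "travel": [-0.01, -0.0, 2.22], "turn": 0.1}]
now [ 0.5579 -0.098   0.2622] [ 179.57    0.44 -176.83] end [ 0.559 -0.098  0.194] -177.13
```

View pics/s10.png

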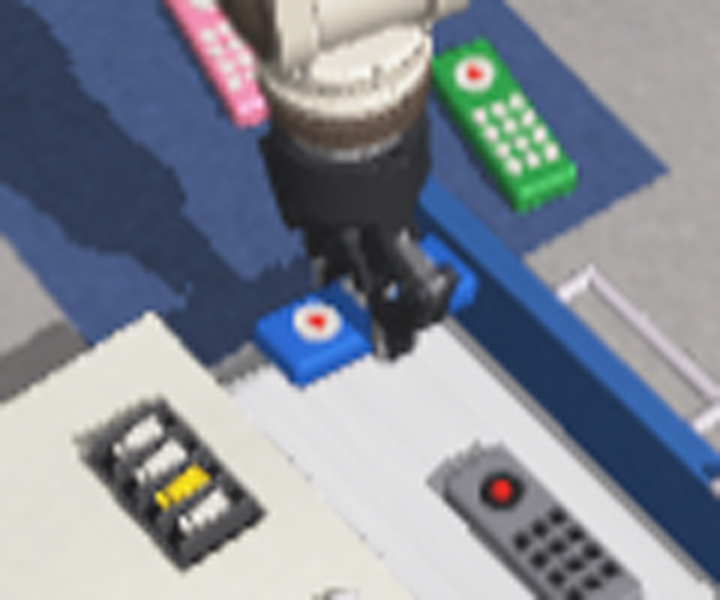

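Run:
```python
from h import *
S=lambda x,y:(190+(x+.5)/6-.5,130+(y+.5)/6-.5)
for p in [(258,325),(302,368),(475,275),(430,238)]: print(onz('scene',S(*p),.108))
```

```text
[ 0.61203948 -0.11875585  0.108     ]
[ 0.60870073 -0.08269856  0.108     ]
[ 0.50327479 -0.07855487  0.108     ]
[ 0.50821151 -0.11238633  0.108     ]
```

Call:
{"method": "move_arm", "body": {
  "commands": [
    {"claw": -1.0, "travel": [0, -0.2, 2.2], "turn": 0.3},
    {"claw": -1.0, "travel": [0, 0, 2.0], "turn": 0},
    {"claw": -1.0, "travel": [0, 0, 1.4], "turn": 0},
    {"claw": -1.0, "travel": [0, 0, 0.5], "turn": 0},
    {"claw": -1.0, "travel": [0, 0, 0], "turn": 0}
  ]
}}

```text
time: 22.77
ee_pos: [0.5583, -0.0992, 0.2005]
tcp_rot: [179.6, 0.4, -177.2]
wrist_force: [-0.2, 0.5, -0.7]
opening: 0.0415
```

```bash
python3 st.py
```

```text
22.7667 [-10.182   8.177  -9.075  72.501   0.518 -13.011] [ 179.55     0.357 -177.172] [ 0.558 -0.099  0.201] z [ 0.006  0.008 -1.   ] rad 0.004298331024151655 tan 0.009046329788633494 grasp [ 0.559 -0.098  0.046]
```

Call:
{"method": "move_arm", "body": {
  "commands": [
    {"claw": -1.0, "travel": [0, 0.3, 0.3], "turn": 0},
    {"claw": -1.0, "travel": [0, 0, 0.3], "turn": 0},
    {"claw": -1.0, "travel": [0, 0, 0.1], "turn": 0},
    {"claw": -1.0, "travel": [0, 0, 0], "turn": 0}
  ]
}}

```text
time: 23.1
ee_pos: [0.5592, -0.0962, 0.1965]
tcp_rot: [179.6, 0.6, -177.3]
wrist_force: [0.2, 2.8, 5.4]
opening: 0.041
```

Call:
{"method": "move_arm", "body": {
  "commands": [
    {"claw": -0.1, "travel": [0, 0, 0], "turn": 0},
    {"claw": 0.2, "travel": [0, 0, 0], "turn": 0},
    {"claw": 0.2, "travel": [0, 0, 0], "turn": 0},
    {"claw": 0.2, "travel": [0, 0, -1], "turn": 0},
    {"claw": 0.2, "travel": [0, 0, -3], "turn": 0}
  ]
}}

```text
time: 23.52
ee_pos: [0.5571, -0.0965, 0.2318]
tcp_rot: [179.5, 0.1, -177.3]
wrist_force: [0.5, -1.0, -0.6]
opening: 0.0513
```

Call:
{"method": "move_arm", "body": {
  "commands": [
    {"claw": 0.2, "travel": [0, 0, -4], "turn": 0},
    {"claw": 0.2, "travel": [0, 0, -4], "turn": 0},
    {"claw": -0.4, "travel": [2, -3, 0], "turn": -7},
    {"claw": -0.4, "travel": [2, -3, 0], "turn": -7},
    {"claw": -0.4, "travel": [2, -3, 0], "turn": -7}
  ]
}}

```text
time: 23.93
ee_pos: [0.5136, -0.1947, 0.3159]
tcp_rot: [179.9, 0.7, -156.2]
wrist_force: [-0.3, 0.3, -0.7]
opening: 0.0257
```

```bash
python3 st.py
python3 - <<'E'
from h import *
s=viewer.camera('scene');crop(s,'pics/s11.png',180,110,150,120,5)
t=viewer.camera('top');crop(t,'pics/t11.png',225,130,140,110,5)
E
```

```text
23.9333 [-20.874   3.736  -1.063  84.78    0.576 -44.708] [ 179.887    0.704 -156.164] [ 0.514 -0.195  0.316] z [ 0.01   0.007 -1.   ] rad 0.007338176227112176 tan 0.010048766099616847 grasp [ 0.515 -0.194  0.161]
```

View pics/s11.png

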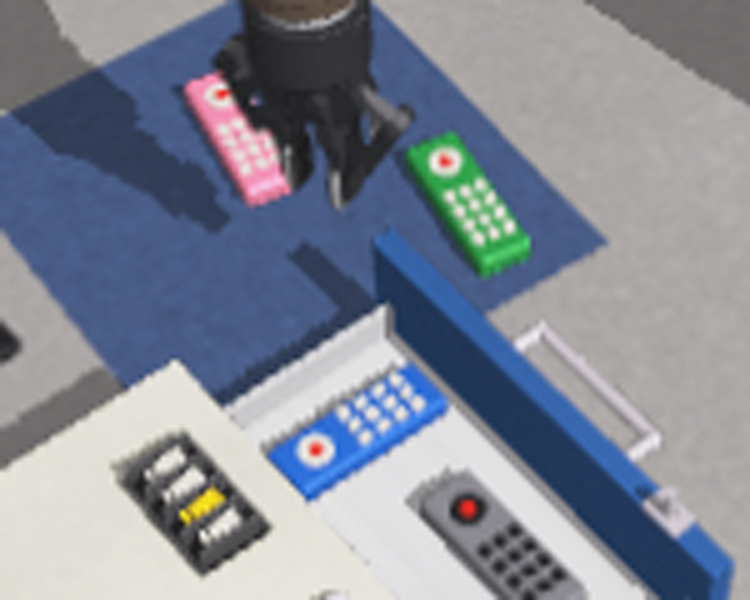

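View pics/t11.png

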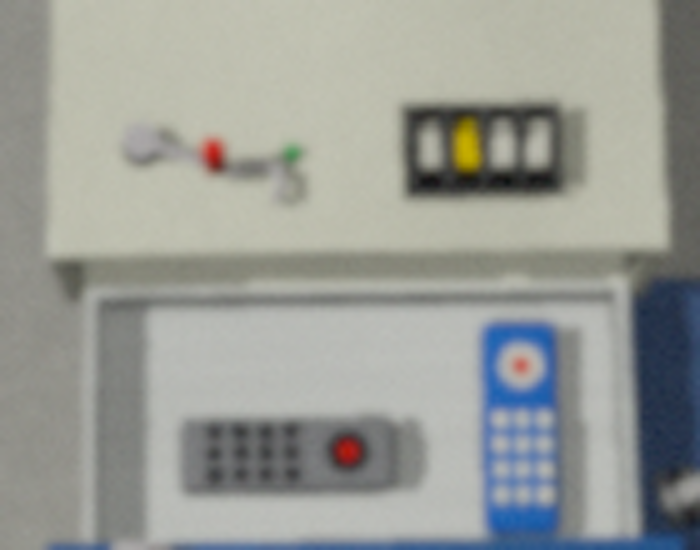

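```bash
python3 plan.py 0.429 -0.014 0.29 -87.1 -0.4
```

```text
q6 target -94.8 dyaw 69.3
[{"claw": -0.4, "travel": [0.0, 2.0, 0.2], "turn": -6.9}, {"claw": -0.4, "travel": [-0.2, 2.0, 0.3], "turn": -6.9}, {"claw": -0.4, "travel": [-0.4, 2.0, 0.2], "turn": -6.9}, {"claw": -0.4, "travel": [-0.7, 1.9, 0.3], "turn": -6.9}, {"claw": -0.4, "travel": [-0.9, 1.8, 0.2], "turn": -7.0}]
[{"claw": -0.4, "travel": [-1.1, 1.7, 0.3], "turn": -6.9}, {"claw": -0.4, "travel": [-1.3, 1.5, 0.2], "turn": -7.0}, {"claw": -0.4, "travel": [-1.5, 1.4, 0.3], "turn": -6.9}, {"claw": -0.4, "travel": [-1.7, 1.2, 0.2], "turn": -7.0}, {"claw": -0.4, "travel": [-1.73, 0.91, 0.29], "turn": -6.9}]
now [ 0.513  -0.1975  0.3149] [ 179.88    0.62 -156.41] end [ 0.429 -0.014  0.29 ] -87.11
```

Call:
{"method": "move_arm", "body": {
  "commands": [
    {"claw": -0.4, "travel": [0.0, 2.0, 0.2], "turn": -6.9},
    {"claw": -0.4, "travel": [-0.2, 2.0, 0.3], "turn": -6.9},
    {"claw": -0.4, "travel": [-0.4, 2.0, 0.2], "turn": -6.9},
    {"claw": -0.4, "travel": [-0.7, 1.9, 0.3], "turn": -6.9},
    {"claw": -0.4, "travel": [-0.9, 1.8, 0.2], "turn": -7.0}
  ]
}}

```text
time: 24.45
ee_pos: [0.4723, -0.1012, 0.3026]
tcp_rot: [-179.8, 0.6, -121.7]
wrist_force: [0.5, -0.4, 0.3]
opening: 0.0258
```

Call:
{"method": "move_arm", "body": {
  "commands": [
    {"claw": -0.4, "travel": [-1.1, 1.7, 0.3], "turn": -6.9},
    {"claw": -0.4, "travel": [-1.3, 1.5, 0.2], "turn": -7.0},
    {"claw": -0.4, "travel": [-1.5, 1.4, 0.3], "turn": -6.9},
    {"claw": -0.4, "travel": [-1.7, 1.2, 0.2], "turn": -7.0},
    {"claw": -0.4, "travel": [-1.7, 0.9, 0.3], "turn": -6.9}
  ]
}}

```text
time: 24.87
ee_pos: [0.4308, -0.0092, 0.2903]
tcp_rot: [-179.5, 0.4, -87.0]
wrist_force: [0.4, 0.1, -0.2]
opening: 0.0253
```

Call:
{"method": "move_arm", "body": {
  "commands": [
    {"claw": -0.4, "travel": [0, 0, 0], "turn": 0},
    {"claw": -0.4, "travel": [0, 0, 0], "turn": 0}
  ]
}}

```text
time: 25.03
ee_pos: [0.4312, -0.0096, 0.2903]
tcp_rot: [-179.5, 0.4, -87.3]
wrist_force: [0.2, -0.1, 0.8]
opening: 0.0257
```

```bash
python3 st.py; python3 plan.py 0.429 -0.014 0.231 -87.1 -0.4 2
python3 - <<'E'
from h import *
s=viewer.camera('scene');crop(s,'pics/s12.png',220,130,120,100,6)
E
```

```text
25.0333 [ -1.388 -12.444 -19.08   82.848   0.449 -94.072] [-179.453    0.411  -87.312] [ 0.431 -0.01   0.29 ] z [ 0.009  0.008 -1.   ] rad 0.009014790846031151 tan 0.007833295092146048 grasp [ 0.433 -0.008  0.136]
q6 target -94.8 dyaw 0.2
[{"claw": -0.4, "travel": [0.1, 0.1, 2.0], "turn": -0.1}, {"claw": -0.4, "travel": [0.2, 0.1, 2.0], "turn": -0.1}, {"claw": -0.4, "travel": [0.13, 0.04, 1.93], "turn": -0.0}]
now [ 0.4312 -0.0096  0.2903] [-179.45    0.41  -87.31] end [ 0.429 -0.014  0.231] -87.11
```

View pics/s12.png

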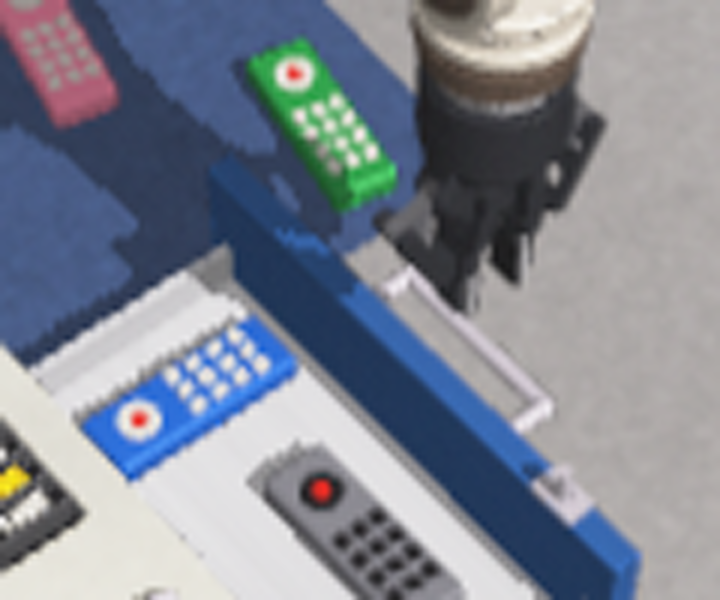

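Call:
{"method": "move_arm", "body": {
  "commands": [
    {"claw": -0.4, "travel": [0.2, 0.1, 2.2], "turn": 0},
    {"claw": -0.4, "travel": [0.1, 0.1, 2.0], "turn": 0},
    {"claw": -0.4, "travel": [0, 0, 1.6], "turn": 0},
    {"claw": -0.4, "travel": [0, 0, 0], "turn": 0},
    {"claw": -1, "travel": [0, 0, 0], "turn": 0}
  ]
}}

```text
time: 25.5
ee_pos: [0.4301, -0.0135, 0.2316]
tcp_rot: [-179.6, 0.4, -87.4]
wrist_force: [0.1, -0.3, -0.0]
opening: 0.0147
```

Call:
{"method": "move_arm", "body": {
  "commands": [
    {"claw": -1, "travel": [0, 0, 0], "turn": 0},
    {"claw": -1, "travel": [0, 0, 0], "turn": 0},
    {"claw": -1, "travel": [0, 0, 0], "turn": 0}
  ]
}}

```text
time: 25.75
ee_pos: [0.4303, -0.0133, 0.2324]
tcp_rot: [-179.5, 0.4, -87.3]
wrist_force: [1.1, -3.5, -2.8]
opening: 0.0084
```

Call:
{"method": "move_arm", "body": {
  "commands": [
    {"claw": -1, "travel": [0, -0.6, 0], "turn": 0},
    {"claw": -1, "travel": [0, -1.2, 0], "turn": 0},
    {"claw": -1, "travel": [0, -1.2, 0], "turn": 0},
    {"claw": -1, "travel": [0, -1.2, 0], "turn": 0},
    {"claw": -1, "travel": [0, -1.2, 0], "turn": 0}
  ]
}}

```text
time: 26.17
ee_pos: [0.4843, -0.0105, 0.2323]
tcp_rot: [-179.5, 0.4, -87.3]
wrist_force: [-4.0, -1.3, -1.2]
opening: 0.0084
```

Call:
{"method": "move_arm", "body": {
  "commands": [
    {"claw": -1, "travel": [0, -1.2, 0], "turn": 0},
    {"claw": -1, "travel": [0, -1.2, 0], "turn": 0},
    {"claw": -1, "travel": [0, -1.2, 0], "turn": 0},
    {"claw": -1, "travel": [0, -1.2, 0], "turn": 0},
    {"claw": -1, "travel": [0, -1.2, 0], "turn": 0}
  ]
}}

```text
time: 26.58
ee_pos: [0.5442, -0.0073, 0.2324]
tcp_rot: [-179.6, 0.5, -87.3]
wrist_force: [-2.6, 2.1, -4.9]
opening: 0.0081
```

Call:
{"method": "move_arm", "body": {
  "commands": [
    {"claw": -1, "travel": [0, -1.2, 0], "turn": 0},
    {"claw": -1, "travel": [0, -1.2, 0], "turn": 0},
    {"claw": -1, "travel": [0, -0.6, 0], "turn": 0},
    {"claw": -1, "travel": [0, 0, 0], "turn": 0}
  ]
}}

```text
time: 26.92
ee_pos: [0.5748, -0.0057, 0.2324]
tcp_rot: [-179.5, 0.5, -87.3]
wrist_force: [1.7, 5.3, -7.8]
opening: 0.0081
```

Call:
{"method": "move_arm", "body": {
  "commands": [
    {"claw": -1, "travel": [0, -0.4, 0], "turn": 0},
    {"claw": -1, "travel": [0, -0.4, 0], "turn": 0},
    {"claw": -1, "travel": [0, 0, 0], "turn": 0}
  ]
}}

```text
time: 27.17
ee_pos: [0.582, -0.0053, 0.2324]
tcp_rot: [-179.5, 0.5, -87.3]
wrist_force: [1.6, 5.0, -9.2]
opening: 0.0083
```

Call:
{"method": "move_arm", "body": {
  "commands": [
    {"claw": -1, "travel": [0, -0.3, 0], "turn": 0},
    {"claw": -1, "travel": [0, -0.2, 0], "turn": 0},
    {"claw": -1, "travel": [0, 0, 0], "turn": 0}
  ]
}}

```text
time: 27.42
ee_pos: [0.5849, -0.0051, 0.2324]
tcp_rot: [-179.9, 0.5, -87.3]
wrist_force: [-13.9, 4.8, 0.5]
opening: 0.0081
```

Call:
{"method": "move_arm", "body": {
  "commands": [
    {"claw": -1, "travel": [0, -0.15, 0], "turn": 0},
    {"claw": -1, "travel": [0, 0, 0], "turn": 0}
  ]
}}

```text
time: 27.58
ee_pos: [0.5854, -0.0051, 0.2323]
tcp_rot: [180.0, 0.5, -87.3]
wrist_force: [-22.4, 4.2, 5.3]
opening: 0.008
```

Call:
{"method": "move_arm", "body": {
  "commands": [
    {"claw": -0.4, "travel": [0, 0, 0], "turn": 0},
    {"claw": -0.4, "travel": [0, 0, 0], "turn": 0},
    {"claw": -0.4, "travel": [0, 0, -1], "turn": 0},
    {"claw": -0.4, "travel": [0, 0, -3], "turn": 0},
    {"claw": -0.4, "travel": [0, 0, -4], "turn": 0}
  ]
}}

```text
time: 28.0
ee_pos: [0.5871, -0.0063, 0.3124]
tcp_rot: [-179.7, 0.4, -87.3]
wrist_force: [1.4, -0.6, -0.3]
opening: 0.0259
```

Call:
{"method": "move_arm", "body": {
  "commands": [
    {"claw": -1, "travel": [0, 4, -1], "turn": 0},
    {"claw": -1, "travel": [0, 4, -1], "turn": 0},
    {"claw": -1, "travel": [0, 4, 0], "turn": 0},
    {"claw": -1, "travel": [0, 4, 0], "turn": 0},
    {"claw": -1, "travel": [0, 4, 0], "turn": 0}
  ]
}}

```text
time: 28.42
ee_pos: [0.3861, -0.0159, 0.3326]
tcp_rot: [-179.3, 0.4, -87.3]
wrist_force: [0.3, -0.3, 0.9]
opening: 0.0
```

```bash
python3 st.py
python3 - <<'E'
from h import *
s=viewer.camera('scene');crop(s,'pics/s13.png',190,180,110,90,7)
t=viewer.camera('top');crop(t,'pics/t13.png',225,130,140,100,5.5)
cv2.imwrite('pics/top13.png',t);cv2.imwrite('pics/scene13.png',s)
E
```

```text
28.4167 [ -2.485 -18.823 -19.406  88.787   0.448 -95.173] [-179.332    0.39   -87.307] [ 0.386 -0.016  0.333] z [ 0.011  0.007 -1.   ] rad 0.010991174510337688 tan 0.007824268881588853 grasp [ 0.388 -0.015  0.178]
```

View pics/s13.png

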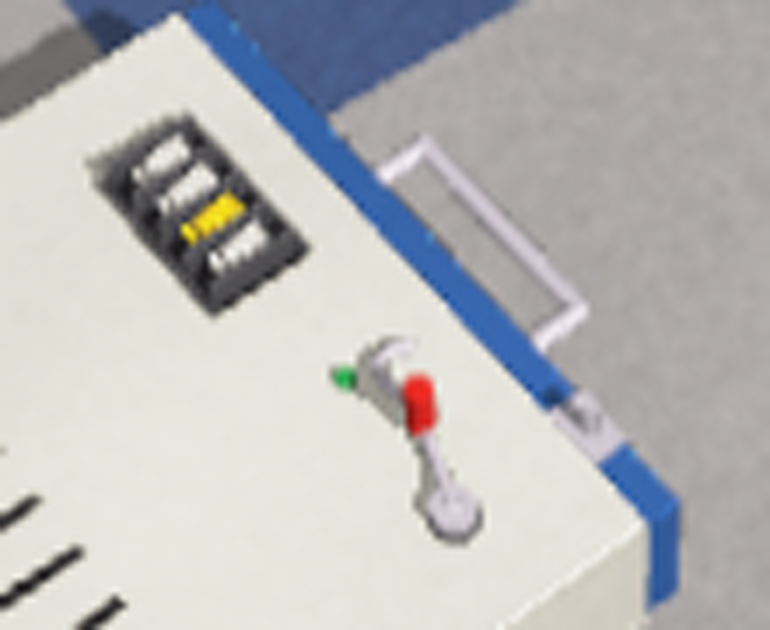

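View pics/t13.png

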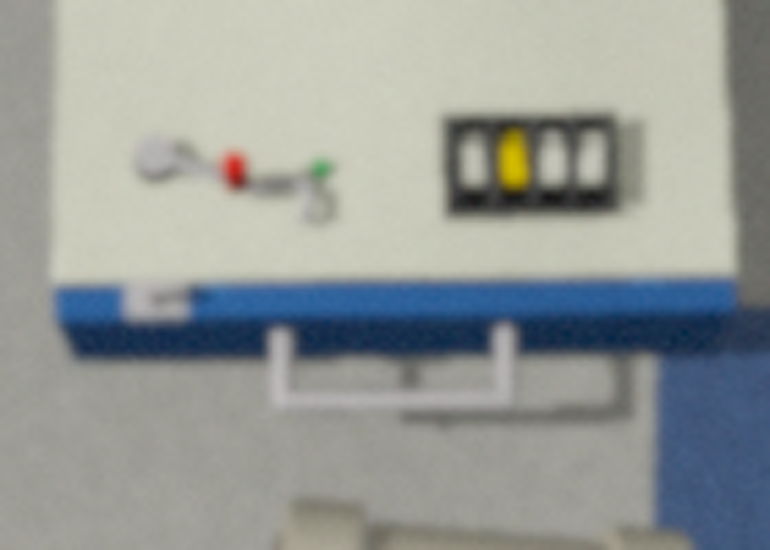

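```bash
python3 plan.py 0.679 0.075 0.35 -104 -0.2
```

```text
q6 target -69.7 dyaw -16.7
[{"claw": -0.2, "travel": [-1.0, -3.7, -0.2], "turn": 2.1}, {"claw": -0.2, "travel": [-1.1, -3.7, -0.2], "turn": 2.1}, {"claw": -0.2, "travel": [-1.2, -3.7, -0.2], "turn": 2.1}, {"claw": -0.2, "travel": [-1.4, -3.6, -0.2], "turn": 2.1}, {"claw": -0.2, "travel": [-1.5, -3.6, -0.2], "turn": 2.1}]
[{"claw": -0.2, "travel": [-1.6, -3.5, -0.2], "turn": 2.1}, {"claw": -0.2, "travel": [-1.8, -3.4, -0.2], "turn": 2.0}, {"claw": -0.2, "travel": [-1.84, -3.42, -0.24], "turn": 2.1}]
now [ 0.3835 -0.0159  0.3336] [-179.29    0.38  -87.33] end [0.679  0.0751 0.35  ] -104.03
```

Call:
{"method": "move_arm", "body": {
  "commands": [
    {"claw": -0.2, "travel": [-1.0, -3.7, -0.2], "turn": 2.1},
    {"claw": -0.2, "travel": [-1.1, -3.7, -0.2], "turn": 2.1},
    {"claw": -0.2, "travel": [-1.2, -3.7, -0.2], "turn": 2.1},
    {"claw": -0.2, "travel": [-1.4, -3.6, -0.2], "turn": 2.1},
    {"claw": -0.2, "travel": [-1.5, -3.6, -0.2], "turn": 2.1}
  ]
}}

```text
time: 28.93
ee_pos: [0.5745, 0.042, 0.3447]
tcp_rot: [-179.4, 0.5, -97.9]
wrist_force: [-0.3, -1.6, 0.6]
opening: 0.0341
```

Call:
{"method": "move_arm", "body": {
  "commands": [
    {"claw": -0.2, "travel": [-1.6, -3.5, -0.2], "turn": 2.1},
    {"claw": -0.2, "travel": [-1.8, -3.4, -0.2], "turn": 2.0},
    {"claw": -0.2, "travel": [-1.8, -3.4, -0.2], "turn": 2.1},
    {"claw": -0.2, "travel": [0, 0, 0], "turn": 0},
    {"claw": -0.2, "travel": [0, 0, 0], "turn": 0}
  ]
}}

```text
time: 29.35
ee_pos: [0.6852, 0.0755, 0.3481]
tcp_rot: [-179.8, 0.5, -104.0]
wrist_force: [-0.5, 0.8, 0.0]
opening: 0.0342
```

```bash
python3 st.py
python3 - <<'E'
from h import *
s=viewer.camera('scene');crop(s,'pics/s14.png',200,150,100,110,6)
t=viewer.camera('top');crop(t,'pics/t14.png',225,90,140,110,5)
o=status.get_obs();R=Ro.from_euler('xyz',o['tcp_rot'],degrees=True).as_matrix()
for d in (.165,.23): print(d,(proj('scene',o['ee_pos']+R[:,2]*d)-[200,150])*6, )
for n in ('scene','top'): print(n,proj(n,[.681,.0763,.124]))
E
python3 plan.py 0.679 0.075 0.31 -104 -0.2
```

```text
29.35 [  6.23   24.017  26.688  92.274   0.376 -69.797] [-179.758    0.49  -103.971] [0.685 0.076 0.348] z [ 0.006  0.007 -1.   ] rad 0.006921616086093797 tan 0.00656254801133677 grasp [0.686 0.077 0.193]
0.165 [[281.96929401 459.53511828]]
0.23 [[289.87907453 530.97629428]]
scene [[249.32450076 237.20596391]]
top [[266.78674513 160.21295233]]
q6 target -69.7 dyaw -0.0
[{"claw": -0.2, "travel": [0.04, 0.19, 2.04], "turn": 0.0}, {"claw": -0.2, "travel": [0.03, 0.18, 2.05], "turn": 0.0}]
now [0.6828 0.0748 0.3509] [-179.61    0.54 -103.99] end [0.679 0.075 0.31 ] -103.99
```

View pics/s14.png

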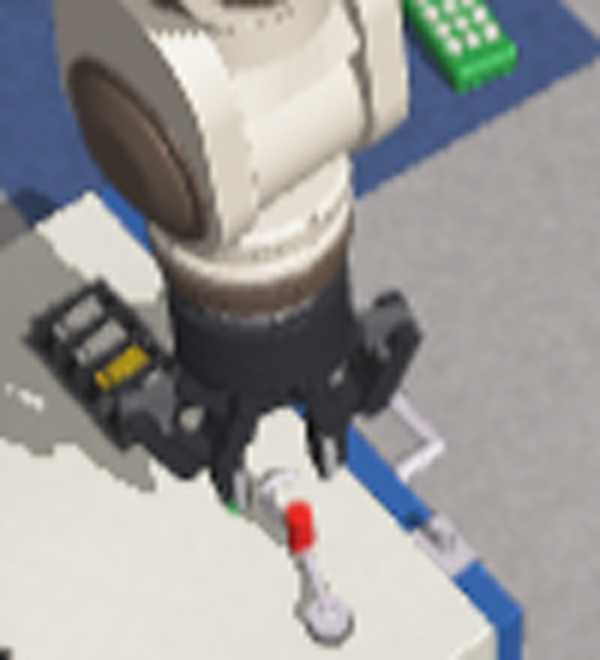

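View pics/t14.png

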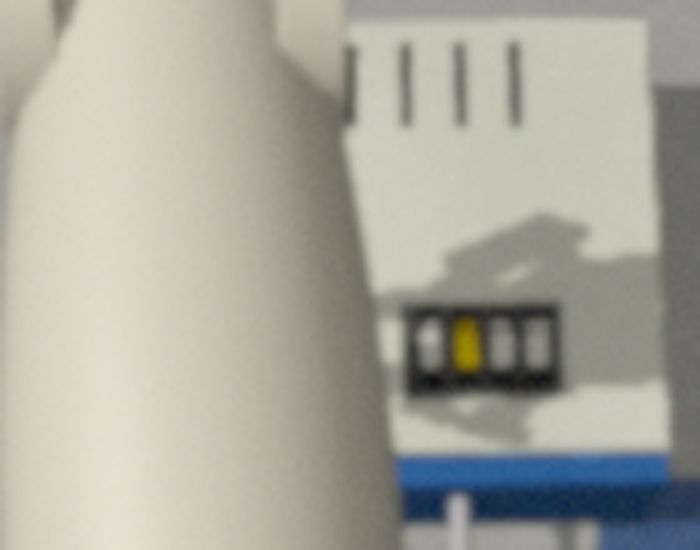

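Call:
{"method": "move_arm", "body": {
  "commands": [
    {"claw": -0.2, "travel": [0, 0.3, 1.8], "turn": 0},
    {"claw": -0.2, "travel": [0, 0, 1.6], "turn": 0},
    {"claw": -0.2, "travel": [0, 0, 1.2], "turn": 0},
    {"claw": -0.2, "travel": [0, 0, 0.7], "turn": 0},
    {"claw": -0.2, "travel": [0, 0, 0], "turn": 0}
  ],
  "squeeze": 20
}}

```text
time: 29.87
ee_pos: [0.6794, 0.0757, 0.297]
tcp_rot: [-179.7, 0.5, -104.0]
wrist_force: [-0.3, -0.4, -0.5]
opening: 0.0343
```

```bash
python3 st.py
python3 - <<'E'
from h import *
s=viewer.camera('scene');crop(s,'pics/s15.png',200,180,100,90,7)
E
```

```text
29.8667 [  6.295  22.601  19.173  86.093   0.381 -69.691] [-179.683    0.524 -104.011] [0.679 0.076 0.297] z [ 0.008  0.008 -1.   ] rad 0.008363135306602569 tan 0.006656908702793144 grasp [0.681 0.077 0.142]
```

View pics/s15.png

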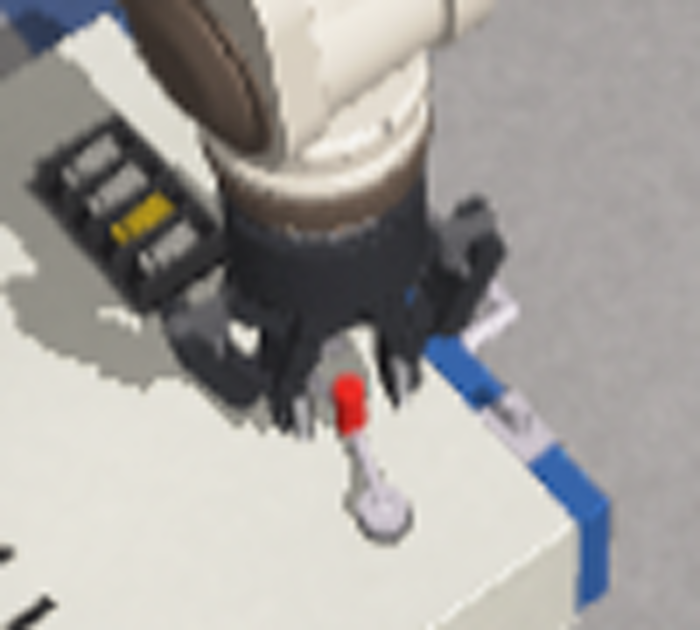

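Call:
{"method": "move_arm", "body": {
  "commands": [
    {"claw": -0.2, "travel": [0, 0, 0.4], "turn": 0},
    {"claw": -1, "travel": [0, 0, 0], "turn": 0},
    {"claw": -1, "travel": [0, 0, 0], "turn": 0},
    {"claw": -1, "travel": [0, 0, 0], "turn": 0},
    {"claw": -1, "travel": [0, 0, 0], "turn": 0}
  ]
}}

```text
time: 30.33
ee_pos: [0.6804, 0.076, 0.294]
tcp_rot: [-179.6, 0.5, -104.0]
wrist_force: [-2.5, -0.7, 2.9]
opening: 0.0117
```

```bash
python3 st.py
```

```text
30.3333 [  6.311  22.694  18.965  85.72    0.376 -69.683] [-179.613    0.544 -104.002] [0.68  0.076 0.294] z [ 0.009  0.008 -1.   ] rad 0.009626037065244666 tan 0.006569038289758576 grasp [0.682 0.077 0.139]
```

Gripped (11.7 mm). Swing along the arc.

Call:
{"method": "move_arm", "body": {
  "commands": [
    {"claw": -1, "travel": [-0.02, 0.44, 0], "turn": 6},
    {"claw": -1, "travel": [-0.02, 0.44, 0], "turn": 6},
    {"claw": -1, "travel": [-0.02, 0.44, 0], "turn": 6},
    {"claw": -1, "travel": [0, 0, 0], "turn": 0}
  ]
}}

```text
time: 30.67
ee_pos: [0.6679, 0.0812, 0.294]
tcp_rot: [-179.8, 0.6, -122.3]
wrist_force: [-0.7, -2.0, 4.5]
opening: 0.012
```

```bash
python3 st.py
```

```text
30.6667 [  6.876  20.957  16.705  85.185   0.358 -50.858] [-179.79     0.633 -122.263] [0.668 0.081 0.294] z [ 0.009  0.007 -1.   ] rad 0.009823521608391042 tan 0.006255576760609553 grasp [0.669 0.082 0.139]
```

Call:
{"method": "move_arm", "body": {
  "commands": [
    {"claw": -1, "travel": [-0.02, 0.44, 0], "turn": 6},
    {"claw": -1, "travel": [-0.02, 0.44, 0], "turn": 6},
    {"claw": -1, "travel": [-0.02, 0.44, 0], "turn": 6},
    {"claw": -1, "travel": [-0.02, 0.44, 0], "turn": 6},
    {"claw": -1, "travel": [0, 0, 0], "turn": 0}
  ]
}}

```text
time: 31.08
ee_pos: [0.6554, 0.0934, 0.2939]
tcp_rot: [179.9, 0.7, -146.1]
wrist_force: [-1.8, -2.7, 4.6]
opening: 0.0119
```

Call:
{"method": "move_arm", "body": {
  "commands": [
    {"claw": -1, "travel": [-0.02, 0.44, 0], "turn": 6},
    {"claw": -1, "travel": [-0.02, 0.44, 0], "turn": 6},
    {"claw": -1, "travel": [-0.02, 0.44, 0], "turn": 6},
    {"claw": -1, "travel": [0, 0, 0], "turn": 0}
  ]
}}

```text
time: 31.42
ee_pos: [0.65, 0.1052, 0.2939]
tcp_rot: [179.7, 0.6, -163.9]
wrist_force: [-1.6, -3.1, 6.0]
opening: 0.0118
```

```bash
python3 st.py
```

```text
31.4167 [ 9.14  18.865 14.031 84.587  0.341 -6.926] [ 179.731    0.617 -163.934] [0.65  0.105 0.294] z [ 0.009  0.007 -1.   ] rad 0.010115282610902047 tan 0.005956559501394208 grasp [0.651 0.106 0.139]
```

Call:
{"method": "move_arm", "body": {
  "commands": [
    {"claw": -1, "travel": [-0.02, 0.44, 0], "turn": 6},
    {"claw": -1, "travel": [-0.01, 0.3, 0], "turn": 4},
    {"claw": -1, "travel": [0, 0, 0], "turn": 0}
  ]
}}

```text
time: 31.67
ee_pos: [0.6486, 0.1123, 0.2939]
tcp_rot: [179.6, 0.6, -173.8]
wrist_force: [-1.4, -2.2, 5.5]
opening: 0.0119
```

Call:
{"method": "move_arm", "body": {
  "commands": [
    {"claw": -1, "travel": [-0.01, 0.22, 0], "turn": 3},
    {"claw": -1, "travel": [0, 0, 0], "turn": 0}
  ]
}}

```text
time: 31.83
ee_pos: [0.6485, 0.1141, 0.2939]
tcp_rot: [179.6, 0.5, -176.7]
wrist_force: [-2.3, -3.2, 5.6]
opening: 0.0122
```

```bash
python3 st.py
```

```text
31.8333 [ 9.929 18.877 14.05  84.597  0.294  6.628] [ 179.641    0.538 -176.699] [0.649 0.114 0.294] z [ 0.009  0.007 -1.   ] rad 0.01005299373900517 tan 0.005134662486520136 grasp [0.65  0.115 0.139]
```

No stop yet; continue in small steps.

Call:
{"method": "move_arm", "body": {
  "commands": [
    {"claw": -1, "travel": [-0.01, 0.2, 0], "turn": 2.7},
    {"claw": -1, "travel": [0, 0, 0], "turn": 0}
  ]
}}

```text
time: 32.0
ee_pos: [0.6486, 0.1149, 0.294]
tcp_rot: [179.8, 0.5, -179.4]
wrist_force: [-2.1, -11.6, 5.9]
opening: 0.0121
```

Call:
{"method": "move_arm", "body": {
  "commands": [
    {"claw": -1, "travel": [-0.01, 0.2, 0], "turn": 2.7},
    {"claw": -1, "travel": [0, 0, 0], "turn": 0}
  ]
}}

```text
time: 32.17
ee_pos: [0.6489, 0.1156, 0.294]
tcp_rot: [180.0, 0.5, 177.8]
wrist_force: [-0.9, -20.4, 7.0]
opening: 0.0118
```

Call:
{"method": "move_arm", "body": {
  "commands": [
    {"claw": -0.3, "travel": [0, 0, 0], "turn": 0},
    {"claw": -0.3, "travel": [0, 0, 0], "turn": 0},
    {"claw": -0.3, "travel": [0, 0, -1.5], "turn": 0},
    {"claw": -0.3, "travel": [0, 0, -3], "turn": 0},
    {"claw": -0.3, "travel": [0, 0, -3], "turn": 0}
  ]
}}

```text
time: 32.58
ee_pos: [0.6477, 0.1181, 0.3677]
tcp_rot: [179.5, 0.3, 177.9]
wrist_force: [0.8, -0.2, 1.1]
opening: 0.0297
```

```bash
python3 st.py; python3 plan.py 0.55 0.22 0.36 -177 0.0
```

```text
32.5833 [10.269 19.621 23.141 93.14   0.387 12.32 ] [179.541   0.289 177.949] [0.648 0.118 0.368] z [ 0.005  0.008 -1.   ] rad 0.006636985824365952 tan 0.006747253896998616 grasp [0.649 0.119 0.213]
q6 target 18.8 dyaw 5.1
[{"claw": 0.0, "travel": [2.5, 2.5, 0.2], "turn": -1.3}, {"claw": 0.0, "travel": [2.5, 2.5, 0.2], "turn": -1.3}, {"claw": 0.0, "travel": [2.4, 2.6, 0.2], "turn": -1.2}, {"claw": 0.0, "travel": [2.39, 2.57, 0.17], "turn": -1.3}]
now [0.6477 0.1181 0.3677] [179.54   0.29 177.95] end [0.55 0.22 0.36] 183.05
```

Call:
{"method": "move_arm", "body": {
  "commands": [
    {"claw": 0, "travel": [2.5, -2.5, 0], "turn": 0},
    {"claw": 0, "travel": [2.5, -2.5, 0], "turn": 0},
    {"claw": 0, "travel": [2.4, -2.5, 0], "turn": 0},
    {"claw": 0, "travel": [2.4, -2.5, 0], "turn": 0}
  ]
}}

```text
time: 32.92
ee_pos: [0.5448, 0.0217, 0.3664]
tcp_rot: [179.5, 0.5, 178.0]
wrist_force: [0.7, -0.9, 0.2]
opening: 0.0428
```

```bash
python3 st.py
python3 - <<'E'
from h import *
s=viewer.camera('scene');crop(s,'pics/s16.png',190,180,110,90,7)
t=viewer.camera('top');crop(t,'pics/t16.png',225,130,140,100,5.5)
E
```

```text
32.9167 [ 2.186  3.377  4.132 90.262  0.455  4.202] [179.51    0.458 177.983] [0.545 0.022 0.366] z [ 0.008  0.008 -1.   ] rad 0.008606943629184148 tan 0.007949026021616219 grasp [0.546 0.023 0.212]
```

View pics/s16.png

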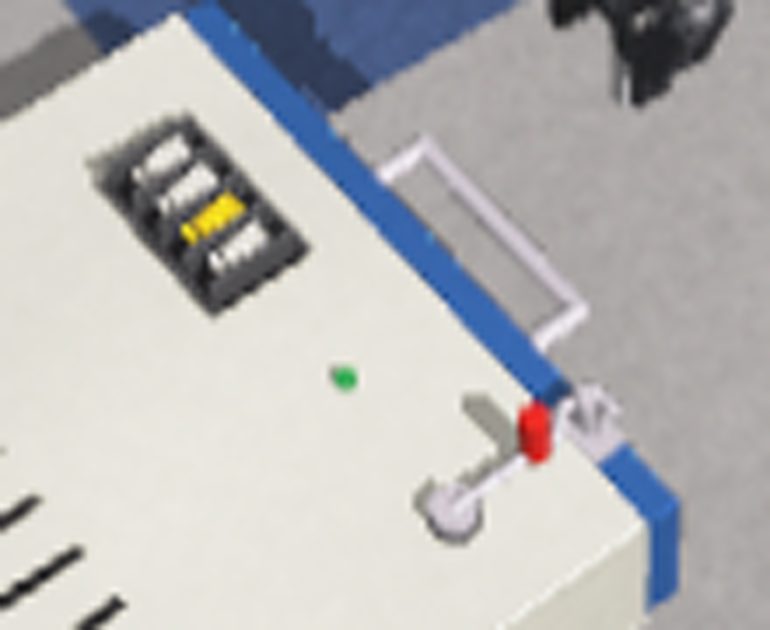

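View pics/t16.png

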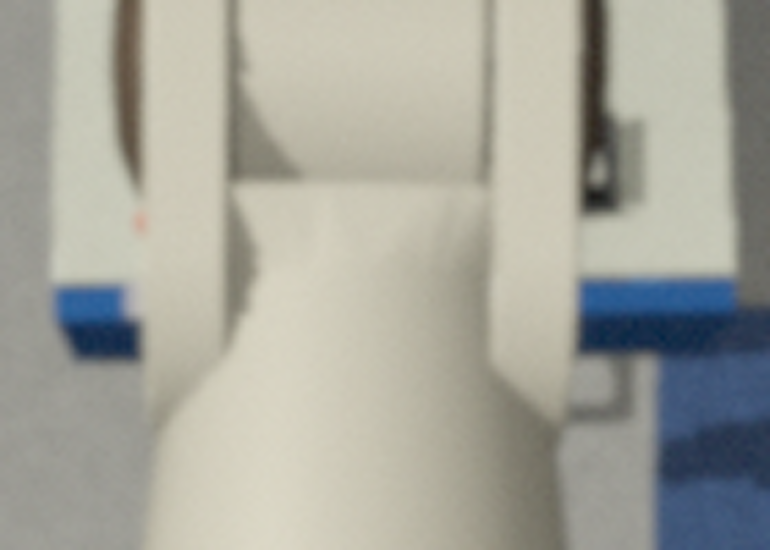

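```bash
python3 - <<'E'
from h import *
np.set_printoptions(precision=4,suppress=True)
for n,f in (('top','pics/top13.png'),('scene','pics/scene13.png')):
    im=cv2.imread(f)
    m=cv2.inRange(cv2.cvtColor(im,cv2.COLOR_BGR2HSV),np.array((20,120,100)),np.array((35,255,255)))
    k,l,st,c=cv2.connectedComponentsWithStats(m)
    for i in range(1,k):
        if st[i,4]>10:
            ys,xs=np.where(l==i);p=np.c_[xs,ys]
            P=np.array([onz(n,q,.112)[:2] for q in p]);ex=np.array([.9987,.0506]);ey=np.array([-.0506,.9987])
            print(n,st[i],c[i],P.mean(0),'x ext',(P@ex).min(),(P@ex).max(),'y',(P@ey).min(),(P@ey).max())
A=lambda x,y:(225+(x+.5)/5.5-.5,130+(y+.5)/5.5-.5)
print('housing top L/R/near/far',[onz('top',A(*p),.118)[:2] for p in [(445,165),(615,165),(530,213),(530,115)]])
E
python3 plan.py 0.5705 0.3355 0.36 178 0.0
```

```text
top [315 154   7  10  58] [317.8793 158.7069] [ 0.6951 -0.0581] x ext 0.6793086469761952 0.7044372146586391 y -0.10133050759721622 -0.08536848743756244
top [122 236   7  10  51] [125.098  240.5882] [0.4547 0.4289] x ext 0.4644246304899995 0.48771661717113846 y 0.39758204169682154 0.4133492821896218
scene [216 207   9   8  33] [219.8485 210.5758] [ 0.6975 -0.0562] x ext 0.6809689855396592 0.7075882195161034 y -0.09776198933481565 -0.08519414759319817
scene [390 313   7   6  28] [393.2143 315.3571] [0.5073 0.4876] x ext 0.5208997589213561 0.5410245865876032 y 0.45514056810575854 0.4673663006940504
housing top L/R/near/far [array([ 0.6891, -0.0251]), array([ 0.6927, -0.1065]), array([ 0.6669, -0.0664]), array([ 0.7162, -0.0652])]
q6 target 32.5 dyaw 0.2
[{"claw": 0.0, "travel": [-0.2, 3.5, 0.1], "turn": -0.0}, {"claw": 0.0, "travel": [-0.2, 3.5, 0.1], "turn": -0.0}, {"claw": 0.0, "travel": [-0.2, 3.5, 0.1], "turn": -0.0}, {"claw": 0.0, "travel": [-0.2, 3.5, 0.1], "turn": -0.0}, {"claw": 0.0, "travel": [-0.1, 3.5, 0.1], "turn": -0.0}]
[{"claw": 0.0, "travel": [-0.2, 3.5, 0.1], "turn": -0.0}, {"claw": 0.0, "travel": [-0.1, 3.5, 0.0], "turn": -0.1}, {"claw": 0.0, "travel": [-0.2, 3.6, 0.1], "turn": -0.0}, {"claw": 0.0, "travel": [-0.13, 3.53, 0.03], "turn": -0.1}]
now [0.5432 0.02   0.3673] [179.55   0.44 177.8 ] end [0.5705 0.3355 0.36  ] 178.0
```

Call:
{"method": "move_arm", "body": {
  "commands": [
    {"claw": 0.0, "travel": [-0.2, 3.5, 0.1], "turn": 0},
    {"claw": 0.0, "travel": [-0.2, 3.5, 0.1], "turn": 0},
    {"claw": 0.0, "travel": [-0.2, 3.5, 0.1], "turn": 0},
    {"claw": 0.0, "travel": [-0.2, 3.5, 0.1], "turn": 0},
    {"claw": 0.0, "travel": [-0.1, 3.5, 0.1], "turn": 0}
  ]
}}

```text
time: 33.43
ee_pos: [0.5623, 0.1989, 0.3631]
tcp_rot: [179.5, 0.5, 177.9]
wrist_force: [0.1, -0.6, -0.4]
opening: 0.0426
```

Call:
{"method": "move_arm", "body": {
  "commands": [
    {"claw": 0.0, "travel": [-0.2, 3.5, 0.1], "turn": 0},
    {"claw": 0.0, "travel": [-0.1, 3.5, 0.0], "turn": 0},
    {"claw": 0.0, "travel": [-0.2, 3.6, 0.1], "turn": 0},
    {"claw": 0.0, "travel": [-0.1, 3.5, 0], "turn": 0},
    {"claw": 0.0, "travel": [0, 0, 0], "turn": 0}
  ]
}}

```text
time: 33.85
ee_pos: [0.5737, 0.3434, 0.3604]
tcp_rot: [179.5, 0.4, 178.2]
wrist_force: [0.5, 0.2, -0.4]
opening: 0.0428
```

```bash
python3 - <<'E'
from h import *
s=viewer.camera('scene');crop(s,'pics/s17.png',290,200,100,110,6)
t=viewer.camera('top');crop(t,'pics/t17.png',130,130,140,100,5.5)
o=status.get_obs();R=Ro.from_euler('xyz',o['tcp_rot'],degrees=True).as_matrix()
for d in (.165,.17,o['ee_pos'][2]-.129): print(d,(proj('scene',o['ee_pos']+R[:,2]*d)-[290,200])*6+2.5)
E
python3 st.py;python3 plan.py 0.5703 0.3353 0.30 178 0.0
```

```text
0.165 [[310.11150803 452.76812719]]
0.17 [[308.75426892 457.81918508]]
0.23217473354824852 [[292.63823654 517.6506233 ]]
33.95 [30.566 20.643 23.724 92.524  0.156 32.597] [179.568   0.385 177.968] [0.574 0.339 0.361] z [ 0.007  0.007 -1.   ] rad 0.009722057792137348 tan 0.002727328945380095 grasp [0.575 0.34  0.206]
q6 target 32.5 dyaw 0.0
[{"claw": 0.0, "travel": [0.17, -0.21, 3.06], "turn": -0.0}, {"claw": 0.0, "travel": [0.18, -0.2, 3.06], "turn": -0.0}]
now [0.5739 0.3393 0.3612] [179.57   0.39 177.97] end [0.5703 0.3353 0.3   ] 177.97
```

View pics/s17.png

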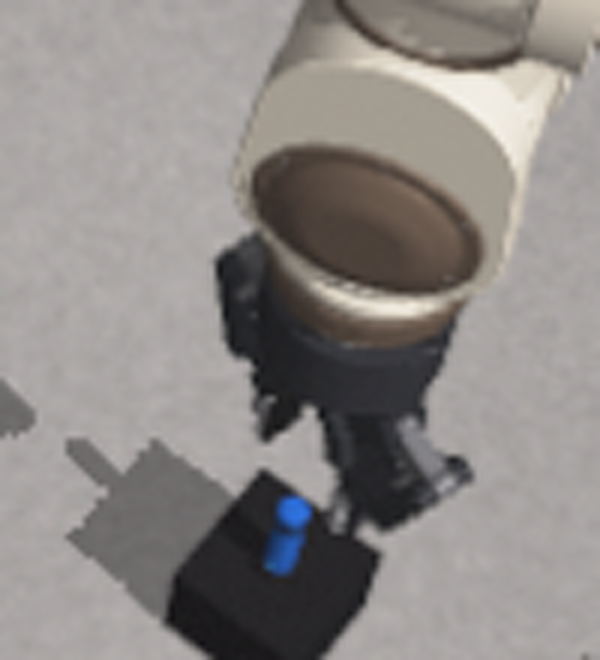

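Call:
{"method": "move_arm", "body": {
  "commands": [
    {"claw": 0.0, "travel": [0.2, -0.2, 2.5], "turn": 0},
    {"claw": 0.0, "travel": [0.2, -0.2, 2.5], "turn": 0},
    {"claw": 0.0, "travel": [0, 0, 2.5], "turn": 0},
    {"claw": 0.0, "travel": [0, 0, 2], "turn": 0},
    {"claw": 0.0, "travel": [0, 0, 0.5], "turn": 0}
  ]
}}

```text
time: 34.37
ee_pos: [0.5702, 0.3329, 0.2587]
tcp_rot: [179.7, 0.2, 177.7]
wrist_force: [0.4, 0.6, -1.4]
opening: 0.0426
```

```bash
python3 - <<'E'
from h import *
s=viewer.camera('scene');crop(s,'pics/s18.png',290,200,100,110,6)
E
python3 st.py
```

```text
34.4167 [30.259 19.489 11.039 81.151  0.14  32.604] [179.667   0.26  177.655] [0.57  0.333 0.26 ] z [ 0.005  0.006 -1.   ] rad 0.006957494528787544 tan 0.0024509799921611304 grasp [0.571 0.334 0.105]
```

View pics/s18.png

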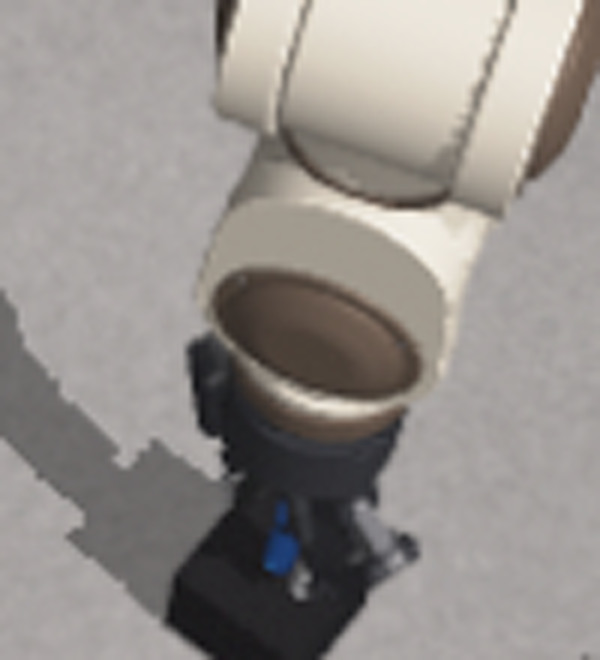

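Call:
{"method": "move_arm", "body": {
  "commands": [
    {"claw": 0.0, "travel": [0, 0.25, 0], "turn": 0},
    {"claw": 0.0, "travel": [0, 0, 0], "turn": 0},
    {"claw": -1, "travel": [0, 0, 0], "turn": 0},
    {"claw": -1, "travel": [0, 0, 0], "turn": 0},
    {"claw": -1, "travel": [0, 0, 0], "turn": 0}
  ],
  "squeeze": 40
}}

```text
time: 34.83
ee_pos: [0.571, 0.3369, 0.2638]
tcp_rot: [179.5, 0.6, 177.6]
wrist_force: [-0.1, -0.1, 3.6]
opening: 0.0131
```

Call:
{"method": "move_arm", "body": {
  "commands": [
    {"claw": -1, "travel": [0, 0, 0], "turn": 0},
    {"claw": -1, "travel": [0, 0, 0], "turn": 0}
  ]
}}

```text
time: 35.0
ee_pos: [0.5709, 0.3369, 0.2637]
tcp_rot: [179.5, 0.6, 177.6]
wrist_force: [-0.4, 0.8, 5.7]
opening: 0.0128
```

```bash
python3 st.py
```

```text
35.0 [30.521 19.575 11.601 81.269  0.13  32.912] [179.479   0.565 177.607] [0.571 0.337 0.264] z [ 0.01   0.009 -1.   ] rad 0.013217891683999745 tan 0.002272862665427089 grasp [0.573 0.338 0.109]
```

Call:
{"method": "move_arm", "body": {
  "commands": [
    {"claw": -1, "travel": [0, 0, -1], "turn": 0},
    {"claw": -1, "travel": [0, 0, -2], "turn": 0},
    {"claw": -1, "travel": [0, 0, -3], "turn": 0},
    {"claw": -1, "travel": [0, 0, -3], "turn": 0},
    {"claw": -1, "travel": [0, 0, -3], "turn": 0}
  ]
}}

```text
time: 35.42
ee_pos: [0.5693, 0.3356, 0.3841]
tcp_rot: [179.6, 0.4, 177.6]
wrist_force: [0.4, -0.6, 0.1]
opening: 0.0129
```

```bash
python3 - <<'E'
from h import *
s=viewer.camera('scene');crop(s,'pics/s19.png',290,170,100,130,5)
E
python3 st.py;python3 plan.py 0.684 -0.0575 0.40 177.6 -1
```

```text
35.4667 [30.494 20.065 26.323 95.184  0.133 32.892] [179.305   0.83  177.597] [0.569 0.335 0.391] z [ 0.015  0.012 -1.   ] rad 0.01875102282756435 tan 0.0023125885308878684 grasp [0.572 0.337 0.237]
q6 target -2.4 dyaw -0.0
[{"claw": -1.0, "travel": [-1.2, -3.5, -0.1], "turn": 0.0}, {"claw": -1.0, "travel": [-1.2, -3.5, -0.1], "turn": 0.0}, {"claw": -1.0, "travel": [-1.2, -3.5, -0.1], "turn": 0.0}, {"claw": -1.0, "travel": [-1.2, -3.5, -0.1], "turn": 0.0}, {"claw": -1.0, "travel": [-1.2, -3.5, -0.1], "turn": 0.0}]
[{"claw": -1.0, "travel": [-1.2, -3.5, -0.1], "turn": 0.0}, {"claw": -1.0, "travel": [-1.2, -3.6, -0.1], "turn": 0.0}, {"claw": -1.0, "travel": [-1.2, -3.5, -0.0], "turn": 0.0}, {"claw": -1.0, "travel": [-1.2, -3.6, -0.1], "turn": 0.0}, {"claw": -1.0, "travel": [-1.2, -3.5, -0.0], "turn": 0.0}]
[{"claw": -1.0, "travel": [-1.12, -3.58, -0.08], "turn": 0.0}]
now [0.5692 0.3355 0.3912] [179.31   0.83 177.6 ] end [ 0.684  -0.0575  0.4   ] 177.6
```

View pics/s19.png

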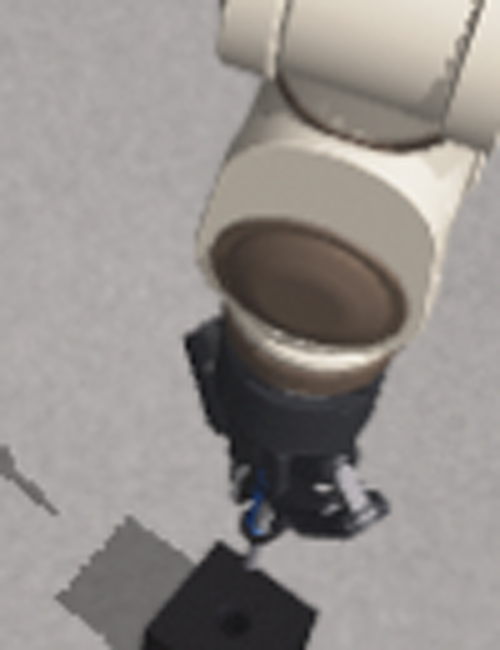

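Call:
{"method": "move_arm", "body": {
  "commands": [
    {"claw": -1, "travel": [-0.5, -3.0, -1.3], "turn": 0},
    {"claw": -1, "travel": [-0.6, -3.5, -1.3], "turn": 0},
    {"claw": -1, "travel": [-0.6, -3.5, 0], "turn": 0},
    {"claw": -1, "travel": [-0.6, -3.5, 0], "turn": 0},
    {"claw": -1, "travel": [-0.6, -3.5, 0], "turn": 0}
  ]
}}

```text
time: 35.88
ee_pos: [0.5911, 0.1631, 0.408]
tcp_rot: [179.5, 0.5, 177.6]
wrist_force: [0.4, 0.0, -0.9]
opening: 0.0129
```

Call:
{"method": "move_arm", "body": {
  "commands": [
    {"claw": -1, "travel": [-0.6, -3.5, 0], "turn": 0},
    {"claw": -1, "travel": [-0.6, -3.5, 0], "turn": 0},
    {"claw": -1, "travel": [-1, -3.5, 0], "turn": 0},
    {"claw": -1, "travel": [-1, -3.5, 0], "turn": 0},
    {"claw": -1, "travel": [-1, -3.0, 0], "turn": 0}
  ]
}}

```text
time: 36.3
ee_pos: [0.626, -0.0093, 0.4069]
tcp_rot: [179.6, 0.5, 177.6]
wrist_force: [0.9, 0.6, 0.5]
opening: 0.0129
```

```bash
python3 st.py;python3 plan.py 0.684 -0.0575 0.38 177.6 -1
```

```text
36.3 [-0.93  15.631 22.537 96.412  0.435  1.5  ] [179.552   0.482 177.57 ] [ 0.626 -0.009  0.407] z [ 0.009  0.007 -1.   ] rad 0.008614201484925489 tan 0.007600714177400347 grasp [ 0.627 -0.008  0.252]
q6 target -2.4 dyaw 0.0
[{"claw": -1.0, "travel": [-2.0, -1.5, 0.9], "turn": -0.0}, {"claw": -1.0, "travel": [-2.0, -1.5, 0.9], "turn": -0.0}, {"claw": -1.0, "travel": [-2.0, -1.57, 0.89], "turn": -0.0}]
now [ 0.626  -0.0093  0.4069] [179.55   0.48 177.57] end [ 0.684  -0.0575  0.38  ] 177.57
```

Call:
{"method": "move_arm", "body": {
  "commands": [
    {"claw": -1.0, "travel": [-2.0, -1.5, 0.6], "turn": 0},
    {"claw": -1.0, "travel": [-2.0, -1.5, 0.7], "turn": 0},
    {"claw": -1.0, "travel": [-1.9, -1.6, 0.8], "turn": 0},
    {"claw": -1.0, "travel": [0, 0, 0], "turn": 0},
    {"claw": -1.0, "travel": [0, 0, 0], "turn": 0}
  ]
}}

```text
time: 36.72
ee_pos: [0.6839, -0.0563, 0.3839]
tcp_rot: [179.5, 0.3, 177.5]
wrist_force: [0.0, 0.5, 0.2]
opening: 0.0132
```

```bash
python3 - <<'E'
from h import *
s=viewer.camera('scene');cv2.imwrite('pics/scene20.png',s);crop(s,'pics/s20.png',190,160,70,70,9)
t=viewer.camera('top');crop(t,'pics/t20.png',260,110,110,90,6)
o=status.get_obs();p=o['ee_pos']+np.array([.0016,.001,-.2487]);print(p,proj('scene',p),(proj('scene',p)-[190,160])*9+4)
E
python3 st.py
```

```text
[ 0.68471953 -0.05403064  0.13713998] [[223.00796912 204.28202085]] [[301.07172207 402.53818768]]
36.8167 [-4.685 24.287 31.259 96.533  0.485 -2.29 ] [179.533   0.458 177.605] [ 0.683 -0.055  0.386] z [ 0.008  0.008 -1.   ] rad 0.0076650252405996685 tan 0.008459505884198757 grasp [ 0.684 -0.054  0.231]
```

View pics/s20.png

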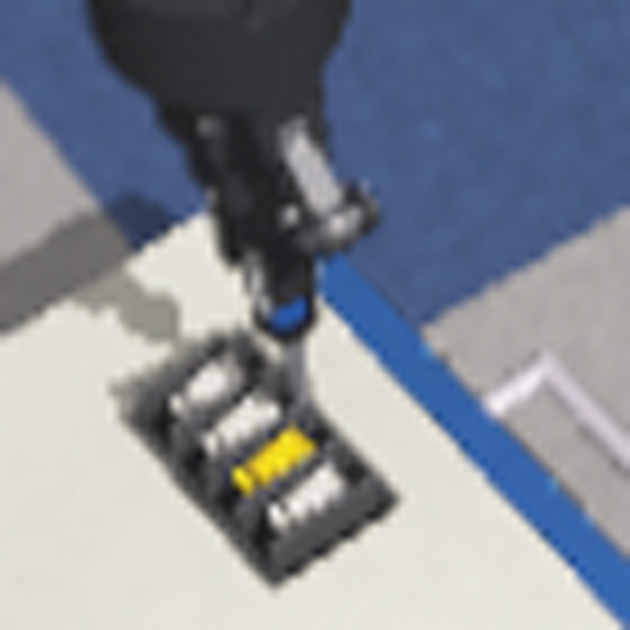

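View pics/t20.png

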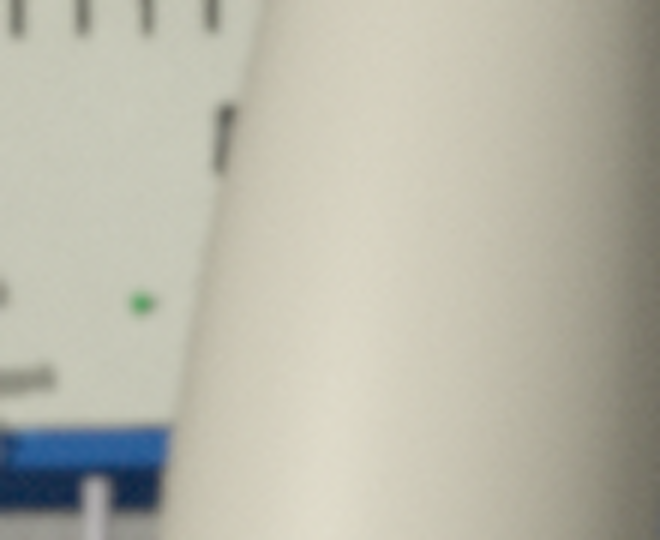

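Run:
```python
from h import *
p=np.array([.6847,-.054,.137])
a=proj('scene',p)
for d in ([0,0,-.023],[0.005,0,-.023],[0,.005,-.023],[0,-.003,-.023]): print(d,np.array([302,411])+(proj('scene',p+d)-a)*9)
im=cv2.imread('pics/scene20.png');m=cv2.inRange(cv2.cvtColor(im,cv2.COLOR_BGR2HSV),np.array((20,120,100)),np.array((35,255,255)))[160:230,190:260]
ys,xs=np.where(m>0); print(np.c_[xs,ys].mean(0)*9+4, cv2.minAreaRect(np.c_[xs,ys].astype(np.float32)))
```

```text
[0, 0, -0.023] [[309.20867763 449.30889417]]
[0.005, 0, -0.023] [[296.4531447  456.85206702]]
[0, 0.005, -0.023] [[317.34705761 459.58638506]]
[0, -0.003, -0.023] [[304.33933014 443.15885297]]
[272.63636364 459.18181818] ((29.750003814697266, 50.750003814697266), (3.535533905029297, 8.485280990600586), 45.0)
```

Call:
{"method": "move_arm", "body": {
  "commands": [
    {"claw": -1.0, "travel": [-0.2, -0.35, 0], "turn": 0},
    {"claw": -1.0, "travel": [0, 0, 0.6], "turn": 0},
    {"claw": -1.0, "travel": [0, 0, 0.5], "turn": 0},
    {"claw": -1.0, "travel": [0, 0, 0], "turn": 0},
    {"claw": -1.0, "travel": [0, 0, 0], "turn": 0}
  ]
}}

```text
time: 37.23
ee_pos: [0.6851, -0.0585, 0.374]
tcp_rot: [179.5, 0.4, 177.6]
wrist_force: [-0.6, 0.1, -0.1]
opening: 0.0129
```

```bash
python3 - <<'E'
from h import *
s=viewer.camera('scene');cv2.imwrite('pics/scene21.png',s);crop(s,'pics/s21.png',200,180,45,45,14)
E
python3 st.py
```

```text
37.2833 [-4.965 24.33  30.033 95.275  0.481 -2.578] [179.539   0.45  177.613] [ 0.685 -0.059  0.374] z [ 0.008  0.008 -1.   ] rad 0.007481130754501694 tan 0.008394506243074872 grasp [ 0.686 -0.057  0.22 ]
```

View pics/s21.png

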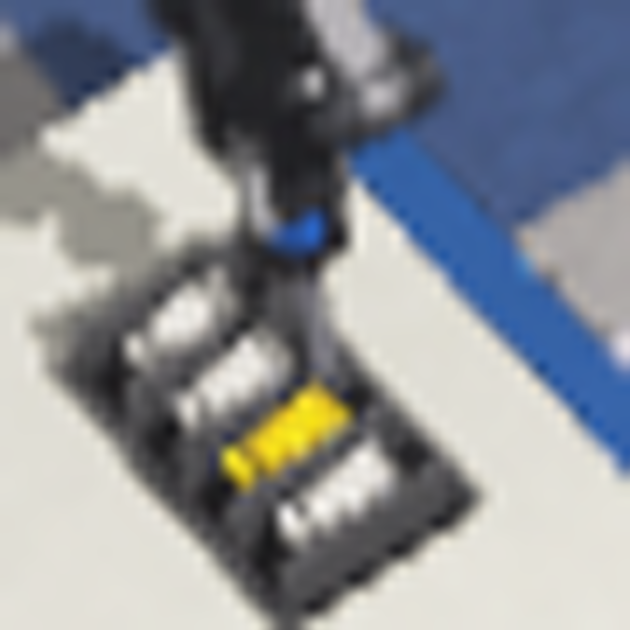

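Call:
{"method": "move_arm", "body": {
  "commands": [
    {"claw": -1.0, "travel": [0, 0, 0.4], "turn": 0},
    {"claw": -1.0, "travel": [0, 0, 0.3], "turn": 0},
    {"claw": -1.0, "travel": [0, 0, 0.2], "turn": 0},
    {"claw": -1.0, "travel": [0, 0, 0], "turn": 0}
  ]
}}

```text
time: 37.62
ee_pos: [0.6854, -0.0587, 0.3648]
tcp_rot: [179.5, 0.4, 177.6]
wrist_force: [0.2, 0.3, 0.2]
opening: 0.0131
```

Call:
{"method": "move_arm", "body": {
  "commands": [
    {"claw": -1.0, "travel": [0, 0, 0.2], "turn": 0},
    {"claw": -1.0, "travel": [0, 0, 0.1], "turn": 0},
    {"claw": -1.0, "travel": [0, 0, 0], "turn": 0}
  ]
}}

```text
time: 37.87
ee_pos: [0.6854, -0.0588, 0.3624]
tcp_rot: [179.5, 0.5, 177.6]
wrist_force: [-0.8, -0.8, 1.1]
opening: 0.0127
```

Call:
{"method": "move_arm", "body": {
  "commands": [
    {"claw": -1.0, "travel": [0, 0, 0.2], "turn": 0},
    {"claw": -1.0, "travel": [0, 0, 0.1], "turn": 0},
    {"claw": -1.0, "travel": [0, 0, 0], "turn": 0}
  ]
}}

```text
time: 38.12
ee_pos: [0.6854, -0.0587, 0.3593]
tcp_rot: [179.5, 0.4, 177.6]
wrist_force: [-1.5, -0.3, 1.9]
opening: 0.0132
```

Call:
{"method": "move_arm", "body": {
  "commands": [
    {"claw": -1.0, "travel": [0, 0, 0.1], "turn": 0},
    {"claw": -1.0, "travel": [0, 0, 0.1], "turn": 0},
    {"claw": -1.0, "travel": [0, 0, 0], "turn": 0}
  ]
}}

```text
time: 38.37
ee_pos: [0.6853, -0.0587, 0.3587]
tcp_rot: [179.5, 0.6, 177.6]
wrist_force: [-2.8, -0.5, 9.1]
opening: 0.0128
```

Call:
{"method": "move_arm", "body": {
  "commands": [
    {"claw": -1.0, "travel": [0, 0, 0.1], "turn": 0},
    {"claw": -1.0, "travel": [0, 0, 0], "turn": 0}
  ]
}}

```text
time: 38.53
ee_pos: [0.6853, -0.0587, 0.3586]
tcp_rot: [179.6, 0.6, 177.6]
wrist_force: [-3.8, -1.7, 12.9]
opening: 0.0132
```

Call:
{"method": "move_arm", "body": {
  "commands": [
    {"claw": -1.0, "travel": [0, 0, -0.5], "turn": 0},
    {"claw": -1.0, "travel": [0, 0, -1], "turn": 0},
    {"claw": -1.0, "travel": [0, 0, -2], "turn": 0},
    {"claw": -1.0, "travel": [0, 0, -1], "turn": 0},
    {"claw": -1.0, "travel": [4, 0, 0], "turn": 0}
  ]
}}

```text
time: 38.95
ee_pos: [0.6523, -0.0578, 0.3986]
tcp_rot: [179.5, 0.5, 177.6]
wrist_force: [0.3, -0.5, -1.6]
opening: 0.0127
```

```bash
python3 - <<'E'
from h import *
s=viewer.camera('scene');cv2.imwrite('pics/scene22.png',s);crop(s,'pics/s22.png',195,175,50,50,12)
E
python3 st.py
```

```text
39.0 [-5.179 18.468 24.723 96.66   0.481 -2.78 ] [179.5    -0.382 177.601] [ 0.641 -0.057  0.395] z [-0.006  0.009 -1.   ] rad -0.007075104043962274 tan 0.008400928978102015 grasp [ 0.64  -0.056  0.24 ]
```

View pics/s22.png

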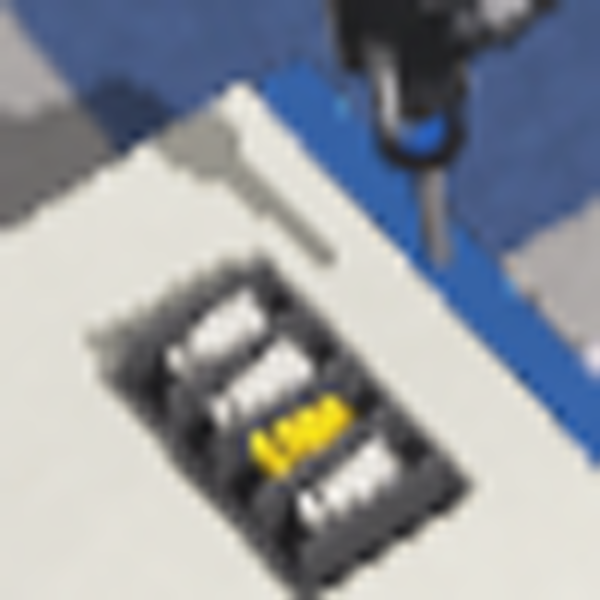

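```bash
python3 plan.py 0.5695 0.336 0.41 177.6 -1
```

```text
q6 target 32.9 dyaw -0.0
[{"claw": -1.0, "travel": [0.8, 3.5, -0.1], "turn": 0.0}, {"claw": -1.0, "travel": [0.8, 3.5, -0.1], "turn": 0.0}, {"claw": -1.0, "travel": [0.8, 3.6, -0.1], "turn": 0.0}, {"claw": -1.0, "travel": [0.8, 3.5, -0.2], "turn": 0.0}, {"claw": -1.0, "travel": [0.8, 3.6, -0.1], "turn": 0.0}]
[{"claw": -1.0, "travel": [0.8, 3.5, -0.2], "turn": 0.0}, {"claw": -1.0, "travel": [0.8, 3.6, -0.1], "turn": 0.0}, {"claw": -1.0, "travel": [0.8, 3.5, -0.2], "turn": 0.0}, {"claw": -1.0, "travel": [0.8, 3.6, -0.1], "turn": 0.0}, {"claw": -1.0, "travel": [0.8, 3.5, -0.2], "turn": 0.0}]
[{"claw": -1.0, "travel": [0.74, 3.58, -0.1], "turn": 0.0}]
now [ 0.6405 -0.0571  0.395 ] [179.5   -0.38 177.6 ] end [0.5695 0.336  0.41  ] 177.6
```

Call:
{"method": "move_arm", "body": {
  "commands": [
    {"claw": -1.0, "travel": [0.8, 3.5, -0.4], "turn": 0.0},
    {"claw": -1.0, "travel": [0.8, 3.5, -0.4], "turn": 0.0},
    {"claw": -1.0, "travel": [0.8, 3.6, -0.4], "turn": 0.0},
    {"claw": -1.0, "travel": [0.8, 3.5, -0.3], "turn": 0.0},
    {"claw": -1.0, "travel": [0.8, 3.6, 0], "turn": 0.0}
  ]
}}

```text
time: 39.42
ee_pos: [0.6119, 0.1225, 0.4186]
tcp_rot: [179.5, 0.5, 177.6]
wrist_force: [1.2, 0.3, -0.3]
opening: 0.0129
```

Call:
{"method": "move_arm", "body": {
  "commands": [
    {"claw": -1.0, "travel": [0.8, 3.5, 0], "turn": 0.0},
    {"claw": -1.0, "travel": [0.8, 3.6, 0], "turn": 0.0},
    {"claw": -1.0, "travel": [0.8, 3.5, 0], "turn": 0.0},
    {"claw": -1.0, "travel": [0.8, 3.6, 0], "turn": 0.0},
    {"claw": -1.0, "travel": [0.8, 3.5, 0], "turn": 0.0}
  ]
}}

```text
time: 39.83
ee_pos: [0.5793, 0.3014, 0.4188]
tcp_rot: [179.5, 0.5, 177.6]
wrist_force: [1.1, -0.6, -0.2]
opening: 0.0128
```

Call:
{"method": "move_arm", "body": {
  "commands": [
    {"claw": -1.0, "travel": [0.7, 3.2, 0], "turn": 0.0},
    {"claw": -1.0, "travel": [0, 0, 0], "turn": 0},
    {"claw": -1.0, "travel": [0, 0, 0], "turn": 0}
  ]
}}

```text
time: 40.08
ee_pos: [0.5737, 0.3337, 0.4183]
tcp_rot: [179.6, 0.4, 177.8]
wrist_force: [-0.4, -1.5, -0.8]
opening: 0.0131
```

```bash
python3 st.py; python3 plan.py 0.5693 0.3355 0.37 177.6 -1 2
```

```text
40.0833 [30.162 21.794 31.617 99.212  0.139 32.391] [179.555   0.441 177.771] [0.574 0.334 0.418] z [ 0.008  0.007 -1.   ] rad 0.010660096725218976 tan 0.002432590297013936 grasp [0.575 0.335 0.264]
q6 target 32.9 dyaw -0.2
[{"claw": -1.0, "travel": [0.1, 0.1, 1.6], "turn": 0.1}, {"claw": -1.0, "travel": [0.2, 0.0, 1.6], "turn": 0.0}, {"claw": -1.0, "travel": [0.15, 0.06, 1.63], "turn": 0.1}]
now [0.5737 0.3337 0.4183] [179.56   0.44 177.77] end [0.5693 0.3355 0.37  ] 177.57
```

Call:
{"method": "move_arm", "body": {
  "commands": [
    {"claw": -1.0, "travel": [0.2, 0.15, 2.2], "turn": 0.2},
    {"claw": -1.0, "travel": [0.2, 0.1, 2.2], "turn": 0},
    {"claw": -1.0, "travel": [0, 0, 2.2], "turn": 0},
    {"claw": -1.0, "travel": [0, 0, 1.6], "turn": 0},
    {"claw": -1.0, "travel": [0, 0, 0], "turn": 0}
  ]
}}

```text
time: 40.5
ee_pos: [0.5711, 0.3337, 0.3329]
tcp_rot: [179.7, 0.2, 177.3]
wrist_force: [-0.6, -0.1, -0.9]
opening: 0.013
```

```bash
python3 st.py; python3 plan.py 0.5704 0.3364 0.31 177.6 -1 2
python3 - <<'E'
from h import *
s=viewer.camera('scene');crop(s,'pics/s23.png',300,240,60,70,9)
E
```

```text
40.5 [30.282 19.602 19.265 89.325  0.123 32.957] [179.712   0.217 177.325] [0.571 0.334 0.333] z [ 0.004  0.005 -1.   ] rad 0.005906652349598791 tan 0.002155049339233748 grasp [0.572 0.334 0.178]
q6 target 32.9 dyaw 0.3
[{"claw": -1.0, "travel": [0.04, 0.13, 1.15], "turn": -0.1}, {"claw": -1.0, "travel": [0.04, 0.13, 1.14], "turn": -0.2}]
now [0.5711 0.3337 0.3329] [179.71   0.22 177.32] end [0.5704 0.3364 0.31  ] 177.62
```

View pics/s23.png

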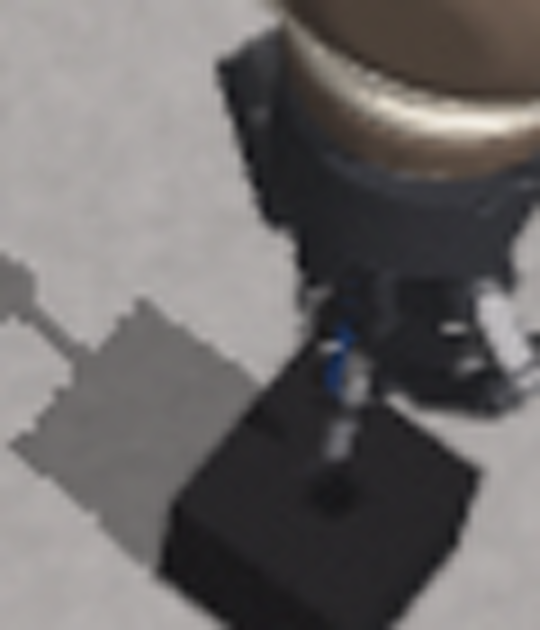

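Call:
{"method": "move_arm", "body": {
  "commands": [
    {"claw": -1.0, "travel": [0.05, 0.2, 0.6], "turn": -0.2},
    {"claw": -1.0, "travel": [0, 0, 1.0], "turn": 0},
    {"claw": -1.0, "travel": [0, 0, 1.0], "turn": 0},
    {"claw": -1.0, "travel": [0, 0, 0], "turn": 0}
  ]
}}

```text
time: 40.88
ee_pos: [0.5708, 0.3372, 0.3083]
tcp_rot: [179.6, 0.4, 177.6]
wrist_force: [-0.4, -0.1, -0.3]
opening: 0.0128
```

```bash
python3 st.py; python3 plan.py 0.5708 0.3368 0.264 177.6 -1 1.2
```

```text
40.8833 [30.55  19.567 16.503 86.432  0.13  32.959] [179.617   0.352 177.59 ] [0.571 0.337 0.308] z [ 0.006  0.006 -1.   ] rad 0.008797889146835495 tan 0.0022623420850037454 grasp [0.572 0.338 0.154]
q6 target 32.9 dyaw 0.0
[{"claw": -1.0, "travel": [-0.0, -0.0, 1.1], "turn": -0.0}, {"claw": -1.0, "travel": [-0.0, -0.0, 1.1], "turn": -0.0}, {"claw": -1.0, "travel": [-0.0, -0.0, 1.1], "turn": -0.0}, {"claw": -1.0, "travel": [-0.0, -0.04, 1.13], "turn": -0.0}]
now [0.5708 0.3372 0.3083] [179.62   0.35 177.59] end [0.5708 0.3368 0.264 ] 177.59
```

Call:
{"method": "move_arm", "body": {
  "commands": [
    {"claw": -1.0, "travel": [0, 0, 1.1], "turn": 0},
    {"claw": -1.0, "travel": [0, 0, 1.1], "turn": 0},
    {"claw": -1.0, "travel": [0, 0, 1.0], "turn": 0},
    {"claw": -1.0, "travel": [0, 0, 0.6], "turn": 0},
    {"claw": -1.0, "travel": [0, 0, 0], "turn": 0}
  ]
}}

```text
time: 41.3
ee_pos: [0.5709, 0.3375, 0.2702]
tcp_rot: [179.6, 0.3, 177.6]
wrist_force: [-1.0, -0.3, -1.3]
opening: 0.0125
```

Call:
{"method": "move_arm", "body": {
  "commands": [
    {"claw": -1.0, "travel": [0, 0, 0.2], "turn": 0},
    {"claw": -1.0, "travel": [0, 0, 0.2], "turn": 0},
    {"claw": -1.0, "travel": [0, 0, 0], "turn": 0}
  ]
}}

```text
time: 41.55
ee_pos: [0.5713, 0.3377, 0.2686]
tcp_rot: [179.5, 0.5, 177.6]
wrist_force: [-0.5, -0.3, -0.4]
opening: 0.0128
```

Call:
{"method": "move_arm", "body": {
  "commands": [
    {"claw": -1.0, "travel": [0, 0, 0.2], "turn": 0},
    {"claw": -1.0, "travel": [0, 0, 0.2], "turn": 0},
    {"claw": -1.0, "travel": [0, 0, 0], "turn": 0}
  ]
}}

```text
time: 41.8
ee_pos: [0.5712, 0.3377, 0.2642]
tcp_rot: [179.5, 0.5, 177.6]
wrist_force: [-0.0, -0.7, -0.0]
opening: 0.0132
```

Call:
{"method": "move_arm", "body": {
  "commands": [
    {"claw": -1.0, "travel": [0, 0, 0.2], "turn": 0},
    {"claw": -1.0, "travel": [0, 0, 0], "turn": 0}
  ]
}}

```text
time: 41.97
ee_pos: [0.5713, 0.3377, 0.2637]
tcp_rot: [179.5, 0.5, 177.6]
wrist_force: [-1.9, -0.9, 5.8]
opening: 0.0129
```

Collar seated (6 N). Release and withdraw.

Call:
{"method": "move_arm", "body": {
  "commands": [
    {"claw": -0.4, "travel": [0, 0, 0], "turn": 0},
    {"claw": 0, "travel": [0, 0, 0], "turn": 0},
    {"claw": 0, "travel": [0, 0, 0], "turn": 0},
    {"claw": 0, "travel": [0, 0, -1.5], "turn": 0},
    {"claw": 0, "travel": [0, 0, -3], "turn": 0}
  ]
}}

```text
time: 42.38
ee_pos: [0.5704, 0.3371, 0.3036]
tcp_rot: [179.8, 0.1, 177.6]
wrist_force: [0.2, -0.3, -0.1]
opening: 0.0426
```

Call:
{"method": "move_arm", "body": {
  "commands": [
    {"claw": 0, "travel": [0, 0, -4], "turn": 0},
    {"claw": 0, "travel": [0, 0, -4], "turn": 0},
    {"claw": 0, "travel": [3, 0, 0], "turn": 0},
    {"claw": 0, "travel": [4, 0, 0], "turn": 0},
    {"claw": 0, "travel": [4, 0, 0], "turn": 0}
  ]
}}

```text
time: 42.8
ee_pos: [0.4599, 0.3413, 0.3867]
tcp_rot: [179.5, 0.5, 177.5]
wrist_force: [-0.8, -0.0, 0.5]
opening: 0.0426
```

Call:
{"method": "move_arm", "body": {
  "commands": [
    {"claw": 0, "travel": [4, 0, 0], "turn": 0},
    {"claw": 0, "travel": [4, 0, 0], "turn": 0},
    {"claw": 0, "travel": [4, 0, 0], "turn": 0},
    {"claw": 0, "travel": [0, 0, 0], "turn": 0}
  ]
}}

```text
time: 43.13
ee_pos: [0.3356, 0.346, 0.3864]
tcp_rot: [179.5, 0.4, 177.8]
wrist_force: [-0.9, 0.2, -0.0]
opening: 0.0427
```

```bash
python3 st.py
python3 - <<'E'
from h import *
s=viewer.camera('scene');t=viewer.camera('top');cv2.imwrite('pics/scene24.png',s);cv2.imwrite('pics/top24.png',t)
crop(s,'pics/s24.png',190,150,190,190,3.1);crop(t,'pics/t24.png',100,90,270,190,2.9);crop(t,'pics/t24r.png',225,130,140,70,5.5)
E
```

```text
43.1333 [45.873 -5.043 -1.979 92.428  0.025 48.106] [179.51    0.406 177.765] [0.336 0.346 0.386] z [ 0.007  0.008 -1.   ] rad 0.011101830345932054 tan 0.00043426870515574957 grasp [0.337 0.347 0.232]
```

View pics/s24.png

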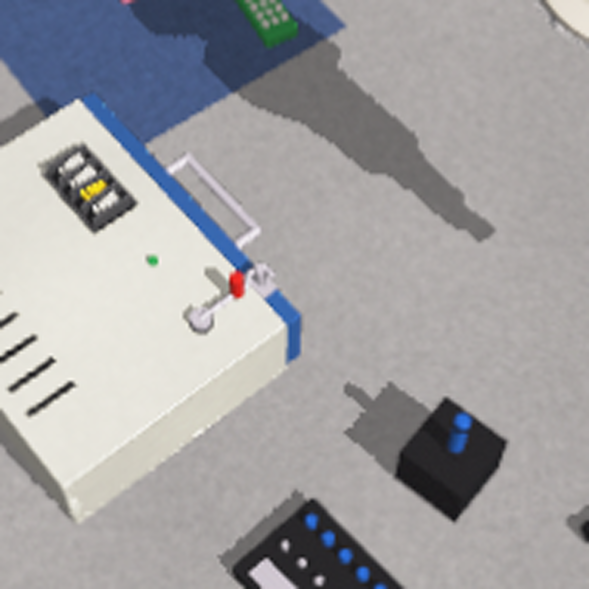

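View pics/t24.png

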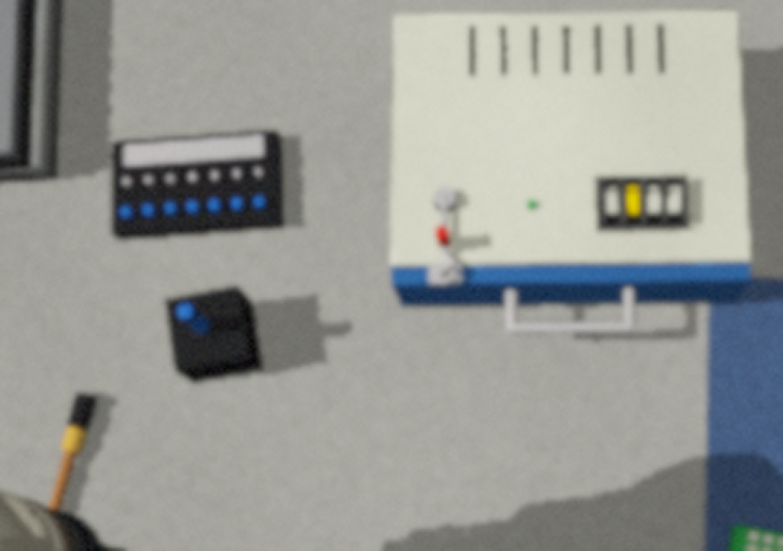

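View pics/t24r.png

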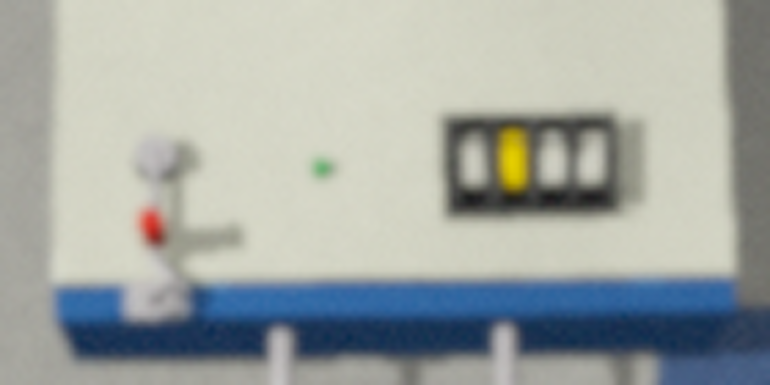

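```bash
python3 -c "
from workcell import bot
print(bot.job_done())"
```

```text
the job is handed in; nothing more can be done
None
```

The job is done and handed in at about 43 s of the 200 s allowed. Only two of the four items were in view, the grey and the blue remote.

**What I did:** I pulled the drawer to its stop and laid both remotes flat and apart on its floor. I then pushed it shut to its stop and swung the hook round the stud to its stop. With the stylus tip I pressed the near end of the yellow rocker down until it stopped at about 13 N. The stylus went back into its block, collar seated, and the arm withdrew.

**Last checks:** The final pictures show:
- the drawer flush and the hook round the stud;
- the yellow rocker tipped over and the white ones off;
- the stylus upright in its block;
- the bit case where it was, and the laptop and brush not touched.

The remotes cannot be seen with the drawer shut. I last saw them apart and flat just before closing it.

**What went wrong or disagreed:**
- The last wrist joint hit its range limit once and tilted the tool about 4°. I turned that back out before the first grasp.
- The grey remote turned up about 4 cm from where I set it down. As a result the blue remote first met it, with a brief wrist force of about 78 N against the 120 N limit. I lifted the blue one and laid it crosswise on a free part of the floor.
- The two cameras disagreed by about 5 mm, so I used their mean, which the handle, knob and stylus grasps bore out.

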